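Put up the tiered counter hanger

ROBOT

A 6-joint arm with a two-finger parallel gripper is mounted at the origin on a cart in front of the work surface, level with it; the furniture and walls round the work are solid. World frame = base frame: x ahead of the robot, y to its left, z up, the work surface at z = 0. Lengths are in mm, angles in degrees, forces in N, time in s.
With the tool pointing down it reaches from about 350 to 925 mm from the base axis. Payload 6.4 kg.
Tool frame: the origin (TCP) lies midway between the tips of the shut fingers; the grasp point (between the pads) lies 19 mm behind it; z points along the fingers, y is the direction in which the jaws open and shut (so a half turn about z gives the same grasp; the last joint's range is limited). The gripper opens to 94 mm and grips with 3 to 60 N. Pads are 16 mm wide; open, the fingers measure 119 mm over their backs; the gripper's body (75 mm by 177 mm) begins 78 mm behind the grasp point.
Start: joints at [61.702, 14.043, 89.255, -0, 76.702, -9.975], TCP at [204.342, 617.056, 205.455] pointing down, gripper open.
Joint ranges: [-179.41, 179.41], [-58.25, 129.5], [7.25, 145.43], [-54.29, 234.29], [11.92, 165.04], [-157.13, 157.13]. Speed limits (degrees/s): [147.25, 147.25, 180, 180, 180, 180].

INTERFACE

Orientations are given as a 3x3 rotation matrix whose columns are the frame's x, y, z axes.
In Python, from bench import r gives the robot as it stands.
- The arm moves only by the shell command python3 -m pendant 'ROWS'. ROWS is JSON, a list of rows, each a list of 3 entries, a list of its own where there are three numbers: the turn, a rotation vector about the tool's x, y, z in units of 5 degrees (1.0 is 5 degrees), then the shift along the tool's x, y, z in units of 25 mm (1.0 is 25 mm), then the closure, from -1 (fully open) to 1 (shut), so that 0 is half open. In form: [[[ax, ay, az], [x, y, z], grip], ...]. A call has exactly 5 rows; each row is the pose to reach, as a shift and turn from the pose commanded when the call began, along the tool's axes at that moment; what a row does not reach only later rows make up. A row lasts 1/8 s, in which the tool goes at most 62.5 mm and 10.7 degrees, less where a joint would pass 70% of its speed; a pose out of reach is approached as far as the arm can. A call with a gripper value outside its range is refused whole. The fingers move at their own pace and stop on an object; the grip force is fixed at half the most. Time passes only in rows, so rows that repeat a pose let the fingers close, or fill a call up. It gives the time, the measured TCP pose, the force and the opening at its end, in the units of the state.
- r.observe(): the state, without advancing time (a new reading comes with each control period).
- r.get_image(name): name is "scene" or "top"; returns a dict with "pixels" (384x512x3 uint8, red, green, blue), "mtx" (3x3 intrinsics, pixels), "pose" (4x4, takes a point from camera to world coordinates). Camera axes: x right, y up, looking along -z (the intrinsics and any distortion apply to the point x, -y, -z); pixel columns grow to the right and rows downward; lengths in mm; the calibration is good to about 2 mm. A picture is of the moment at which its call begins. There is no depth.
- r.sign_off(): hands the job in, once; it reports no verdict.
The state is a dict: "time_s": time; "q": joint angles; "qvel": joint speeds; "effort": joint torques, N m; "tcp_pos": TCP position; "orientation": TCP orientation; "force": force on the tool from outside, world axes, zero at the start; "ft_torque": the same for the moment, N m; "width": opening from 0.0 (shut) to 1.0 (fully open).
Only numpy, scipy, OpenCV 4.12 (cv2) and the standard library are available. Lean on these libraries where they do the work, as an engineer would, in place of code of your own. Each camera call takes 0.05 s, during which the arm holds its last target.

TASK

Get the tiered counter hanger ready for service. First weight the stand: swing its clamp arm up, set the steel ballast block into the nest on the foot plate and swing the arm over onto the block. Then hang the trays one below the other in order of length, the shortest on the stand's bar and each longer one from the lower bar of the tray above it (there are two or three trays); let them hang free and level, and leave the tape roll and the white dip cups where they are.

Things in the scene. Friction and masses are not known exactly. Their poses are not given: they have to be found in the camera images.
- stand: steel hanger stand, fixed to the counter. Origin at counter level under the middle of its hanging bar; its +x points away from the robot. Foot plate 10 mm thick, x -115 to +85 mm, y -238 to +78 mm. Two posts of 12 mm diameter at y = -70 and +70 mm carry the bar
- stand_bar (a point): middle of the stand's 6 mm round hanging bar (its centre line), which runs along the stand's y, 342 mm above the counter; two collars 30 mm either side of the middle mark the space for the hook
- nest (a point): middle of the floor of the ballast nest on the foot plate, 10 mm above the counter; its axes are the stand's. Lips 8 mm high stand round a space of 76 mm (x) by 52 mm (y)
- clamp (a joint): angle (rad) of the clamp arm about the stand's y through clamp_hinge. 0: level, pointing to the stand's -x, its pad (55 mm from the hinge) just on a block in the nest; -0.15: lower stop, nest empty; 1.57: straight up; 1.75: upper stop, leaning back. No spring: it falls to the side of straight up that it is on and stays. Starts down on the empty nest
- clamp_hinge (a point): hinge of the clamp arm, 55 mm beyond the nest's middle along the stand's +x, 62 mm above the counter
- clamp_knob (a point): centre of the black barrel grip, 26 mm long (along the stand's y) and 22 mm in diameter, at the end of the clamp arm (a steel bar 12 mm wide, 10 mm thick, about 160 g with the grip), 111 mm from the hinge
- ballast: dark steel ballast block, 70 mm (x) by 46 mm (y) by 36 mm high, about 0.6 kg, plain and symmetric. Origin: middle of its underside
- tier_short: bare aluminium hanging tray, 60 mm long (its x) by 72 mm wide, 110 mm over the black grip tabs at both ends, about 90 g. Origin: middle of the underside, between the two 6 mm skids (72 mm apart) it stands on; z up. Tabs upright at y = 0, 10 mm thick, z 50 to 74 mm, 30 to 55 mm out in x. Tray z 50 to 63 mm. Hook on top, bar below: see their points. Always there
- tier_middle: bare aluminium hanging tray, 86 mm long (its x) by 72 mm wide, 136 mm over the black grip tabs at both ends, about 110 g. Origin: middle of the underside, between the two 6 mm skids (72 mm apart) it stands on; z up. Tabs upright at y = 0, 10 mm thick, z 50 to 74 mm, 43 to 68 mm out in x. Tray z 50 to 63 mm. Hook on top, bar below: see their points. Absent on some starts
- tier_long: bare aluminium hanging tray, 112 mm long (its x) by 72 mm wide, 162 mm over the black grip tabs at both ends, about 130 g. Origin: middle of the underside, between the two 6 mm skids (72 mm apart) it stands on; z up. Tabs upright at y = 0, 10 mm thick, z 50 to 74 mm, 56 to 81 mm out in x. Tray z 50 to 63 mm. Hook on top, bar below: see their points. Absent on some starts
- tape_roll: roll of brown tape, 92 mm across, 48 mm high, a bystander
- dip_cup_a: small white dip cup, 76 mm across, 47 mm high, behind the stand, a bystander
- tier_short_hook (a point): seat of the short tray's hook (where a bar's centre lies when hung), 106.3 mm above the tray's origin. Hook 10 mm wide, opens down: stem at x = -11.5 mm, free tip at +11.5 mm (18 mm between), so it goes over a bar moving toward the tray's +x. Tip bottom at z = 96 mm, peak inside 110 mm, top 115 mm over the tray's underside
- tier_short_bar (a point): middle of the short tray's lower bar, the loop to hang from: 6 mm round, along y below the tray, centre 10 mm above the tray's underside; 64 mm free between the side cheeks, 37 mm between the bar's top and the tray
- tier_middle_hook (a point): seat of the middle tray's hook (where a bar's centre lies when hung), 106.3 mm above the tray's origin. Hook 10 mm wide, opens down: stem at x = -11.5 mm, free tip at +11.5 mm (18 mm between), so it goes over a bar moving toward the tray's +x. Tip bottom at z = 96 mm, peak inside 110 mm, top 115 mm over the tray's underside
- tier_middle_bar (a point): middle of the middle tray's lower bar, the loop to hang from: 6 mm round, along y below the tray, centre 10 mm above the tray's underside; 64 mm free between the side cheeks, 37 mm between the bar's top and the tray
- tier_long_hook (a point): seat of the long tray's hook (where a bar's centre lies when hung), 106.3 mm above the tray's origin. Hook 10 mm wide, opens down: stem at x = -11.5 mm, free tip at +11.5 mm (18 mm between), so it goes over a bar moving toward the tray's +x. Tip bottom at z = 96 mm, peak inside 110 mm, top 115 mm over the tray's underside
- tier_long_bar (a point): middle of the long tray's lower bar, the loop to hang from: 6 mm round, along y below the tray, centre 10 mm above the tray's underside; 64 mm free between the side cheeks, 37 mm between the bar's top and the tray
Mind the look-alikes: they are no part of the job. What is shaped like the tier_middle but purple is not meant. Of the things shaped like the ballast, the steel one is meant.

How it is judged:
By the outcome, as a careful person would: the job done as asked, in the order asked, and still so for the second after the job is handed in, with the robot touching nothing.
Of tier_middle, tier_long only 1 to 2 are there at a start; the rules pass over those that are not, and their reading is None.
At some moment in a run one of ballast, tier_short, tier_middle, tier_long may be knocked a few centimetres aside while the robot is not near it.
Once in a run the grip may slacken for a moment while it holds something.
It also fails if it takes over 210 s, if anything falls off the work surface, if the arm or the gripper's body presses on something with over 40 N, if the wrist force passes 120 N, or if a joint passes its speed limit or range.

## Working session

There is one attempt and no reset: what is moved stays moved. The work goes in short steps, Python scripts to look and compute and a shell command to move; the robot and the scene stay as the last step left them, time stands still between calls to the robot, and variables do not carry over. Pictures are saved under pics/ and viewed, and the job is handed in when it is done.

```bash
ls; mkdir -p pics; python3 - <<'E'
from bench import r
import cv2
print(r.observe())
for n in ("scene","top"):
    im=r.get_image(n); cv2.imwrite(f"pics/{n}0.png",cv2.resize(im["pixels"][:,:,::-1],(768,576),interpolation=cv2.INTER_CUBIC)); print(n,im["mtx"],im["pose"],[k for k in im])
E
```

```text
pics
{'time_s': 0.0, 'q': array([ 6.17018942e+01,  1.40814582e+01,  8.93220399e+01, -1.36378007e-03,
        7.67019129e+01, -9.97433149e+00]), 'qvel': array([-0.02851445, -0.15939692, -0.02340293,  0.01777268,  0.00685411,
        0.04066867]), 'effort': array([-2.09779653e-03, -4.15812564e+01, -3.14609063e+01,  6.84716762e-02,
        3.30109906e-02, -1.44618443e-04]), 'tcp_pos': array([204.06273815, 616.52509401, 204.40200528]), 'orientation': array([[-9.49296710e-01,  3.14380392e-01, -8.51762990e-04],
       [ 3.14381407e-01,  9.49295355e-01, -1.63088442e-03],
       [ 2.95856567e-04, -1.81597166e-03, -9.99998307e-01]]), 'force': array([-0.38192497, -0.06432058,  1.20125069]), 'ft_torque': array([-0.00153094, -0.02713091, -0.01664974]), 'width': 0.9989488449520585}
scene [[369.30923631   0.         251.58167912]
 [  0.         369.30923631 195.2096037 ]
 [  0.           0.           1.        ]] [[ 4.61622251e-01  6.28445723e-01 -6.26067784e-01 -2.63319873e+02]
 [-8.87076347e-01  3.27569442e-01 -3.25259613e-01 -3.66426307e+02]
 [ 6.72662040e-04  7.05516997e-01  7.08692680e-01  1.16542574e+03]
 [ 0.00000000e+00  0.00000000e+00  0.00000000e+00  1.00000000e+00]] ['pixels', 'mtx', 'pose']
top [[393.42229364   0.         256.42815775]
 [  0.         393.42229364 191.13477961]
 [  0.           0.           1.        ]] [[ 1.77731983e-02  9.90465867e-01 -1.36607030e-01  3.83684686e+02]
 [-9.99781376e-01  1.91105629e-02  8.48453855e-03  7.85666365e+01]
 [ 1.10142831e-02  1.36426367e-01  9.90588982e-01  1.71083644e+03]
 [ 0.00000000e+00  0.00000000e+00  0.00000000e+00  1.00000000e+00]] ['pixels', 'mtx', 'pose']
```

View pics/scene0.png

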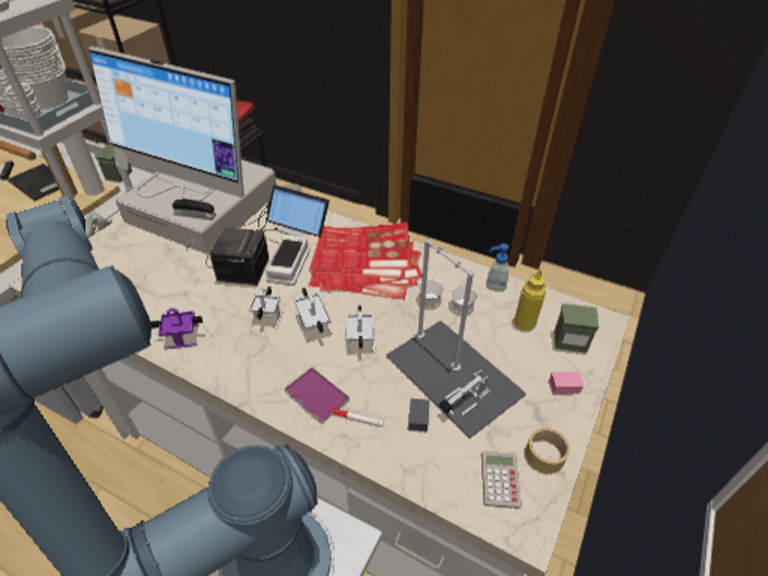

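View pics/top0.png

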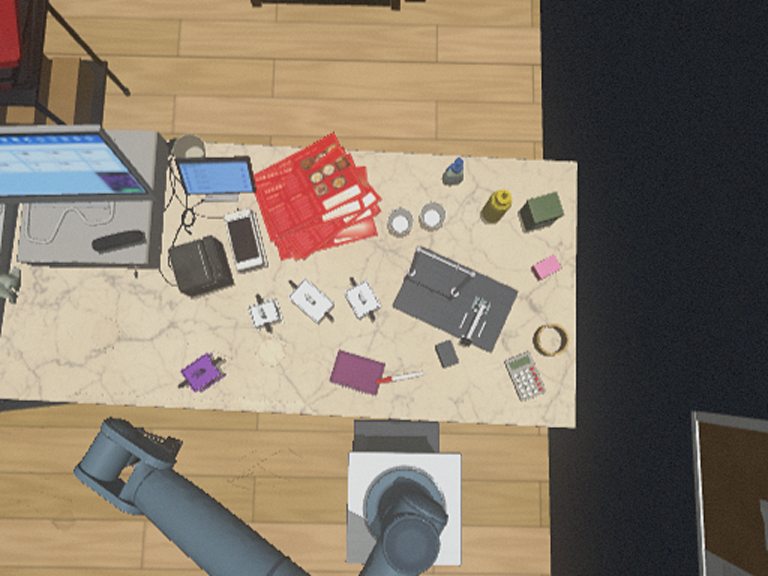

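Scene (768×576): ballast dark block (418,414), three aluminium trays (265,307), (312,312), (360,330), purple decoy (178,325), stand with foot plate (455,378). Top view (768×576): trays at (265,312) short, (312,300) long, (363,298) middle, ballast (447,353), knob (466,341). Let me enlarge.

```bash
cat > lib.py <<'E'
import numpy as np, cv2
from bench import r
def cams():
    return {n:r.get_image(n) for n in ("scene","top")}
def proj(im,P):
    P=np.atleast_2d(np.asarray(P,float)); T=np.linalg.inv(im["pose"])
    c=P@T[:3,:3].T+T[:3,3]; u=np.c_[c[:,0],-c[:,1],-c[:,2]]@im["mtx"].T
    return u[:,:2]/u[:,2:]
def ray(im,px):
    d=np.linalg.inv(im["mtx"])@np.array([px[0],px[1],1.]); d=np.array([d[0],-d[1],-d[2]])
    return im["pose"][:3,3],im["pose"][:3,:3]@d
def onz(im,px,z):
    o,d=ray(im,px); return o+d*(z-o[2])/d[2]
def tri(a,pa,b,pb):
    o1,d1=ray(a,pa);o2,d2=ray(b,pb)
    s=np.linalg.lstsq(np.c_[d1,-d2],o2-o1,rcond=None)[0]
    p,q=o1+s[0]*d1,o2+s[1]*d2
    return (p+q)/2,np.linalg.norm(p-q)
def crop(im,x0,y0,w,h,k,fn):
    c=im["pixels"][y0:y0+h,x0:x0+w,::-1]
    c=cv2.resize(c,None,fx=k,fy=k,interpolation=cv2.INTER_CUBIC)
    cv2.imwrite(fn,c)
E
python3 - <<'E'
from lib import *
c=cams()
crop(c["top"],250,155,105,90,7,"pics/t_st.png")
crop(c["top"],160,175,105,60,7,"pics/t_tr.png")
crop(c["scene"],250,155,105,140,4,"pics/s_st.png")
crop(c["scene"],160,185,100,60,7,"pics/s_tr.png")
E
```

```text
(no output)
```

View pics/t_st.png

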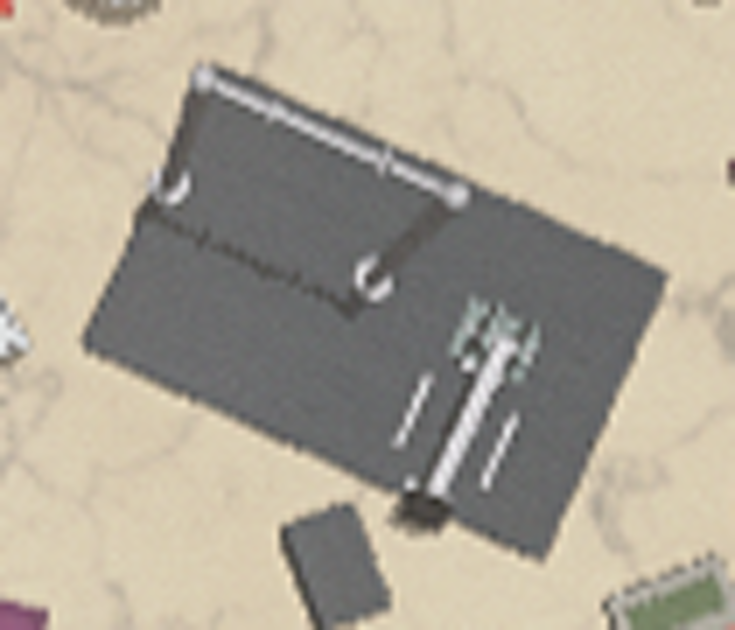

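View pics/t_tr.png

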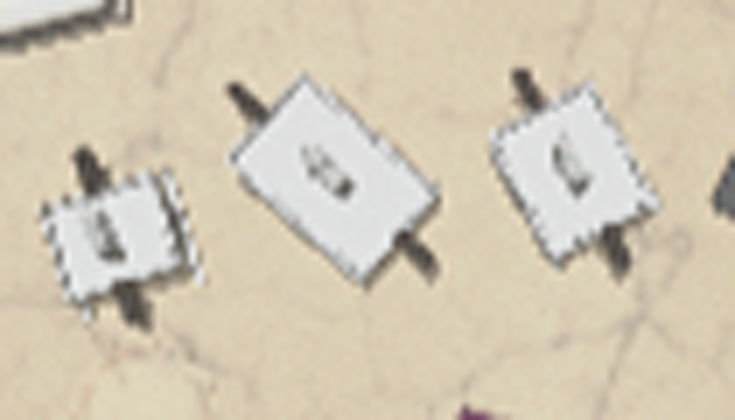

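View pics/s_st.png

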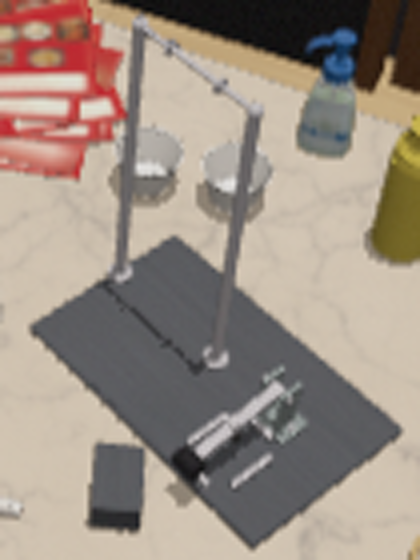

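View pics/s_tr.png

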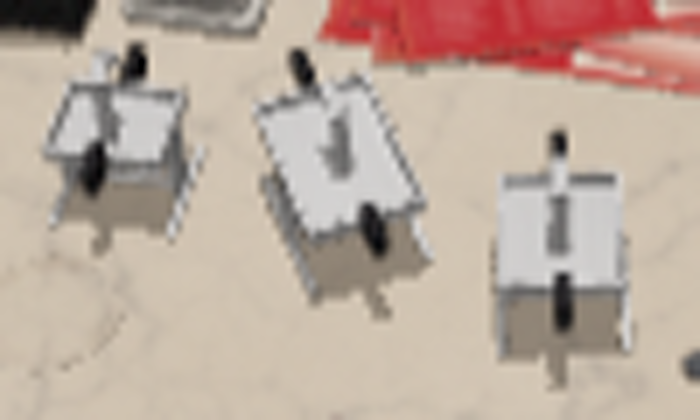

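```bash
cat >> lib.py <<'E'
from scipy.optimize import least_squares
def unz(P,off,k): return (np.asarray(P,float)+.5)/k-.5+np.array(off)
def R2(a): a=np.radians(a); return np.array([[np.cos(a),-np.sin(a),0],[np.sin(a),np.cos(a),0],[0,0,1]])
def fit(obs,x0,freez=False):
    # obs: list of (im, local pts, pixels); x0: x,y,yaw[,z]
    def res(p):
        t=np.array([p[0],p[1],p[3] if freez else 0])
        return np.concatenate([(proj(im,np.asarray(L,float)@R2(p[2]).T+t)-px).ravel() for im,L,px in obs])
    s=least_squares(res,x0,loss='soft_l1'); return s.x,res(s.x)
E
python3 - <<'E'
from lib import *
c=cams(); T,S=c["top"],c["scene"]
t=unz([(667,275),(543,560),(85,345),(203,77),(457,193)],(250,155),7)
tl=[(85,-238,10),(-115,-238,10),(-115,78,10),(0,70,342),(0,-70,342)]
s=unz([(400,430),(252,548),(32,328),(175,237),(140,22),(257,110)],(250,155),4)
sl=[(85,-238,10),(-115,-238,10),(-115,78,10),(85,78,10),(0,70,342),(0,-70,342)]
for o,n in (([(T,tl,t),(S,sl,s)],"both"),([(T,tl,t)],"top"),([(S,sl,s)],"scene")):
    p,e=fit(o,[600,-100,-20]); print(n,p.round(1),e.round(1))
    pz,e=fit(o,[600,-100,-20,0],True); print("  free z",pz.round(1))
# bar triangulation
for i,j in ((3,4),(4,5)): print(tri(T,t[i],S,s[j]))
# nest: lips & hinge clicks
p,_=fit([(T,tl,t),(S,sl,s)],[600,-100,-20])
def loc(w): return R2(p[2]).T@(np.array(w)-[p[0],p[1],0])
for nm,im,off,k,pts in (("top",T,(250,155),7,[(430,375),(400,447),(517,415),(487,490)]),("scene",S,(250,155),4,[(188,437),(228,415),(233,486),(270,457)])):
    for q in pts: print(nm,loc(onz(im,unz(q,off,k),18)).round(1))
print("knob",tri(T,unz((423,508),(250,155),7),S,unz((187,463),(250,155),4)),loc(tri(T,unz((423,508),(250,155),7),S,unz((187,463),(250,155),4))[0]).round(1))
E
```

```text
both [636.7 -75.9 -24.4] [ 1.2 -0.5  0.3  0.4 -0.6 -0.3  0.6 -0.   0.2  0.2  1.1 -0.1 -0.2 -0.2
 -1.4 -0.9 -0.1 -1.2 -0.2  0.8 -0.7  0.6]
  free z [637.4 -75.8 -24.4  -1.8]
top [636.5 -74.4 -24.2] [ 0.8 -0.6  0.1  0.3 -0.9 -0.2  0.1  0.1 -0.2  0.2]
  free z [638.5 -76.4 -24.3 -14.7]
scene [636.8 -77.  -24.4] [ 1.3  0.   0.1 -0.1 -1.2 -0.9  0.1 -1.1  0.1  0.9 -0.4  0.7]
  free z [636.1 -77.2 -24.4   0.9]
(array([665.5470097 , -11.07949465, 344.96174733]), np.float64(2.7755745423266283))
(array([ 608.94904505, -139.98134992,  343.39319869]), np.float64(3.121165046512767))
top [ -41.1 -125.5   18. ]
top [ -89.6 -127.1   18. ]
top [ -40.6 -184.2   18. ]
top [ -90.7 -186.4   18. ]
scene [ -84.1 -122.8   18. ]
scene [ -37.9 -128.    18. ]
scene [ -88.3 -186.3   18. ]
scene [ -40.1 -185.1   18. ]
knob (array([ 464.93278942, -166.41840837,   44.1079886 ]), np.float64(3.14777189982226)) [-119.1 -153.4   44.1]
```

```bash
cat > trays.py <<'E'
from lib import *
def wire(L,hx):
    # L tray length; segments in tray frame
    h=L/2; seg=[]
    rc=[(h,36),(h,-36),(-h,-36),(-h,36)]
    for i in range(4):
        a,b=rc[i],rc[(i+1)%4]; seg.append(((*a,63),(*b,63))); 
    for y in (36,-36): seg.append(((-h,y,0),(h,y,0)))
    for s in (1,-1):
        q=[(s*h,0,50),(s*(h+25),0,50),(s*(h+25),0,74),(s*h,0,74)]
        seg+= [(q[i],q[(i+1)%4]) for i in range(4)]
    seg+=[((-11.5*hx,0,63),(-11.5*hx,0,112)),((-11.5*hx,0,112),(11.5*hx,0,112)),((11.5*hx,0,112),(11.5*hx,0,96))]
    return seg
def draw(im,off,wh,k,items,fn):
    c=im["pixels"][off[1]:off[1]+wh[1],off[0]:off[0]+wh[0],::-1]
    c=np.ascontiguousarray(cv2.resize(c,None,fx=k,fy=k,interpolation=cv2.INTER_CUBIC))
    for seg,p,col in items:
        z=p[3] if len(p)>3 else 0
        for a,b in seg:
            w=np.array([a,b],float)@R2(p[2]).T+[p[0],p[1],z]
            u=((proj(im,w)-off+.5)*k-.5)
            cv2.line(c,*[tuple(int(round(v)) for v in q) for q in u],col,1,cv2.LINE_AA)
    cv2.imwrite(fn,c)
E
python3 - <<'E'
from trays import *
c=cams(); T,S=c["top"],c["scene"]
def go(n,L,tc,tt,sc,y0):
    h=L/2
    # order: top corners given clockwise in image starting at some corner
    cor=[(h,36,63),(h,-36,63),(-h,-36,63),(-h,36,63)]
    ends=[(h+25,0,70),(-h-25,0,70)]
    t=unz(tc+tt,(160,175),7); s=unz(sc,(160,185),7)
    x0=[*onz(T,np.mean(t[:4],0),63)[:2],y0]
    for o,m in (([(T,cor+ends,t),(S,cor,s)],"both"),([(T,cor+ends,t)],"top"),([(S,cor,s)],"scene")):
        p,e=fit(o,x0); print(n,m,p.round(1),np.abs(e).max().round(1), e.round(1) if m=="both" else "")
        if m=="both": P=p; print("  z",fit(o,[*x0,0],True)[0].round(1))
    return P
# corner order: (h,36)=far-left, (h,-36)=far-right, near-right, near-left
ps=go("short",60,[(45,210),(155,175),(190,262),(75,305)],[(82,150),(140,325)],[(70,90),(185,92),(160,165),(48,155)],10)
pl=go("long",112,[(232,160),(305,78),(440,200),(365,285)],[(230,88),(432,275)],[(258,108),(360,80),(425,205),(315,235)],40)
pm=go("mid",86,[(495,135),(590,85),(660,208),(557,265)],[(520,72),(620,275)],[(502,178),(617,178),(625,290),(500,290)],25)
B=(255,0,0);G=(0,160,0)
for nm,im,off in(("t",T,(160,175)),("s",S,(160,185))):
    for hx in (1,-1):
        draw(im,off,(105,60),7,[(wire(L,hx),p,B) for L,p in((60,ps),(112,pl),(86,pm))],f"pics/w_{nm}{hx}.png")
E
```

```text
short both [530.5 399.3  21.1] 1.2 [-0.2  0.3  0.4 -0.6 -0.   0.4  0.1  0.1  0.5  0.2  0.6 -0.2 -0.4 -1.2
  0.  -0.2  0.1 -0.1 -1.1 -0.2]
  z [531.5 400.5  21.3  -4.1]
short top [530.7 400.2  20.9] 0.6 
short scene [529.4 396.8  22.2] 0.8 
long both [568.1 269.3  49.3] 1.8 [-0.7  0.4  0.5 -0.5  0.8 -0.4 -0.1  0.2  0.8  0.2  0.4 -0.9 -1.4 -0.1
  0.6 -0.6 -0.3 -0.1 -1.8  0.6]
  z [568.5 269.6  49.4  -1.2]
long top [567.4 270.6  48.8] 1.0 
long scene [569.4 266.6  50.7] 0.9 
mid both [575.4 125.   28.7] 1.2 [-0.6  0.3  0.9 -0.4  0.3 -0.  -0.1 -0.2  0.6 -0.   1.2 -0.5 -1.  -0.
  0.3 -0.3 -0.5 -0.  -1.2  0.3]
  z [575.7 125.2  28.7  -1. ]
mid top [574.8 126.8  28.4] 1.0 
mid scene [576.5 122.7  29.1] 0.9
```

```bash
cd pics; python3 -c "
import cv2,numpy as np
cv2.imwrite('w_s.png',np.vstack([cv2.imread('w_s1.png'),cv2.imread('w_s-1.png')])[:,:735][:840]);
a=cv2.imread('w_s.png');print(a.shape);cv2.imwrite('w_s.png',cv2.resize(a,None,fx=.71,fy=.71))"
```

```text
(840, 735, 3)
```

View pics/w_s1.png

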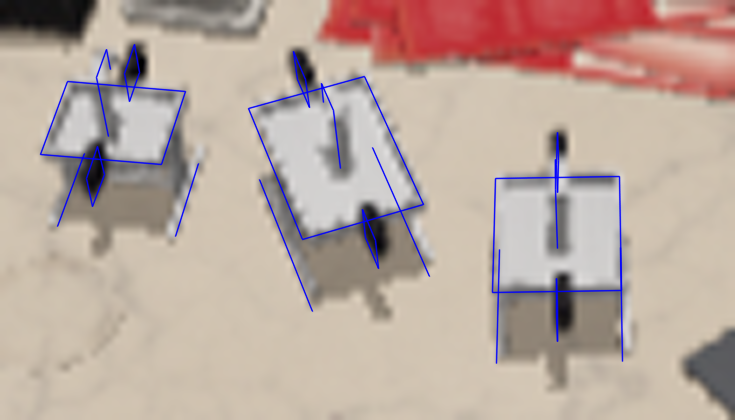

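View pics/w_s-1.png

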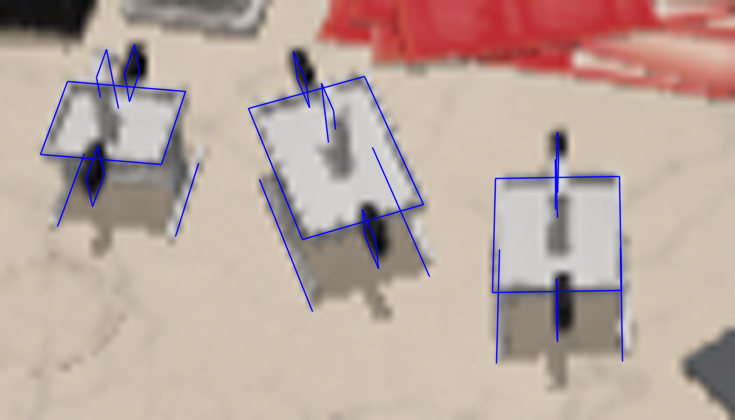

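View pics/w_t1.png

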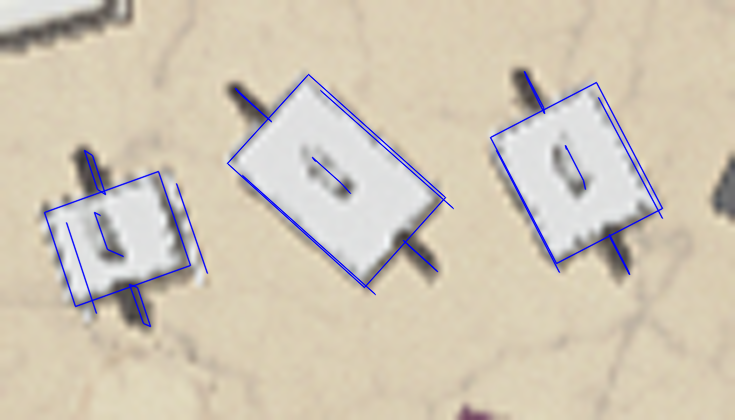

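```bash
python3 - <<'E'
from lib import *
c=cams(); T,S=c["top"],c["scene"]
def z(im,x,y,w,h,k):
    a=im["pixels"][y:y+h,x:x+w,::-1].astype(float); 
    return cv2.resize(np.clip(a,0,255).astype(np.uint8),(w*k,h*k),interpolation=cv2.INTER_CUBIC)
S4=[z(S,163,188,30,34,12),z(S,193,188,32,34,12)]
cv2.imwrite("pics/zs1.png",np.hstack(S4))
cv2.imwrite("pics/zs2.png",np.hstack([z(S,226,200,30,34,12),z(S,98,200,40,34,12)]))
cv2.imwrite("pics/zt1.png",np.hstack([z(T,163,192,28,34,12),z(T,190,183,36,34,12)]))
cv2.imwrite("pics/zt2.png",np.hstack([z(T,228,183,28,34,12),z(T,115,230,38,34,12)]))
E
```

```text
(no output)
```

View pics/zs1.png

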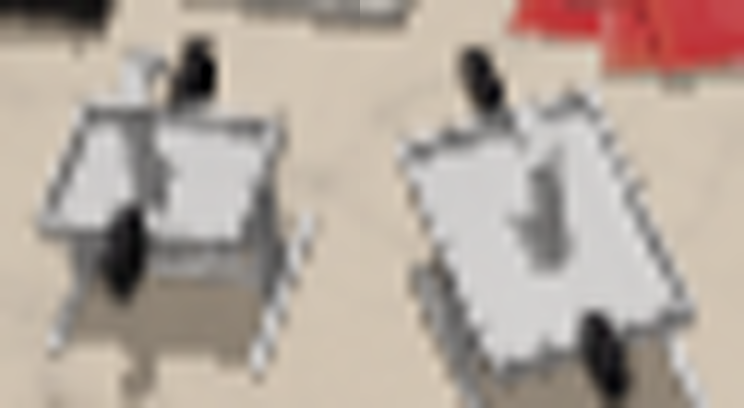

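View pics/zs2.png

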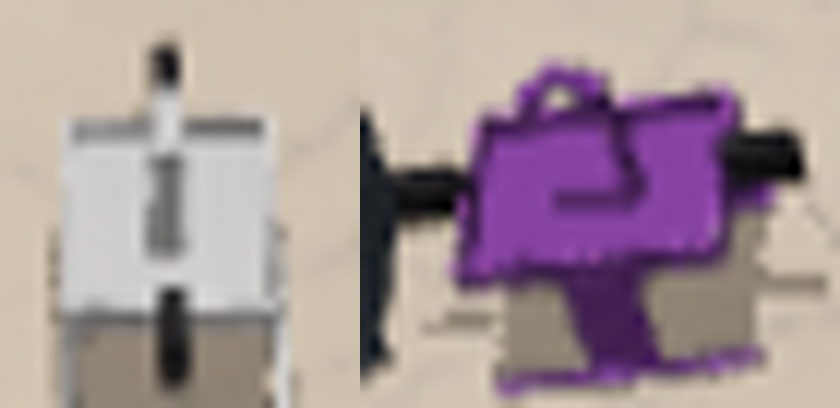

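View pics/zt1.png

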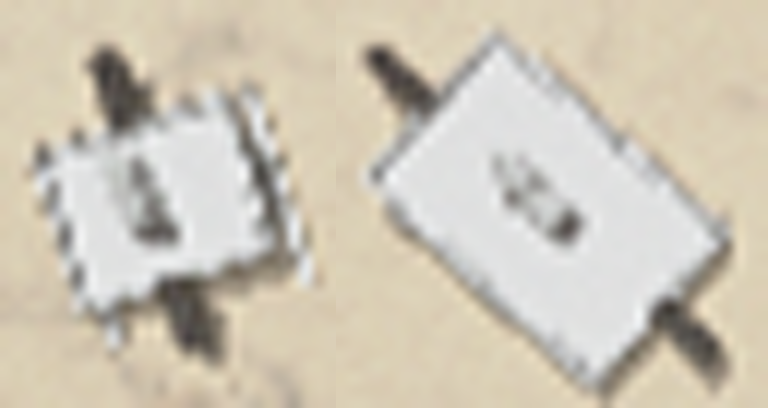

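View pics/zt2.png

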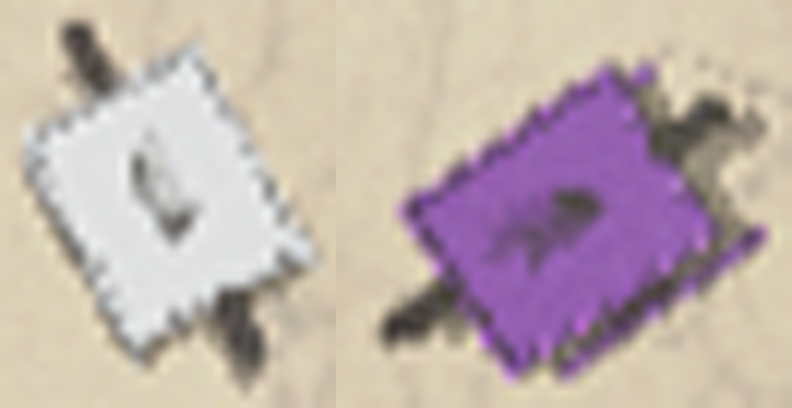

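```bash
python3 - <<'E'
from trays import *
c=cams(); T,S=c["top"],c["scene"]
# bar shadow (line) on plate z=10, and post base/shadows
a=onz(T,unz((150,208),(250,155),7),10);b=onz(T,unz((352,312),(250,155),7),10)
A=R2(-24.4)@[0,70,342]+[636.7,-75.9,0];B=R2(-24.4)@[0,-70,342]+[636.7,-75.9,0]
print((a-A)/332,(b-B)/332)
d=((a-A)/332+(b-B)/332)/2; d/=-d[2]; print(d)
P={"short":(60,(530.5,399.3,21.1)),"long":(112,(568.1,269.3,49.3)),"mid":(86,(575.4,125,28.7))}
def items(hx):
    out=[]
    for n,(L,p) in P.items():
        base=[(-11.5*hx,0,63),(-11.5*hx,0,108),(-7*hx,0,113),(7*hx,0,113),(11.5*hx,0,108),(11.5*hx,0,96)]
        w=np.array(base,float)@R2(p[2]).T+[p[0],p[1],0]
        sh=[q+d*(q[2]-63) for q in w]
        out.append(([(w[i],w[i+1]) for i in range(5)],(0,0,0),(255,0,0)))
        out.append(([(sh[i],sh[i+1]) for i in range(5)],(0,0,0),(0,0,255)))
    return out
for nm,im,off in(("t",T,(160,175)),("s",S,(160,185))):
    for hx in (1,-1): draw(im,off,(105,60),7,items(hx),f"pics/h_{nm}{hx}.png")
E
cd pics; python3 -c "
import cv2,numpy as np
for n in 'ts':
    cv2.imwrite(f'h_{n}.png',cv2.resize(np.vstack([cv2.imread(f'h_{n}1.png')[:320],cv2.imread(f'h_{n}-1.png')[:320]]),None,fx=.93,fy=.93))"
```

```text
[-0.04787722  0.03892232 -1.        ] [-0.06358955  0.04158764 -1.        ]
[-0.05573338  0.04025498 -1.        ]
```

View pics/h_t.png

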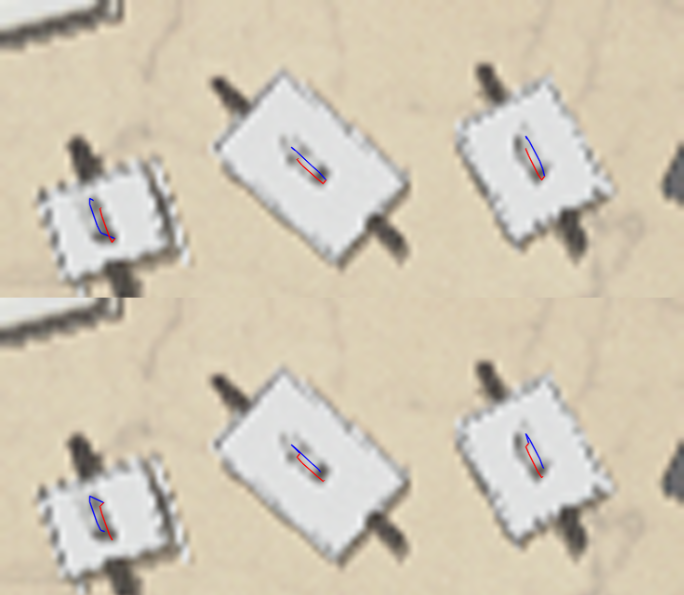

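View pics/h_s.png

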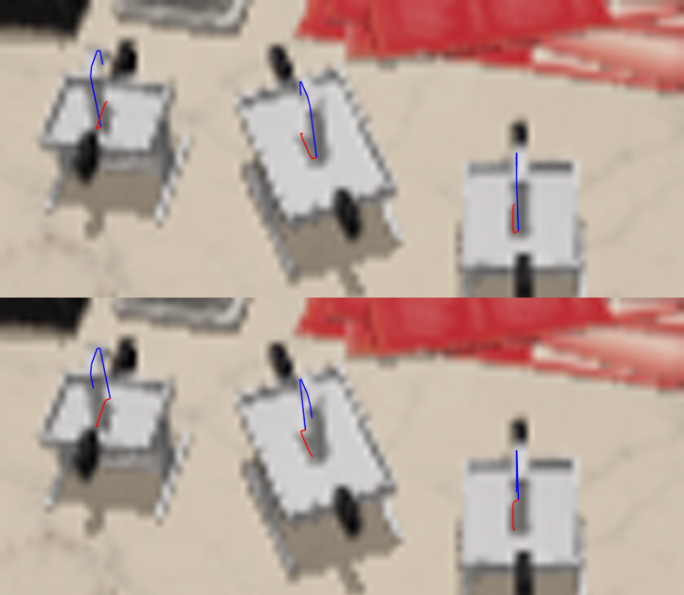

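```bash
python3 - <<'E'
from lib import *
c=cams(); T,S=c["top"],c["scene"]
def z(im,x,y,w,h,k): return cv2.resize(im["pixels"][y:y+h,x:x+w,::-1],(w*k,h*k),interpolation=cv2.INTER_CUBIC)
cv2.imwrite("pics/zb.png",np.hstack([z(T,285,222,24,26,16),z(S,266,260,24,26,16)]))
E
```

```text
(no output)
```

View pics/zb.png

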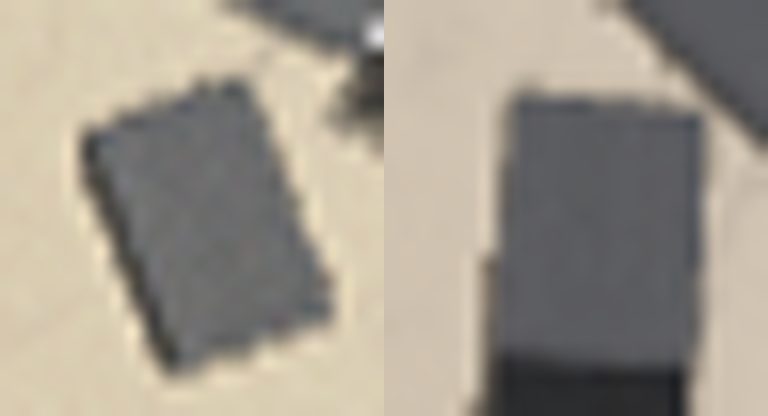

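```bash
python3 - <<'E'
from lib import *
c=cams(); T,S=c["top"],c["scene"]
cor=[(35,23,36),(35,-23,36),(-35,-23,36),(-35,23,36)]
t=unz([(92,130),(245,80),(333,312),(180,370)],(285,222),16)
s=unz([(126,95),(321,105),(306,365),(113,352)],(266,260),16)
for o in ([(T,cor,t),(S,cor,s)],[(T,cor,t)],[(S,cor,s)]):
    p,e=fit(o,[450,-100,10]); print(p.round(1),e.round(1)); print(fit(o,[450,-100,10,0],True)[0].round(1))
E
```

```text
[ 429.3 -115.9   21.5] [-0.2 -0.2  0.3 -0.9  0.9  0.1  0.3  0.3 -0.5 -0.6 -0.  -0.1  0.1  0.5
 -1.   0.1]
[ 429.7 -115.8   21.5   -1.2]
[ 428.7 -114.5   20.8] [-0.4 -0.2  0.1 -0.7  0.5  0.4 -0.2  0.5]
[ 431.3 -126.3   20.7 -103. ]
[ 429.8 -117.    22.2] [-0.3 -0.5  0.2 -0.2  0.6  0.4 -0.5  0.2]
[ 464.6 -104.4   22.3  -57. ]
```

```bash
cat > plan.py <<'E'
from lib import *
from scipy.spatial.transform import Rotation as Ro
STAND=(636.7,-75.9,-24.4)
def sw(p,stand=STAND): return R2(stand[2])@np.array(p,float)+[stand[0],stand[1],0]
def rot(psi,th):
    a,t=np.radians([psi,th]); z=np.array([np.sin(t)*np.cos(a),np.sin(t)*np.sin(a),-np.cos(t)])
    y=np.array([-np.sin(a),np.cos(a),0]); return np.c_[np.cross(y,z),y,z]
def rows(grasps):
    """list of (grasp point world, psi, tilt): offsets from present pose"""
    o=r.observe(); R0=o["orientation"]; p0=o["tcp_pos"]
    for g,psi,th in grasps:
        R=rot(psi,th); tcp=np.array(g)+19*R[:,2]
        rv=Ro.from_matrix(R0.T@R).as_rotvec(degrees=True)/5; d=R0.T@(tcp-p0)/25
        print("[%s],[%s]"%(",".join("%.2f"%v for v in rv),",".join("%.2f"%v for v in d)))
def st():
    o=r.observe(); R=o["orientation"]; z=R[:,2]
    print("t %.2f tcp %s grasp %s psi %.1f tilt %.1f yz %.3f w %.3f F %s q %s"%(o["time_s"],o["tcp_pos"].round(1),(o["tcp_pos"]-19*z).round(1),np.degrees(np.arctan2(-R[0,1],R[1,1])),np.degrees(np.arctan2(z[0]*R[1,1]-z[1]*R[0,1],-z[2])),R[2,1],o["width"]*94,o["force"].round(1),o["q"].round(0)))
E
python3 - <<'E'
from plan import *
st()
k=sw([-119.8,-155,45.4]); print(k, sw([-65,-155,10]))
rows([((480,250,200),-24.4,0),((440,-150,150),-24.4,30)])
E
```

```text
t 0.80 tcp [204.3 617.1 205.4] grasp [204.3 617.1 224.4] psi -18.3 tilt -0.0 yz 0.000 w 94.035 F [-0.5 -0.2  0.5] q [ 62.  14.  89.   0.  77. -10.]
[ 463.56891081 -167.56605673   45.4       ] [ 513.47437542 -190.20417949   10.        ]
[0.00,-0.00,1.22],[-15.08,-10.47,0.98]
[0.32,-5.99,1.19],[-18.97,-26.20,2.88]
```

```bash
python3 -m pendant '[[[0,0,1.2],[-3,-2.1,0],-1],[[0,0,1.2],[-6,-4.2,0],-1],[[0,0,1.2],[-9,-6.3,0],-1],[[0,0,1.2],[-12,-8.4,0],-1],[[0,0,1.2],[-15,-10.5,0.5],-0.1]]'; python3 - <<'E'
from plan import *
st()
k=sw([-119.8,-155,45.4])
rows([((440,-120,150),-24.4,30), (k+[0,0,60],-24.4,30)])
E
```

```text
time_s: 1.42
tcp_pos: [392.2, 365.1, 202.3]
orientation: [[-0.911, 0.412, 0.001], [0.412, 0.911, 0.001], [-0.001, 0.001, -1.0]]
force: [1.4, 0.1, -0.1]
width: 0.925
t 1.43 tcp [392.2 365.1 202.3] grasp [392.1 365.  221.3] psi -24.3 tilt 0.1 yz 0.001 w 86.963 F [ 1.4  0.1 -0.1] q [ 31.  -1. 106.   0.  75. -35.]
[0.02,-5.99,0.01],[-10.11,-16.90,2.74]
[0.02,-5.99,0.01],[-11.75,-18.25,4.52]
```

```bash
python3 -m pendant '[[[0,0,0],[0,0,0],-0.1],[[0,-1,0],[0,-1,0],-0.1],[[0,-2,0],[0,-3,0],-0.1],[[0,-3,0],[0,-5,0],-0.1],[[0,-4,0],[0,-7,0],-0.1]]'; python3 - <<'E'
from plan import *
st()
E
python3 -m pendant '[[[0,0,0],[0,0,0],-0.1],[[0,0,0],[0,0,0],-0.1],[[0,0,0],[0,0,0],-0.1],[[0,0,0],[0,0,0],-0.1],[[0,0,0],[0,0,0],-0.1]]';  python3 - <<'E'
from plan import *
st()
k=sw([-119.8,-155,45.4])
rows([((440,-120,150),-24.4,30), (k+[0,0,60],-24.4,30)])
E
```

```text
time_s: 2.05
tcp_pos: [318.0, 206.8, 202.0]
orientation: [[-0.856, 0.41, 0.315], [0.385, 0.912, -0.141], [-0.345, 0.001, -0.939]]
force: [-1.6, 0.2, 1.5]
width: 0.55
t 2.05 tcp [318.  206.8 202. ] grasp [312.  209.5 219.8] psi -24.2 tilt 20.2 yz 0.001 w 51.654 F [-1.6  0.2  1.5] q [ 27. -34. 133. -17.  69. -34.]
time_s: 2.68
tcp_pos: [319.2, 207.3, 201.6]
orientation: [[-0.857, 0.412, 0.311], [0.387, 0.911, -0.141], [-0.341, -0.001, -0.94]]
force: [0.8, 0.2, 0.3]
width: 0.547
t 2.67 tcp [319.2 207.3 201.6] grasp [313.3 210.  219.4] psi -24.3 tilt 20.0 yz -0.001 w 51.385 F [0.8 0.2 0.3] q [ 27. -33. 133. -17.  69. -34.]
[-0.00,-2.01,0.02],[-8.63,-9.94,6.04]
[-0.00,-2.01,0.02],[-9.57,-11.28,8.28]
```

```bash
python3 -m pendant '[[[0,-0.4,0],[-1.7,-2,1.2],-0.1],[[0,-0.8,0],[-3.4,-4,2.4],-0.1],[[0,-1.2,0],[-5.2,-6,3.6],-0.1],[[0,-1.6,0],[-6.9,-8,4.8],-0.1],[[0,-2,0],[-8.6,-9.95,6.0],-0.1]]'; python3 -m pendant '[[[0,0,0],[0,0,0],-0.1],[[0,0,0],[0,0,0],-0.1],[[0,0,0],[0,0,0],-0.1],[[0,0,0],[0,0,0],-0.1],[[0,0,0],[0,0,0],-0.1]]';  python3 - <<'E'
from plan import *
st()
k=sw([-119.8,-155,45.4])
rows([(k+[0,0,60],-24.4,30),(k,-24.4,30)])
E
```

```text
time_s: 3.3
tcp_pos: [430.5, -81.8, 144.0]
orientation: [[-0.787, 0.413, 0.458], [0.357, 0.911, -0.208], [-0.503, -0.0, -0.864]]
force: [0.5, 0.7, -0.8]
width: 0.551
time_s: 3.92
tcp_pos: [430.0, -78.2, 143.8]
orientation: [[-0.79, 0.41, 0.457], [0.355, 0.912, -0.205], [-0.501, 0.0, -0.866]]
force: [-0.5, 0.4, -0.7]
width: 0.548
t 3.92 tcp [430.  -78.2 143.8] grasp [421.3 -74.3 160.3] psi -24.2 tilt 30.0 yz 0.000 w 51.558 F [-0.5  0.4 -0.7] q [-26. -35. 142.   1.  43. -92.]
[0.02,0.01,0.04],[-1.56,-2.71,3.44]
[0.02,0.01,0.04],[-0.36,-2.71,5.51]
```

```bash
python3 -m pendant '[[[0,0,0],[-0.5,-0.9,1.1],-0.1],[[0,0,0],[-1,-1.8,2.2],-0.1],[[0,0,0],[-1.56,-2.71,3.4],-0.1],[[0,0,0],[-1.56,-2.71,3.4],-0.1],[[0,0,0],[-1.56,-2.71,3.4],-0.1]]'; python3 - <<'E'
from plan import *
st()
k=sw([-119.8,-155,45.4])
rows([(k,-24.4,30)])
c=cams()
def z(im,x,y,w,h,k): return cv2.resize(im["pixels"][y:y+h,x:x+w,::-1],(w*k,h*k),interpolation=cv2.INTER_CUBIC)
cv2.imwrite("pics/k1.png",np.hstack([z(c["top"],275,190,55,60,7),z(c["scene"],270,235,55,60,7)]))
for n in c:
  o=r.observe(); z_=o["orientation"][:,2]; g=o["tcp_pos"]-19*z_
  print(n,proj(c[n],[g,o["tcp_pos"],k]).round(1))
E
```

```text
time_s: 4.55
tcp_pos: [471.3, -171.7, 89.6]
orientation: [[-0.789, 0.411, 0.456], [0.356, 0.912, -0.205], [-0.5, 0.0, -0.866]]
force: [-0.3, 0.2, -0.2]
width: 0.552
t 4.55 tcp [ 471.3 -171.7   89.6] grasp [ 462.7 -167.8  106. ] psi -24.3 tilt 30.0 yz 0.000 w 51.846 F [-0.3  0.2 -0.2] q [ -36.  -15.  136.   12.   31. -111.]
[0.01,-0.00,0.02],[1.19,0.02,2.11]
scene [[297.6 260.8]
 [299.2 262.1]
 [296.1 270.6]]
top [[312.9 226.8]
 [313.2 224.8]
 [310.6 227.3]]
```

View pics/k1.png

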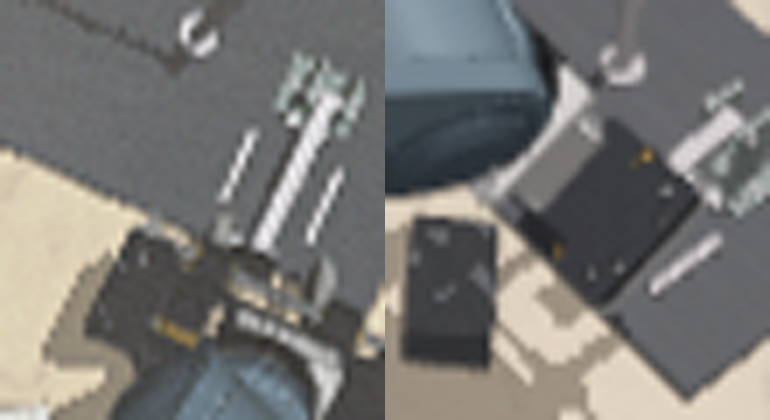

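```bash
python3 -m pendant '[[[0,0,0],[0.4,0,0.7],-0.1],[[0,0,0],[0.8,0,1.4],-0.1],[[0,0,0],[1.2,0,2.1],-0.1],[[0,0,0],[1.2,0,2.1],-0.1],[[0,0,0],[1.2,0,2.1],-0.1]]'; python3 - <<'E'
from plan import *
st()
E
python3 -m pendant '[[[0,0,0],[0,0,0],1],[[0,0,0],[0,0,0],1],[[0,0,0],[0,0,0],1],[[0,0,0],[0,0,0],1],[[0,0,0],[0,0,0],1]]'; python3 - <<'E'
from plan import *
st()
E
```

```text
time_s: 5.28
tcp_pos: [472.3, -172.5, 30.4]
orientation: [[-0.789, 0.411, 0.457], [0.355, 0.912, -0.207], [-0.502, -0.0, -0.865]]
force: [0.4, 0.7, 0.2]
width: 0.552
t 5.28 tcp [ 472.3 -172.5   30.4] grasp [ 463.6 -168.6   46.8] psi -24.3 tilt 30.1 yz -0.000 w 51.872 F [0.4 0.7 0.2] q [ -36.   -6.  137.   17.   21. -117.]
time_s: 5.9
tcp_pos: [472.8, -170.6, 29.5]
orientation: [[-0.789, 0.411, 0.457], [0.358, 0.911, -0.202], [-0.5, 0.004, -0.866]]
force: [12.2, 13.8, 1.1]
width: 0.272
t 5.90 tcp [ 472.8 -170.6   29.5] grasp [ 464.1 -166.7   46. ] psi -24.3 tilt 30.0 yz 0.004 w 25.591 F [12.2 13.8  1.1] q [ -36.   -6.  137.   17.   21. -117.]
```

```bash
python3 - <<'E'
from plan import *
def kn(f,y=-153): return sw([-10-111*np.cos(f),y,62+111*np.sin(f)])
rows([(kn(f),-24.4,t) for f,t in ((-.13,30),(-.0,31),(.15,32),(.3,33),(.45,35))])
rows([(kn(f),-24.4,t) for f,t in ((.6,37),(.75,40),(.9,42),(1.05,45),(1.2,47))])
E
```

```text
[0.05,-0.00,-0.00],[-0.02,0.04,-0.06]
[0.05,-0.20,-0.01],[-0.29,0.04,-0.58]
[0.05,-0.40,-0.01],[-0.68,0.04,-1.13]
[0.05,-0.60,-0.01],[-1.14,0.04,-1.62]
[0.05,-1.00,-0.01],[-1.69,0.05,-2.04]
[0.05,-1.40,-0.01],[-2.29,0.05,-2.37]
[0.05,-2.00,-0.01],[-2.95,0.05,-2.62]
[0.05,-2.40,-0.01],[-3.63,0.05,-2.77]
[0.05,-3.00,-0.01],[-4.33,0.05,-2.83]
[0.05,-3.40,-0.01],[-5.02,0.05,-2.78]
```

```bash
python3 -m pendant '[[[0,0,0],[-0.02,0.1,-0.06],1],[[0,-0.2,0],[-0.29,0.1,-0.58],1],[[0,-0.4,0],[-0.68,0.1,-1.13],1],[[0,-0.6,0],[-1.14,0.1,-1.62],1],[[0,-1.0,0],[-1.69,0.1,-2.04],1]]'; python3 - <<'E'
from plan import *
st()
def kn(f,y=-153): return sw([-10-111*np.cos(f),y,62+111*np.sin(f)])
o=r.observe(); g=R2(-24.4).T@(o["tcp_pos"]-19*o["orientation"][:,2]-[636.7,-75.9,0]); print(g)
rows([(kn(f),-24.4,t) for f,t in ((.45,35),(.6,37),(.75,40),(.9,42),(1.05,45),(1.2,47))])
E
```

```text
time_s: 6.52
tcp_pos: [482.3, -174.6, 94.0]
orientation: [[-0.747, 0.412, 0.522], [0.337, 0.911, -0.236], [-0.573, -0.0, -0.819]]
force: [5.0, -2.1, -7.5]
width: 0.272
t 6.53 tcp [ 482.3 -174.6   94. ] grasp [ 472.4 -170.1  109.6] psi -24.3 tilt 35.0 yz -0.000 w 25.571 F [ 5.  -2.1 -7.5] q [ -36.  -16.  138.   17.   25. -115.]
[-110.74506262 -153.65255229  109.60673515]
[0.01,-0.00,0.02],[-0.04,0.03,-0.00]
[0.01,-0.40,0.02],[-0.67,0.02,-0.28]
[0.01,-1.00,0.02],[-1.35,0.02,-0.47]
[0.01,-1.40,0.01],[-2.04,0.02,-0.57]
[0.01,-2.00,0.01],[-2.74,0.02,-0.56]
[0.01,-2.40,0.01],[-3.42,0.02,-0.46]
```

Tracks the arc well. Continue.

```bash
python3 -m pendant '[[[0,-0.4,0],[-0.67,0,-0.28],1],[[0,-1,0],[-1.35,0,-0.47],1],[[0,-1.4,0],[-2.04,0,-0.57],1],[[0,-2,0],[-2.74,0,-0.56],1],[[0,-2.4,0],[-3.42,0,-0.46],1]]'; python3 - <<'E'
from plan import *
st()
def kn(f,y=-153): return sw([-10-111*np.cos(f),y,62+111*np.sin(f)])
o=r.observe(); g=R2(-24.4).T@(o["tcp_pos"]-19*o["orientation"][:,2]-[636.7,-75.9,0]); print(g)
rows([(kn(f),-24.4,t) for f,t in ((1.2,47),(1.33,48),(1.45,49),(1.57,50),(1.68,50))])
E
```

```text
time_s: 7.15
tcp_pos: [541.8, -201.3, 154.5]
orientation: [[-0.619, 0.412, 0.669], [0.28, 0.911, -0.302], [-0.734, 0.0, -0.679]]
force: [-2.5, 3.8, 1.0]
width: 0.273
t 7.15 tcp [ 541.8 -201.3  154.5] grasp [ 529.1 -195.5  167.4] psi -24.3 tilt 47.2 yz 0.000 w 25.661 F [-2.5  3.8  1. ] q [ -36.  -15.  134.   31.   17. -128.]
[ -48.59115883 -153.4115058   167.3938551 ]
[0.01,0.04,0.01],[0.10,0.02,0.00]
[0.01,-0.16,0.01],[-0.41,0.02,0.29]
[0.01,-0.36,0.01],[-0.85,0.01,0.61]
[0.01,-0.56,0.01],[-1.25,0.01,0.98]
[0.01,-0.56,0.01],[-1.56,0.01,1.35]
```

```bash
python3 - <<'E'
from plan import *
def kn(f,y=-153): return sw([-10-111*np.cos(f),y,62+111*np.sin(f)])
rows([(kn(f),-24.4,45) for f in (1.33,1.45,1.57,1.70)])
E
python3 -m pendant '[[[0,0.2,0],[-0.4,0,0.27],1],[[0,0.4,0],[-0.83,0,0.6],1],[[0,0.4,0],[-1.22,0,0.95],1],[[0,0.4,0],[-1.57,0,1.38],1],[[0,0.4,0],[-1.57,0,1.38],1]]'; python3 - <<'E'
from plan import *
st()
o=r.observe(); g=R2(-24.4).T@(o["tcp_pos"]-19*o["orientation"][:,2]-[636.7,-75.9,0]); print(g)
E
```

```text
[0.01,0.44,0.01],[-0.37,0.02,0.29]
[0.01,0.44,0.01],[-0.80,0.01,0.61]
[0.01,0.44,0.01],[-1.18,0.01,0.98]
[0.01,0.44,0.01],[-1.54,0.01,1.43]
time_s: 7.78
tcp_pos: [591.1, -223.4, 161.8]
orientation: [[-0.639, 0.412, 0.649], [0.289, 0.911, -0.293], [-0.712, 0.0, -0.702]]
force: [0.6, 5.9, 6.4]
width: 0.272
t 7.78 tcp [ 591.1 -223.4  161.8] grasp [ 578.8 -217.8  175.1] psi -24.3 tilt 45.4 yz 0.000 w 25.559 F [0.6 5.9 6.4] q [ -34.   -7.  125.   24.   18. -120.]
[   5.87841405 -153.19722149  175.13117206]
```

```bash
python3 -m pendant '[[[0,0,0],[0,0,0],-0.1],[[0,0,0],[0,0,0],-0.1],[[0,0,0],[0,0,-1],-0.1],[[0,0,0],[0,0,-3],-0.1],[[0,0,0],[0,0,-4.5],-0.1]]'; python3 - <<'E'
from plan import *
st()
c=cams()
def z(im,x,y,w,h,k): return cv2.resize(im["pixels"][y:y+h,x:x+w,::-1],(w*k,h*k),interpolation=cv2.INTER_CUBIC)
cv2.imwrite("pics/k2.png",np.hstack([z(c["top"],275,190,55,60,7),z(c["scene"],270,215,55,60,7)]))
rows([((429.3,-115.9,120),21.5,0),((429.3,-115.9,21),21.5,0)])
E
```

```text
time_s: 8.4
tcp_pos: [514.6, -189.3, 238.2]
orientation: [[-0.644, 0.412, 0.645], [0.291, 0.911, -0.292], [-0.707, -0.0, -0.707]]
force: [1.0, 0.1, 1.1]
width: 0.55
t 8.40 tcp [ 514.6 -189.3  238.2] grasp [ 502.3 -183.8  251.7] psi -24.4 tilt 45.0 yz -0.000 w 51.677 F [1.  0.1 1.1] q [ -37.  -29.  133.   16.   32. -113.]
[-3.65,8.59,-8.67],[7.08,1.29,0.83]
[-3.65,8.59,-8.67],[9.90,1.29,3.61]
```

View pics/k2.png

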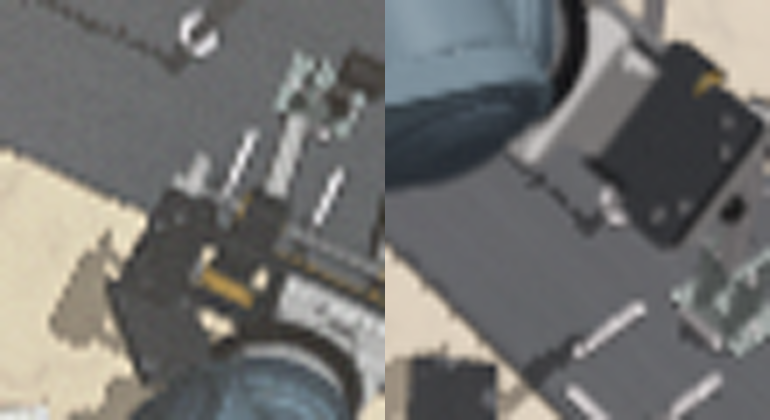

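```bash
python3 -m pendant '[[[-0.7,1.7,-1.7],[1.4,0.26,0],-0.6],[[-1.4,3.4,-3.4],[2.8,0.5,0],-0.6],[[-2.1,5.1,-5.1],[4.2,0.8,0.2],-0.6],[[-2.9,6.8,-6.9],[5.6,1,0.4],-0.6],[[-3.65,8.6,-8.67],[7.08,1.29,0.83],-0.6]]'; python3 - <<'E'
from plan import *
st()
rows([((429.3,-115.9,120),21.5,0),((429.3,-115.9,32),21.5,0)])
E
```

```text
time_s: 9.12
tcp_pos: [428.0, -114.8, 96.0]
orientation: [[-0.96, -0.255, 0.116], [-0.258, 0.966, -0.006], [-0.11, -0.036, -0.993]]
force: [0.7, -0.2, 0.1]
width: 0.801
t 9.12 tcp [ 428.  -114.8   96. ] grasp [ 425.8 -114.7  114.8] psi 14.8 tilt 6.3 yz -0.036 w 75.289 F [ 0.7 -0.2  0.1] q [ -32.  -12.  128.    4.   58. -139.]
[-0.48,1.24,-1.32],[-0.06,-0.06,-0.19]
[-0.48,1.24,-1.32],[0.33,0.06,3.30]
```

```bash
python3 -m pendant '[[[-0.5,1.24,-1.32],[-0.06,-0.06,-0.19],-0.6],[[-0.5,1.24,-1.32],[-0.06,-0.06,-0.19],-0.6],[[-0.5,1.24,-1.32],[-0.06,-0.06,-0.19],-0.6],[[-0.5,1.24,-1.32],[-0.06,-0.06,-0.19],-0.6],[[-0.5,1.24,-1.32],[-0.06,-0.06,-0.19],-0.6]]'; python3 - <<'E'
from plan import *
st()
rows([((429.3,-115.9,32),21.5,0)])
c=cams()
def z(im,x,y,w,h,k): return cv2.resize(im["pixels"][y:y+h,x:x+w,::-1],(w*k,h*k),interpolation=cv2.INTER_CUBIC)
cv2.imwrite("pics/b2.png",np.hstack([z(c["top"],265,200,55,60,7),z(c["scene"],250,235,55,60,7)]))
o=r.observe()
for n in c: print(n,proj(c[n],[o["tcp_pos"],(429.3,-115.9,36)]))
E
```

```text
time_s: 9.75
tcp_pos: [429.0, -115.8, 102.6]
orientation: [[-0.932, -0.363, 0.004], [-0.363, 0.932, 0.001], [-0.004, -0.001, -1.0]]
force: [0.5, 0.9, 0.5]
width: 0.799
t 9.75 tcp [ 429.  -115.8  102.6] grasp [ 428.9 -115.8  121.6] psi 21.3 tilt 0.2 yz -0.001 w 75.083 F [0.5 0.9 0.5] q [ -30.   -7.  123.    0.   64. -141.]
[-0.01,0.05,-0.05],[0.01,-0.01,3.59]
scene [[279.71906094 262.89485853]
 [278.7376123  273.67109111]]
top [[300.02739186 234.8876813 ]
 [298.15225836 235.27566544]]
```

View pics/b2.png

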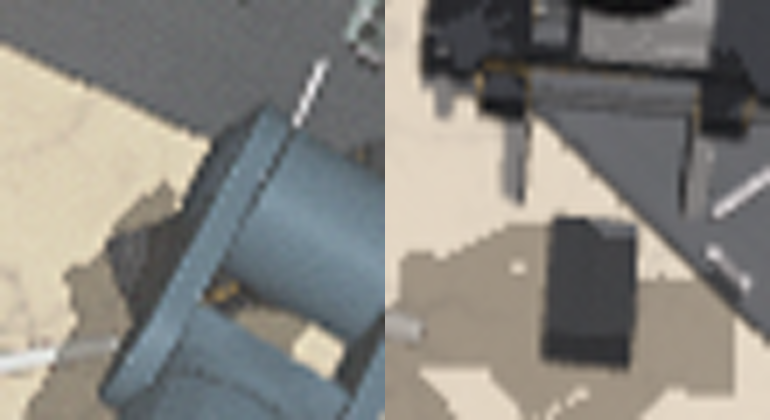

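```bash
python3 -m pendant '[[[0,0,0],[0,0,0.9],-0.6],[[0,0,0],[0,0,1.8],-0.6],[[0,0,0],[0,0,2.7],-0.6],[[0,0,0],[0,0,3.58],-0.6],[[0,0,0],[0,0,3.58],-0.6]]';python3 -m pendant '[[[0,0,0],[0,0,0],1],[[0,0,0],[0,0,0],1],[[0,0,0],[0,0,0],1],[[0,0,0],[0,0,0],1],[[0,0,0],[0,0,0],1]]'; python3 - <<'E'
from plan import *
st()
E
```

```text
time_s: 10.48
tcp_pos: [428.3, -114.9, 11.9]
orientation: [[-0.932, -0.363, 0.0], [-0.363, 0.932, 0.003], [-0.001, 0.002, -1.0]]
force: [-0.3, -1.0, -0.1]
width: 0.806
time_s: 11.1
tcp_pos: [429.7, -115.1, 13.6]
orientation: [[-0.932, -0.363, 0.003], [-0.363, 0.932, 0.002], [-0.004, 0.001, -1.0]]
force: [-1.7, 4.4, 6.5]
width: 0.485
t 11.10 tcp [ 429.7 -115.1   13.6] grasp [ 429.7 -115.2   32.6] psi 21.3 tilt 0.2 yz 0.001 w 45.578 F [-1.7  4.4  6.5] q [ -30.    3.  125.    0.   52. -141.]
```

```bash
python3 - <<'E'
from plan import *
n=sw([-64.0,-153.3,0]); print(n)
rows([((429.7,-115.2,110),21.3,0),(n+[0,0,110],-24.4,0),(n+[0,0,60],-24.4,0)])
E
python3 -m pendant '[[[0,0,0],[0,0,-0.8],1],[[0,0,0],[0,0,-1.6],1],[[0,0,0],[0,0,-2.4],1],[[0,0,0],[0,0,-3.1],1],[[0,0,0],[0,0,-3.1],1]]'; python3 - <<'E'
from plan import *
st()
n=sw([-64.0,-153.3,0])
rows([(n+[0,0,110],-24.4,0)])
E
```

```text
[ 515.08733662 -189.06912169    0.        ]
[0.01,0.04,0.00],[-0.01,0.00,-3.10]
[0.03,0.03,9.14],[-2.12,-3.99,-3.09]
[0.03,0.03,9.14],[-2.11,-4.00,-1.09]
time_s: 11.72
tcp_pos: [429.5, -115.9, 90.8]
orientation: [[-0.932, -0.364, 0.004], [-0.364, 0.932, 0.0], [-0.004, -0.002, -1.0]]
force: [0.3, -0.4, -6.9]
width: 0.486
t 11.72 tcp [ 429.5 -115.9   90.8] grasp [ 429.5 -115.9  109.8] psi 21.3 tilt 0.2 yz -0.002 w 45.685 F [ 0.3 -0.4 -6.9] q [ -30.   -6.  124.    0.   62. -141.]
[0.00,0.05,9.15],[-2.12,-3.97,0.01]
```

```bash
python3 -m pendant '[[[0,0,1.8],[-0.42,-0.8,0],1],[[0,0,3.6],[-0.85,-1.6,0],1],[[0,0,5.4],[-1.27,-2.4,0],1],[[0,0,7.2],[-1.7,-3.2,0],1],[[0,0,9.15],[-2.12,-3.98,0],1]]';python3 -m pendant '[[[0,0,0],[0,0,0],1],[[0,0,0],[0,0,0],1],[[0,0,0],[0,0,0],1],[[0,0,0],[0,0,0],1],[[0,0,0],[0,0,0],1]]'; python3 - <<'E'
from plan import *
st()
n=sw([-64.0,-153.3,0])
rows([(n+[0,0,110],-24.4,0)])
c=cams()
def z(im,x,y,w,h,k): return cv2.resize(im["pixels"][y:y+h,x:x+w,::-1],(w*k,h*k),interpolation=cv2.INTER_CUBIC)
cv2.imwrite("pics/b3.png",np.hstack([z(c["top"],290,190,40,50,9),z(c["scene"],280,225,48,50,9)]))
E
```

```text
time_s: 12.35
tcp_pos: [514.1, -188.9, 88.3]
orientation: [[-0.908, 0.419, 0.0], [0.419, 0.908, 0.003], [0.001, 0.003, -1.0]]
force: [0.4, -0.0, -6.3]
width: 0.486
time_s: 12.98
tcp_pos: [514.8, -189.0, 90.9]
orientation: [[-0.911, 0.413, 0.003], [0.413, 0.911, 0.001], [-0.003, 0.002, -1.0]]
force: [0.5, -0.3, -6.6]
width: 0.49
t 12.97 tcp [ 514.8 -189.    90.9] grasp [ 514.7 -189.   109.9] psi -24.4 tilt 0.2 yz 0.002 w 46.027 F [ 0.5 -0.3 -6.6] q [-32.   8. 109.   0.  63. -98.]
[0.03,0.03,-0.00],[-0.01,0.00,-0.01]
```

View pics/b3.png

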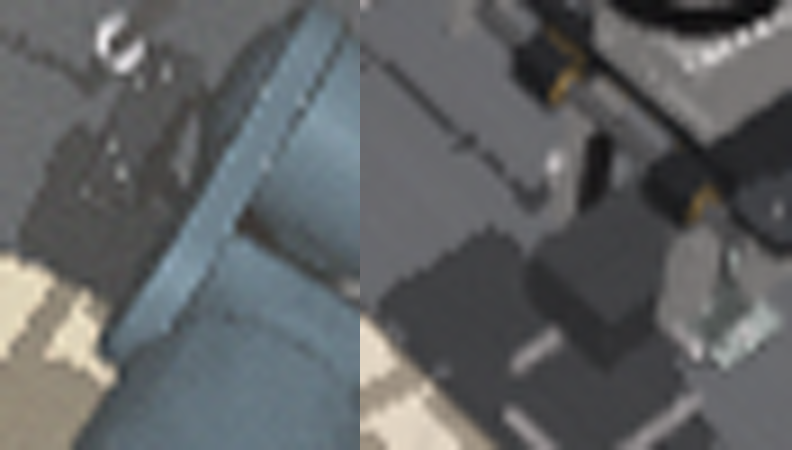

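```bash
python3 -m pendant '[[[0,0,0],[0,0,0.6],1],[[0,0,0],[0,0,1.2],1],[[0,0,0],[0,0,1.8],1],[[0,0,0],[0,0,2.1],1],[[0,0,0],[0,0,2.1],1]]'; python3 - <<'E'
from plan import *
st()
c=cams()
def z(im,x,y,w,h,k): return cv2.resize(im["pixels"][y:y+h,x:x+w,::-1],(w*k,h*k),interpolation=cv2.INTER_CUBIC)
cv2.imwrite("pics/b4.png",z(c["scene"],275,235,50,45,15))
o=r.observe();g=o["tcp_pos"]
seg=[]
b=[(35,23),(35,-23),(-35,-23),(-35,23)]; zb=g[2]+19-32.6
from trays import draw
seg=[((*b[i],zz),(*b[(i+1)%4],zz)) for i in range(4) for zz in (zb,zb+36)]
n=[(38,26),(38,-26),(-38,-26),(-38,26)]
ns=[((*n[i],18),(*n[(i+1)%4],18)) for i in range(4)]
nest=sw([-64.5,-155.3,0])
draw(c["scene"],(275,235),(50,45),15,[(seg,(g[0]-.5,g[1]+.3,-24.4),(255,0,0)),(ns,(nest[0],nest[1],-24.4),(0,0,255))],"pics/b4w.png")
E
```

```text
time_s: 13.7
tcp_pos: [514.6, -188.8, 37.3]
orientation: [[-0.91, 0.414, 0.002], [0.414, 0.91, 0.002], [-0.001, 0.003, -1.0]]
force: [0.5, -0.4, -6.1]
width: 0.486
t 13.70 tcp [ 514.6 -188.8   37.3] grasp [ 514.5 -188.8   56.3] psi -24.4 tilt 0.0 yz 0.003 w 45.674 F [ 0.5 -0.4 -6.1] q [-32.  13. 110.   0.  57. -98.]
```

View pics/b4.png

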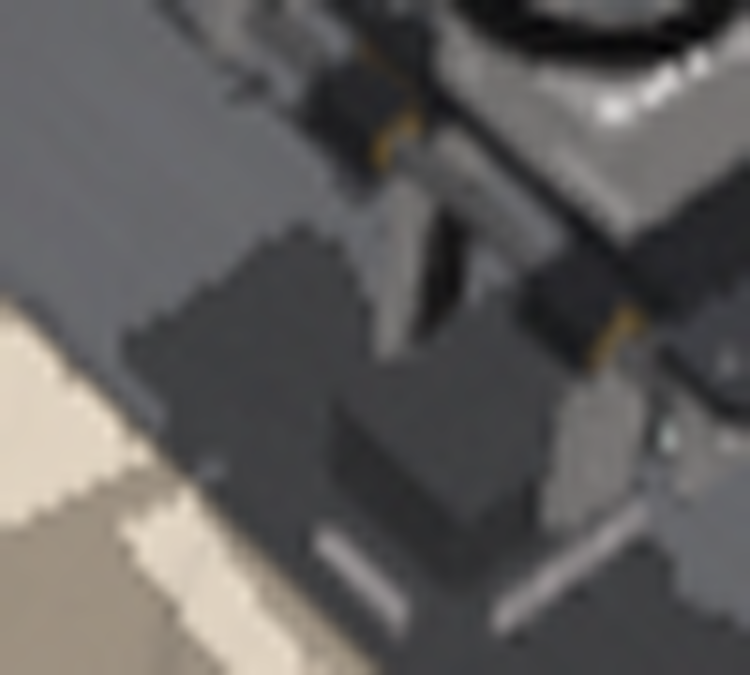

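View pics/b4w.png

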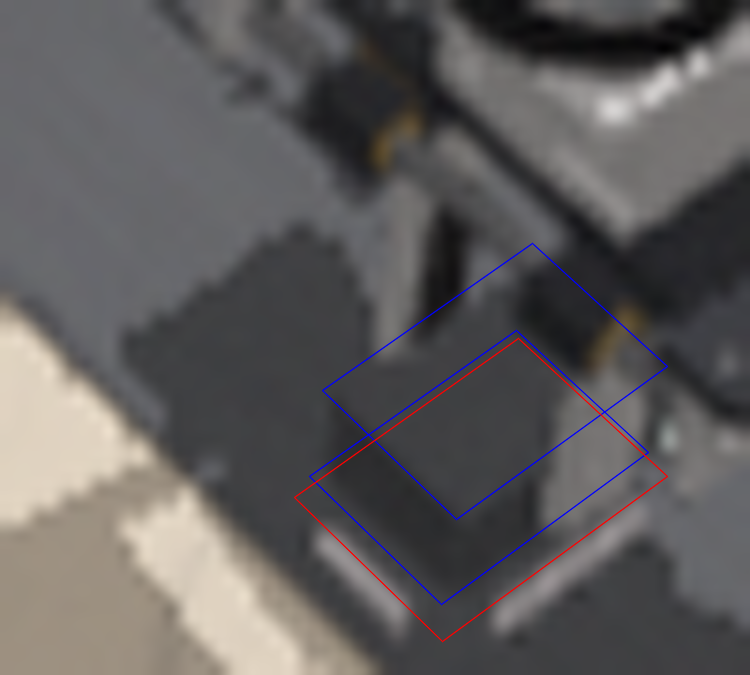

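```bash
python3 - <<'E'
from plan import *
S=r.get_image("scene")
o=r.observe();zb=o["tcp_pos"][2]+19-32.6;print(zb)
L=lambda q,z:(R2(-24.4).T@(onz(S,unz(q,(275,235),15),z)-[636.7,-75.9,0])).round(1)
for q in ((335,398),(397,463),(463,528),(500,505),(540,478)): print("top",L(q,zb+36))
for q in ((328,450),(450,578)): print("bot",L(q,zb))
for q in ((320,540),(360,580),(402,620),(500,622),(570,570),(645,512)): print("lip",L(q,18))
g=o["tcp_pos"];print(R2(-24.4).T@(g-[636.7,-75.9,0]))
E
```

```text
25.25931527790494
top [ -98.4 -134.    61.3]
top [ -99.5 -156.5   61.3]
top [ -99.8 -179.2   61.3]
top [ -88.5 -180.    61.3]
top [ -75.8 -180.4   61.3]
bot [ -90.6 -127.7   25.3]
bot [ -92.5 -172.6   25.3]
lip [-106.  -142.4   18. ]
lip [-106.2 -156.6   18. ]
lip [-106.  -171.1   18. ]
lip [ -87.8 -186.    18. ]
lip [ -64.3 -185.9   18. ]
lip [ -38.1 -185.4   18. ]
[ -63.3650829  -153.38399017   38.85931528]
```

```bash
python3 -m pendant '[[[0,0,0],[0,0.02,0.1],1],[[0,0,0],[0,0.02,0.2],1],[[0,0,0],[0,0.02,0.3],1],[[0,0,0],[0,0.02,0.4],1],[[0,0,0],[0,0.02,0.4],1]]'; python3 - <<'E'
from plan import *
st()
E
```

```text
time_s: 14.48
tcp_pos: [515.1, -188.4, 27.9]
orientation: [[-0.91, 0.414, 0.003], [0.414, 0.91, 0.001], [-0.002, 0.002, -1.0]]
force: [0.0, 0.5, -5.3]
width: 0.49
t 14.47 tcp [ 515.1 -188.4   27.9] grasp [ 515.  -188.5   46.9] psi -24.4 tilt 0.1 yz 0.002 w 46.056 F [ 0.   0.5 -5.3] q [-32.  14. 110.   0.  56. -98.]
```

```bash
python3 -m pendant '[[[0,0,0],[0,0,0.06],1],[[0,0,0],[0,0,0.12],1],[[0,0,0],[0,0,0.18],1],[[0,0,0],[0,0,0.18],1],[[0,0,0],[0,0,0.18],1]]'; python3 - <<'E'
from plan import *
st()
E
```

```text
time_s: 15.1
tcp_pos: [515.4, -188.6, 23.7]
orientation: [[-0.91, 0.414, 0.003], [0.414, 0.91, 0.001], [-0.003, 0.002, -1.0]]
force: [-0.9, -0.1, -5.8]
width: 0.485
t 15.10 tcp [ 515.4 -188.6   23.7] grasp [ 515.3 -188.6   42.7] psi -24.4 tilt 0.1 yz 0.002 w 45.613 F [-0.9 -0.1 -5.8] q [-32.  14. 110.   0.  55. -98.]
```

Nearly at the floor; a hair lower, then release and retreat straight up.

```bash
python3 -m pendant '[[[0,0,0],[0,0,0.04],1],[[0,0,0],[0,0,0.06],1],[[0,0,0],[0,0,0.06],1],[[0,0,0],[0,0,0.06],0.0],[[0,0,0],[0,0,0.06],-0.15]]'; python3 - <<'E'
from plan import *
st()
E
python3 -m pendant '[[[0,0,0],[0,0,0],-0.3],[[0,0,0],[0,0,0],-0.3],[[0,0,0],[0,0,-0.5],-0.3],[[0,0,0],[0,0,-2],-0.3],[[0,0,0],[0,0,-4],-0.3]]'; python3 - <<'E'
from plan import *
st()
rows([((429,-120,240),-24.4,20)])
E
```

```text
time_s: 15.72
tcp_pos: [516.2, -189.2, 23.0]
orientation: [[-0.91, 0.414, 0.005], [0.414, 0.91, -0.0], [-0.005, 0.002, -1.0]]
force: [0.4, 0.3, 0.1]
width: 0.561
t 15.72 tcp [ 516.2 -189.2   23. ] grasp [ 516.1 -189.2   42. ] psi -24.4 tilt 0.3 yz 0.002 w 52.748 F [0.4 0.3 0.1] q [-32.  15. 110.   0.  55. -98.]
time_s: 16.35
tcp_pos: [514.3, -188.3, 123.1]
orientation: [[-0.91, 0.414, 0.002], [0.414, 0.91, 0.002], [-0.0, 0.003, -1.0]]
force: [0.7, -0.7, -0.3]
width: 0.647
t 16.35 tcp [ 514.3 -188.3  123.1] grasp [ 514.2 -188.3  142.1] psi -24.4 tilt 0.0 yz 0.003 w 60.834 F [ 0.7 -0.7 -0.3] q [-32.   6. 108.   0.  66. -98.]
[0.03,-3.99,-0.01],[3.97,1.09,-3.96]
```

```bash
python3 -m pendant '[[[0,-0.8,0],[1,0.3,-1],-0.1],[[0,-1.6,0],[2,0.6,-2],-0.1],[[0,-2.4,0],[3,0.9,-3],-0.1],[[0,-3.2,0],[4,1.1,-4],-0.1],[[0,-4,0],[4,1.1,-4],-0.1]]'; python3 - <<'E'
from plan import *
st()
c=cams()
def z(im,x,y,w,h,k): return cv2.resize(im["pixels"][y:y+h,x:x+w,::-1],(w*k,h*k),interpolation=cv2.INTER_CUBIC)
cv2.imwrite("pics/b5.png",np.hstack([z(c["top"],290,190,45,50,8),z(c["scene"],278,225,50,50,8)]))
cv2.imwrite("pics/b5f.png",np.hstack([z(c["top"],120,150,260,130,3)]))
k=sw([9,-153.2,171.5]); 
rows([(k,-24.4,45)])
R=rot(-24.4,45); rows([(k-R[:,2]*90,-24.4,45)])
E
```

```text
time_s: 16.98
tcp_pos: [435.5, -122.3, 225.7]
orientation: [[-0.852, 0.413, 0.322], [0.387, 0.911, -0.144], [-0.353, 0.001, -0.936]]
force: [0.8, -1.2, -0.2]
width: 0.551
t 16.98 tcp [ 435.5 -122.3  225.7] grasp [ 429.4 -119.6  243.4] psi -24.4 tilt 20.7 yz 0.001 w 51.792 F [ 0.8 -1.2 -0.2] q [-32. -31. 129.   3.  62. -98.]
[0.02,-4.94,-0.01],[-6.15,-1.11,5.03]
[0.02,-4.94,-0.01],[-4.64,-1.11,1.76]
```

View pics/b5.png

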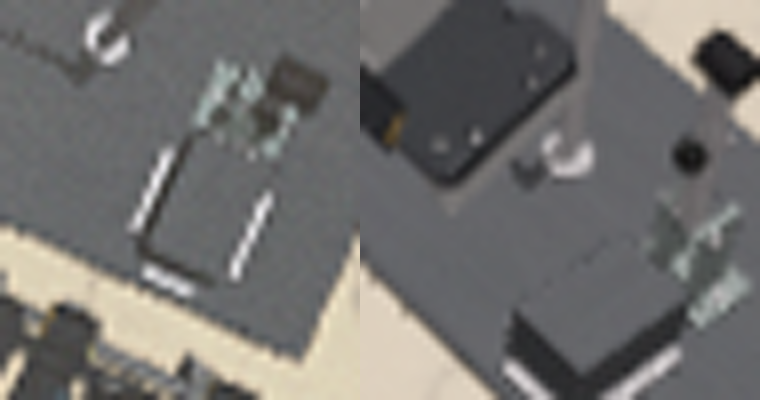

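View pics/b5f.png

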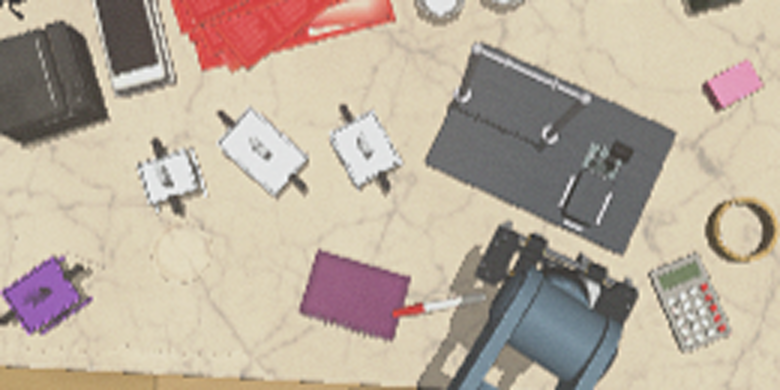

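```bash
python3 - <<'E'
from plan import *
c=cams()
p,e=tri(c["top"],unz((300,86),(290,190),8),c["scene"],unz((367,62),(278,225),8)); print(p,e,R2(-24.4).T@(p-[636.7,-75.9,0]))
E
python3 -m pendant '[[[0,-1,0],[-1,-0.22,0.3],-0.1],[[0,-2,0],[-2,-0.44,0.6],-0.1],[[0,-3,0],[-3,-0.66,0.9],-0.1],[[0,-4,0],[-4,-0.9,1.3],-0.1],[[0,-4.94,0],[-4.64,-1.11,1.7],-0.1]]'; python3 - <<'E'
from plan import *
st()
k=sw([8,-153.2,171.5]); 
rows([(k,-24.4,45)])
E
```

```text
[ 564.6109534  -213.74947055  176.20977745] 1.637236106108373 [  -8.70408993 -155.31756498  176.20977745]
time_s: 17.8
tcp_pos: [537.2, -199.9, 222.1]
orientation: [[-0.644, 0.414, 0.644], [0.295, 0.91, -0.291], [-0.706, 0.002, -0.708]]
force: [-0.0, 1.2, -0.7]
width: 0.551
t 17.80 tcp [ 537.2 -199.9  222.1] grasp [ 525.  -194.4  235.6] psi -24.5 tilt 44.9 yz 0.002 w 51.769 F [-0.   1.2 -0.7] q [ -36.  -22.  131.   17.   28. -113.]
[0.01,-0.02,-0.03],[0.09,0.03,3.53]
```

```bash
python3 - <<'E'
from plan import *
c=cams()
print({n:proj(c[n],[sw([8,-153.2,171.5]),sw([8,-155,171.5]),sw([-8.7,-155,175])]).round(1) for n in c})
def z(im,x,y,w,h,k): return cv2.resize(im["pixels"][y:y+h,x:x+w,::-1],(w*k,h*k),interpolation=cv2.INTER_CUBIC)
cv2.imwrite("pics/k5.png",np.hstack([z(c["top"],300,180,45,40,8),z(c["scene"],300,215,45,40,8)]))
E
```

```text
{'scene': array([[325.9, 230.5],
       [326.3, 230.8],
       [323.1, 232.5]]), 'top': array([[328.3, 196.3],
       [328.7, 196.5],
       [327.1, 200.2]])}
```

View pics/k5.png

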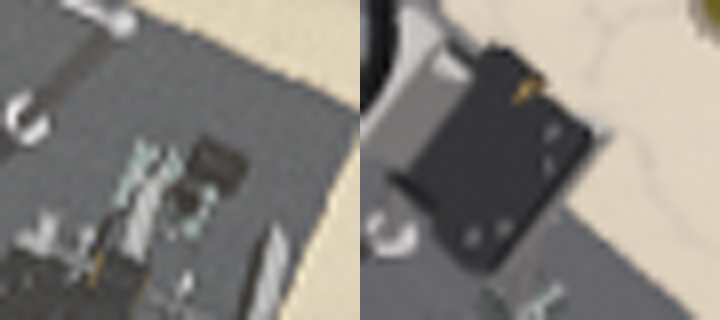

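```bash
python3 - <<'E'
from plan import *
c=cams()
print({n:proj(c[n],[sw([x,-155,z]) for x,z in ((-10,62),(-10,173),(0,173),(8,171.5),(9.8,171),(-65,46))]).round(1) for n in c})
print(unz((155,160),(300,180),8))
def z(im,x,y,w,h,k): return cv2.resize(im["pixels"][y:y+h,x:x+w,::-1],(w*k,h*k),interpolation=cv2.INTER_CUBIC)
from trays import draw
seg=[]
for f in (1.57,1.75): seg.append(((-10,-155,62),(-10-111*np.cos(f),-155,62+111*np.sin(f))))
a=(-10,-155,62)
for n,off in (("top",(300,180)),("scene",(300,215))):
    draw(c[n],off,(45,45),8,[(seg[:1],STAND,(255,0,0)),(seg[1:],STAND,(0,0,255))],f"pics/k6{n}.png")
E
cd pics; python3 -c "
import cv2,numpy as np
cv2.imwrite('k6.png',np.hstack([cv2.imread('k6top.png'),cv2.imread('k6scene.png')]))"
```

```text
{'scene': array([[318.6, 252.3],
       [322.7, 233.1],
       [324.8, 231.7],
       [326.3, 230.8],
       [326.7, 230.7],
       [307.2, 262.6]]), 'top': array([[321.9, 203.5],
       [326.9, 200.6],
       [327.9, 198.3],
       [328.7, 196.5],
       [328.8, 196.1],
       [316. , 215.6]])}
[318.9375 199.5625]
```

View pics/k6.png

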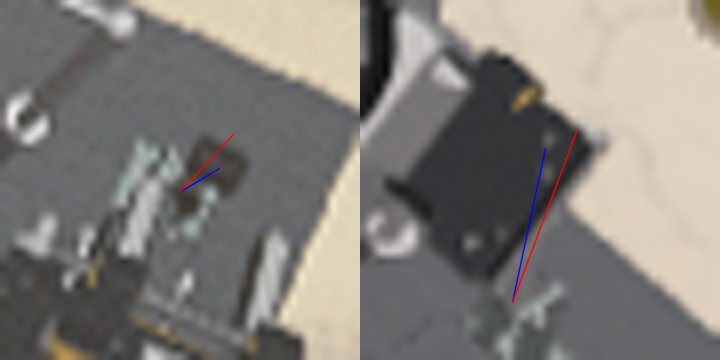

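```bash
python3 - <<'E'
from plan import *
st()
k=sw([-8,-153.3,173]); 
rows([(k,-24.4,45)])
E
```

```text
t 18.00 tcp [ 536.  -198.8  221.4] grasp [ 523.8 -193.3  235. ] psi -24.4 tilt 44.7 yz 0.003 w 52.165 F [-0.2 -0.1  0.6] q [ -36.  -23.  131.   17.   29. -113.]
[0.02,-0.07,-0.03],[0.42,0.00,3.06]
```

```bash
python3 -m pendant '[[[0,0,0],[0.2,0,0.8],-0.1],[[0,0,0],[0.42,0,1.6],-0.1],[[0,0,0],[0.42,0,2.4],-0.1],[[0,0,0],[0.42,0,3.06],-0.1],[[0,0,0],[0.42,0,3.06],-0.1]]'; python3 -m pendant '[[[0,0,0],[0,0,0],1],[[0,0,0],[0,0,0],1],[[0,0,0],[0,0,0],1],[[0,0,0],[0,0,0],1],[[0,0,0],[0,0,0],1]]';python3 - <<'E'
from plan import *
st()
c=cams()
def z(im,x,y,w,h,k): return cv2.resize(im["pixels"][y:y+h,x:x+w,::-1],(w*k,h*k),interpolation=cv2.INTER_CUBIC)
cv2.imwrite("pics/k7.png",np.hstack([z(c["top"],300,180,45,50,8),z(c["scene"],300,215,45,50,8)]))
E
```

```text
time_s: 18.62
tcp_pos: [578.8, -217.7, 160.2]
orientation: [[-0.646, 0.413, 0.642], [0.295, 0.911, -0.289], [-0.704, 0.003, -0.71]]
force: [-0.1, -0.3, 1.1]
width: 0.549
time_s: 19.25
tcp_pos: [578.8, -217.8, 161.1]
orientation: [[-0.644, 0.413, 0.643], [0.294, 0.911, -0.29], [-0.706, 0.002, -0.708]]
force: [0.4, 3.6, 3.2]
width: 0.277
t 19.25 tcp [ 578.8 -217.8  161.1] grasp [ 566.6 -212.3  174.6] psi -24.4 tilt 44.9 yz 0.002 w 26.042 F [0.4 3.6 3.2] q [ -34.   -9.  127.   23.   18. -119.]
```

View pics/k7.png

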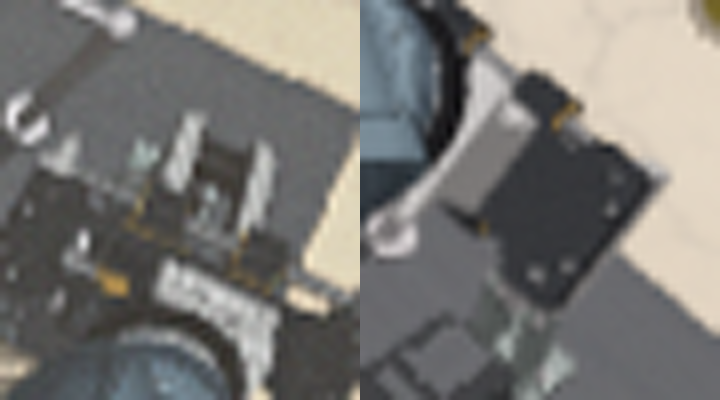

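```bash
python3 - <<'E'
from plan import *
def kn(f,y=-153.3): return sw([-10-111*np.cos(f),y,62+111*np.sin(f)])
rows([(kn(f),-24.4,t) for f,t in ((1.57,45),(1.42,45),(1.27,45),(1.12,45),(.97,43),(.82,41))])
E
```

```text
[0.02,-0.02,-0.02],[0.12,-0.01,-0.03]
[0.02,-0.02,-0.02],[0.62,-0.01,-0.46]
[0.02,-0.02,-0.02],[1.19,-0.01,-0.81]
[0.02,-0.02,-0.02],[1.80,-0.01,-1.08]
[0.02,0.38,-0.02],[2.47,-0.01,-1.25]
[0.02,0.78,-0.02],[3.16,-0.01,-1.32]
```

```bash
python3 -m pendant '[[[0,0,0],[0.55,0,-0.42],1],[[0,0,0],[1.1,0,-0.78],1],[[0,0,0],[1.75,0,-1.05],1],[[0,0.38,0],[2.42,0,-1.23],1],[[0,0.78,0],[3.12,0,-1.3],1]]'; python3 - <<'E'
from plan import *
st()
def kn(f,y=-153.3): return sw([-10-111*np.cos(f),y,62+111*np.sin(f)])
o=r.observe(); g=R2(-24.4).T@(o["tcp_pos"]-19*o["orientation"][:,2]-[636.7,-75.9,0]); print(g,"r",np.hypot(g[0]+10,g[2]-62))
rows([(kn(f),-24.4,t) for f,t in ((.82,41),(.65,39),(.48,37),(.32,35),(.16,33),(0.03,32))])
c=cams()
def z(im,x,y,w,h,k): return cv2.resize(im["pixels"][y:y+h,x:x+w,::-1],(w*k,h*k),interpolation=cv2.INTER_CUBIC)
cv2.imwrite("pics/k8.png",np.hstack([z(c["top"],285,180,45,50,8),z(c["scene"],285,215,45,50,8)]))
E
```

```text
time_s: 19.98
tcp_pos: [507.3, -185.8, 129.1]
orientation: [[-0.686, 0.414, 0.598], [0.313, 0.91, -0.27], [-0.656, 0.002, -0.755]]
force: [3.0, 0.2, 0.5]
width: 0.272
t 19.98 tcp [ 507.3 -185.8  129.1] grasp [ 495.9 -180.6  143.4] psi -24.5 tilt 41.0 yz 0.002 w 25.521 F [3.  0.2 0.5] q [ -36.  -18.  137.   21.   22. -119.]
[ -84.93952547 -153.52654144  143.4412518 ] r 110.6734384213942
[0.01,0.00,-0.02],[0.03,0.01,-0.01]
[0.01,0.40,-0.02],[0.81,0.01,0.08]
[0.01,0.80,-0.02],[1.56,0.01,0.29]
[0.01,1.20,-0.02],[2.22,0.00,0.60]
[0.01,1.60,-0.02],[2.82,0.00,1.01]
[0.01,1.80,-0.02],[3.26,0.00,1.40]
```

View pics/k8.png

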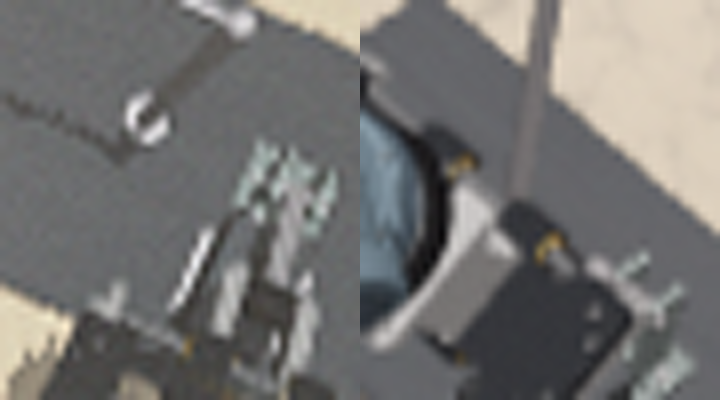

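```bash
python3 -m pendant '[[[0,0.4,0],[0.81,0,0.08],1],[[0,0.8,0],[1.56,0,0.29],1],[[0,1.2,0],[2.22,0,0.6],1],[[0,1.6,0],[2.82,0,1.01],1],[[0,1.8,0],[3.26,0,1.40],1]]'; python3 - <<'E'
from plan import *
st()
def kn(f,y=-153.3): return sw([-10-111*np.cos(f),y,62+111*np.sin(f)])
o=r.observe(); g=R2(-24.4).T@(o["tcp_pos"]-19*o["orientation"][:,2]-[636.7,-75.9,0]); print(g,"r",np.hypot(g[0]+10,g[2]-62))
rows([(kn(f),-24.4,t) for f,t in ((0,32),(-.02,32))])
c=cams()
def z(im,x,y,w,h,k): return cv2.resize(im["pixels"][y:y+h,x:x+w,::-1],(w*k,h*k),interpolation=cv2.INTER_CUBIC)
cv2.imwrite("pics/k9.png",np.hstack([z(c["top"],285,190,45,50,8),z(c["scene"],285,235,45,50,8)]))
E
```

```text
time_s: 20.7
tcp_pos: [470.4, -169.2, 46.4]
orientation: [[-0.774, 0.414, 0.479], [0.353, 0.91, -0.216], [-0.525, 0.001, -0.851]]
force: [-6.0, -3.1, 1.7]
width: 0.274
t 20.70 tcp [ 470.4 -169.2   46.4] grasp [ 461.3 -165.    62.5] psi -24.4 tilt 31.7 yz 0.001 w 25.787 F [-6.  -3.1  1.7] q [ -36.  -10.  138.   17.   22. -116.]
[-122.86654403 -153.61939044   62.53234656] r 112.867799461298
[0.01,-0.06,-0.01],[-0.06,0.01,0.06]
[0.01,-0.06,-0.01],[-0.01,0.01,0.13]
```

View pics/k9.png

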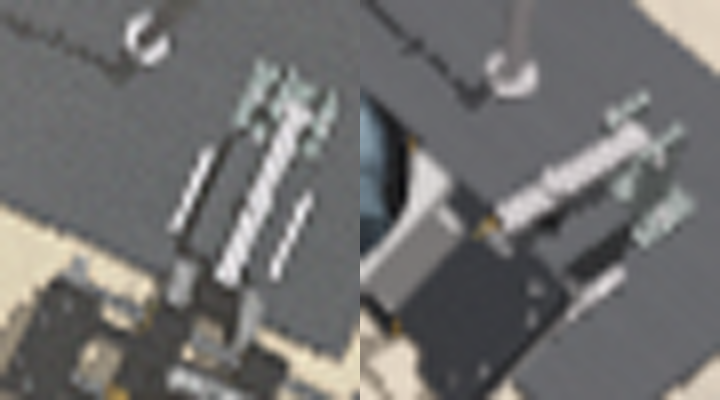

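```bash
python3 -m pendant '[[[0,0,0],[-0.04,0,0.1],1],[[0,0,0],[-0.04,0,0.1],1],[[0,0,0],[-0.04,0,0.1],-0.1],[[0,0,0],[-0.04,0,0.1],-0.1],[[0,0,0],[-0.04,0,0.1],-0.1]]'; python3 - <<'E'
from plan import *
st()
E
python3 -m pendant '[[[0,0,0],[0,0,0],-0.2],[[0,0,0],[0,0,-1],-0.2],[[0,0,0],[0,0,-2],-0.2],[[0,0,0],[0,0,-4],-0.2],[[0,0,0],[0,0,-6],-0.2]]'; python3 - <<'E'
from plan import *
st()
c=cams()
def z(im,x,y,w,h,k): return cv2.resize(im["pixels"][y:y+h,x:x+w,::-1],(w*k,h*k),interpolation=cv2.INTER_CUBIC)
cv2.imwrite("pics/k10.png",np.hstack([z(c["top"],285,190,45,50,8),z(c["scene"],285,235,45,50,8)]))
E
```

```text
time_s: 21.42
tcp_pos: [474.3, -170.2, 47.1]
orientation: [[-0.772, 0.413, 0.483], [0.352, 0.911, -0.217], [-0.529, 0.002, -0.849]]
force: [0.1, 0.9, 0.2]
width: 0.54
t 21.43 tcp [ 474.3 -170.2   47.1] grasp [ 465.1 -166.1   63.3] psi -24.4 tilt 31.9 yz 0.002 w 50.775 F [0.1 0.9 0.2] q [ -36.   -9.  138.   18.   21. -117.]
time_s: 22.05
tcp_pos: [400.9, -137.0, 175.2]
orientation: [[-0.773, 0.413, 0.482], [0.352, 0.911, -0.216], [-0.528, 0.002, -0.849]]
force: [0.2, -0.8, 1.1]
width: 0.602
t 22.05 tcp [ 400.9 -137.   175.2] grasp [ 391.7 -132.9  191.3] psi -24.4 tilt 31.9 yz 0.002 w 56.544 F [ 0.2 -0.8  1.1] q [ -40.  -45.  144.   11.   50. -110.]
```

View pics/k10.png

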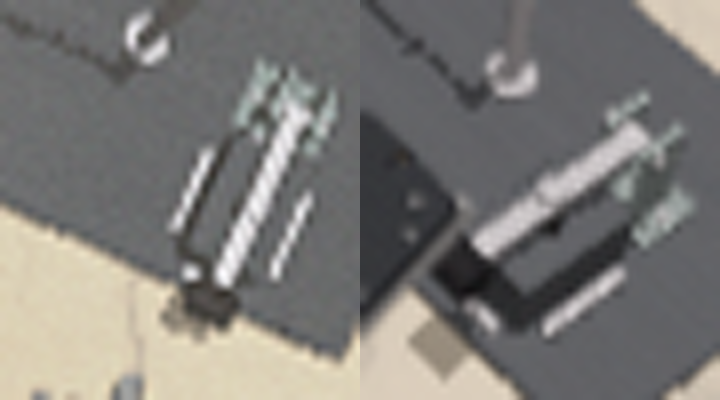

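```bash
python3 - <<'E'
from plan import *
c=cams()
def z(im,x,y,w,h,k): return cv2.resize(im["pixels"][y:y+h,x:x+w,::-1],(w*k,h*k),interpolation=cv2.INTER_CUBIC)
cv2.imwrite("pics/f1.png",np.hstack([z(c["top"],160,175,105,60,7)]))
rows([((480,100,240),0,20)])
E
python3 -m pendant '[[[0,0,0],[0,0,0],-0.1],[[0,0,0],[0,0,0],-0.1],[[0,0,0],[0,0,0],-0.1],[[0,0,0],[0,0,0],-0.1],[[0,0,0],[0,0,0],-0.1]]'
```

```text
[-2.14,2.41,-4.40],[-0.24,10.07,-2.02]
time_s: 22.88
tcp_pos: [401.7, -137.6, 174.0]
orientation: [[-0.772, 0.414, 0.482], [0.352, 0.91, -0.217], [-0.529, 0.003, -0.849]]
force: [-0.1, 0.4, 0.2]
width: 0.549
```

View pics/f1.png

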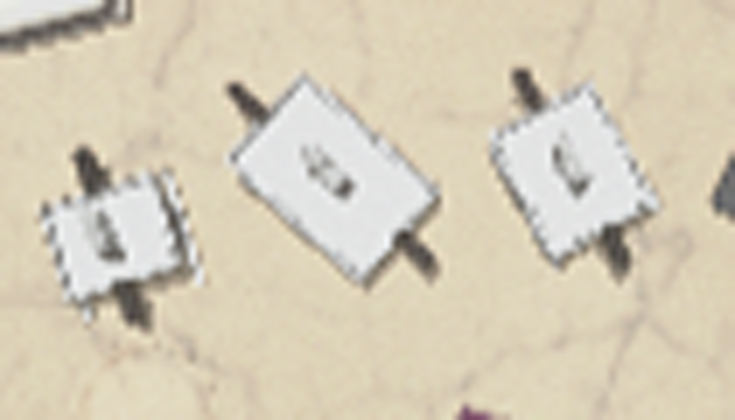

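Trays unmoved (same pixels as before). Go to the short tray.

```bash
python3 -m pendant '[[[-0.5,0.5,-0.9],[-0.05,2,-1],-0.1],[[-0.9,1,-1.8],[-0.1,4,-2],-0.1],[[-1.3,1.5,-2.7],[-0.15,6,-2],-0.1],[[-1.8,2,-3.6],[-0.2,8,-2],-0.1],[[-2.14,2.4,-4.4],[-0.24,10,-2],-0.1]]'; python3 - <<'E'
from plan import *
st()
p=np.array([530.5,399.3,0]);g=p+R2(21.1)@[-51,0,67]; print(g); R=rot(21.1,42)
rows([(g-90*R[:,2],21.1,42),(g,21.1,42)])
E
```

```text
time_s: 23.5
tcp_pos: [486.5, 100.5, 220.9]
orientation: [[-0.941, -0.003, 0.339], [-0.002, 1.0, 0.003], [-0.339, 0.003, -0.941]]
force: [0.4, -1.4, 0.5]
width: 0.551
t 23.50 tcp [486.5 100.5 220.9] grasp [480.1 100.4 238.7] psi 0.2 tilt 19.8 yz 0.003 w 51.760 F [ 0.4 -1.4  0.5] q [ -2. -22. 123.   1.  59. -92.]
[482.91936972 380.94016279  67.        ]
[-2.14,-4.38,-3.63],[3.16,10.53,3.19]
[-2.14,-4.38,-3.63],[1.95,11.38,6.47]
```

```bash
python3 -m pendant '[[[-0.4,-0.9,-0.7],[0.8,2.1,0],-0.1],[[-0.9,-1.8,-1.4],[1.6,4.2,0],-0.1],[[-1.3,-2.7,-2.2],[2.4,6.3,0.6],-0.1],[[-1.7,-3.6,-2.9],[3.0,8.4,1.6],-0.1],[[-2.14,-4.38,-3.63],[3.16,10.5,3.0],-0.1]]'; python3 -m pendant '[[[0,0,0],[0,0,0],-0.1],[[0,0,0],[0,0,0],-0.1],[[0,0,0],[0,0,0],-0.1],[[0,0,0],[0,0,0],-0.1],[[0,0,0],[0,0,0],-0.1]]'; python3 - <<'E'
from plan import *
from trays import *
st()
p=np.array([530.5,399.3,0]);g=p+R2(21.1)@[-51,0,67]; R=rot(21.1,42)
rows([(g-30*R[:,2],21.1,42),(g,21.1,42)])
c=cams()
o=r.observe()
for n in c: print(n,proj(c[n],[o["tcp_pos"],g]).round(1))
cv2.imwrite("pics/g1.png",np.hstack([cv2.resize(c[n]["pixels"][y:y+50,x:x+55,::-1],None,fx=7,fy=7,interpolation=cv2.INTER_CUBIC) for n,x,y in(("top",150,185),("scene",150,185))]))
E
```

```text
time_s: 24.12
tcp_pos: [436.1, 363.9, 124.9]
orientation: [[-0.69, -0.362, 0.627], [-0.267, 0.932, 0.245], [-0.673, 0.002, -0.739]]
force: [1.8, -1.5, 1.1]
width: 0.549
time_s: 24.75
tcp_pos: [437.5, 360.6, 125.8]
orientation: [[-0.693, -0.356, 0.627], [-0.264, 0.934, 0.239], [-0.671, 0.001, -0.741]]
force: [-0.3, 1.0, -0.4]
width: 0.551
t 24.75 tcp [437.5 360.6 125.8] grasp [425.6 356.1 139.8] psi 20.9 tilt 42.1 yz 0.001 w 51.753 F [-0.3  1.  -0.4] q [ 32. -10. 132. -23.  18. -60.]
[-0.03,0.03,-0.04],[0.10,0.11,2.64]
[-0.03,0.03,-0.04],[0.10,0.11,3.84]
scene [[167.3 209.8]
 [172.4 210.4]]
top [[181.9 230.6]
 [180.  220. ]]
```

View pics/g1.png

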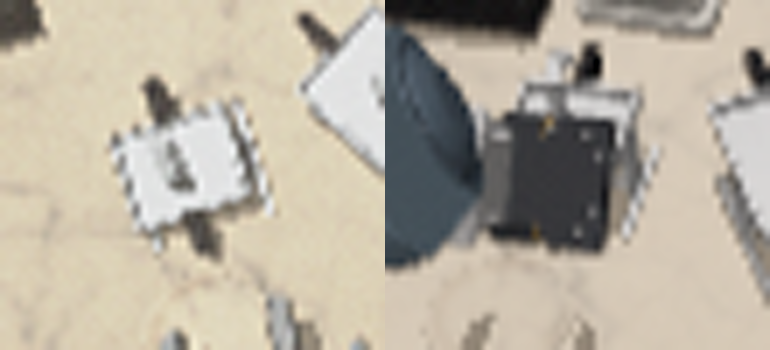

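```bash
python3 -m pendant '[[[0,0,0],[0.1,0.1,0.9],-0.1],[[0,0,0],[0.1,0.1,1.8],-0.1],[[0,0,0],[0.1,0.1,2.6],-0.1],[[0,0,0],[0.1,0.1,2.6],-0.1],[[0,0,0],[0.1,0.1,2.6],-0.1]]'; python3 - <<'E'
from plan import *
st()
p=np.array([530.5,399.3,0]);g=p+R2(21.1)@[-51,0,67]
rows([(g,21.1,42)])
c=cams()
cv2.imwrite("pics/g2.png",np.hstack([cv2.resize(c[n]["pixels"][y:y+40,x:x+40,::-1],None,fx=9,fy=9,interpolation=cv2.INTER_CUBIC) for n,x,y in(("top",160,195),("scene",160,185))]))
E
```

```text
time_s: 25.48
tcp_pos: [474.1, 379.0, 76.4]
orientation: [[-0.696, -0.356, 0.624], [-0.266, 0.935, 0.237], [-0.668, -0.001, -0.745]]
force: [0.5, 0.6, 0.3]
width: 0.545
t 25.48 tcp [474.1 379.   76.4] grasp [462.2 374.5  90.5] psi 20.8 tilt 41.9 yz -0.001 w 51.223 F [0.5 0.6 0.3] q [ 31.   2. 127. -36.  12. -47.]
[-0.05,-0.02,-0.03],[-0.02,-0.05,1.28]
```

View pics/g2.png

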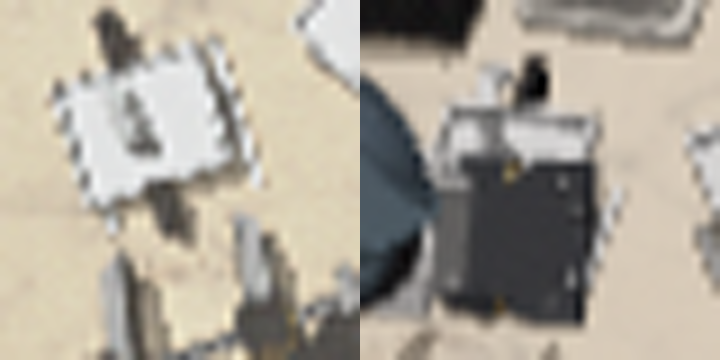

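```bash
python3 - <<'E'
from plan import *
p=np.array([530.5,399.3,0]);g=p+R2(21.1)@[-50,0,66];R=rot(21.1,30)
rows([(g-45*R[:,2],21.1,30),(g,21.1,30)])
E
```

```text
[-0.04,2.38,-0.03],[-0.22,-0.06,-0.43]
[-0.04,2.38,-0.03],[0.15,-0.05,1.33]
```

```bash
python3 -m pendant '[[[0,1.2,0],[-0.1,-0.05,-0.43],-0.1],[[0,2.38,0],[-0.22,-0.05,-0.43],-0.1],[[0,2.38,0],[0,-0.05,0.4],-0.1],[[0,2.38,0],[0.15,-0.05,1.32],-0.1],[[0,2.38,0],[0.15,-0.05,1.32],-0.1]]'; python3 - <<'E'
from plan import *
st()
p=np.array([530.5,399.3,0]);g=p+R2(21.1)@[-50,0,66]
rows([(g,21.1,30)])
c=cams()
cv2.imwrite("pics/g3.png",np.hstack([cv2.resize(c[n]["pixels"][y:y+40,x:x+40,::-1],None,fx=9,fy=9,interpolation=cv2.INTER_CUBIC) for n,x,y in(("top",160,195),("scene",160,185))]))
E
```

```text
time_s: 26.2
tcp_pos: [492.1, 384.2, 48.0]
orientation: [[-0.81, -0.356, 0.466], [-0.309, 0.935, 0.175], [-0.498, -0.002, -0.867]]
force: [-0.3, -1.1, 0.3]
width: 0.548
t 26.20 tcp [492.1 384.2  48. ] grasp [483.2 380.8  64.5] psi 20.8 tilt 29.8 yz -0.002 w 51.514 F [-0.3 -1.1  0.3] q [ 30.   9. 118. -11.  24. -72.]
[-0.05,-0.03,-0.04],[-0.06,0.01,-0.04]
```

View pics/g3.png

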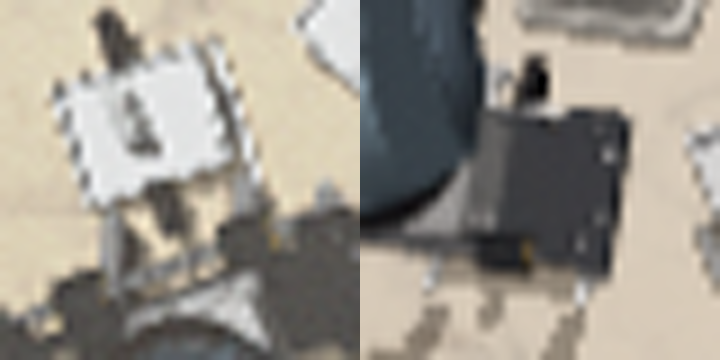

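```bash
python3 -m pendant '[[[0,0,0],[0,0,0],1],[[0,0,0],[0,0,0],1],[[0,0,0],[0,0,0],1],[[0,0,0],[0,0,0],1],[[0,0,0],[0,0,0],1]]'; python3 - <<'E'
from plan import *
st()
E
python3 -m pendant '[[[0,0,0],[0,0,0],1],[[0,0,0],[-0.25,0,-0.43],1],[[0,0,0],[-0.5,0,-0.87],1],[[0,0,0],[-0.5,0,-0.87],1],[[0,0,0],[-0.5,0,-0.87],1]]'; python3 - <<'E'
from plan import *
st()
c=cams()
cv2.imwrite("pics/g4.png",np.hstack([cv2.resize(c[n]["pixels"][y:y+50,x:x+50,::-1],None,fx=7,fy=7,interpolation=cv2.INTER_CUBIC) for n,x,y in(("top",155,190),("scene",155,175))]))
E
```

```text
time_s: 26.92
tcp_pos: [492.8, 384.7, 49.1]
orientation: [[-0.809, -0.356, 0.467], [-0.309, 0.935, 0.176], [-0.5, -0.001, -0.866]]
force: [-2.0, 1.3, 1.4]
width: 0.102
t 26.93 tcp [492.8 384.7  49.1] grasp [483.9 381.3  65.6] psi 20.8 tilt 30.0 yz -0.001 w 9.554 F [-2.   1.3  1.4] q [ 30.   9. 118. -11.  24. -72.]
time_s: 27.55
tcp_pos: [492.5, 384.5, 74.1]
orientation: [[-0.81, -0.356, 0.467], [-0.309, 0.935, 0.176], [-0.499, -0.002, -0.866]]
force: [0.9, 0.5, -1.4]
width: 0.104
t 27.55 tcp [492.5 384.5  74.1] grasp [483.7 381.2  90.6] psi 20.8 tilt 29.9 yz -0.002 w 9.749 F [ 0.9  0.5 -1.4] q [ 30.   6. 118. -10.  27. -73.]
```

View pics/g4.png

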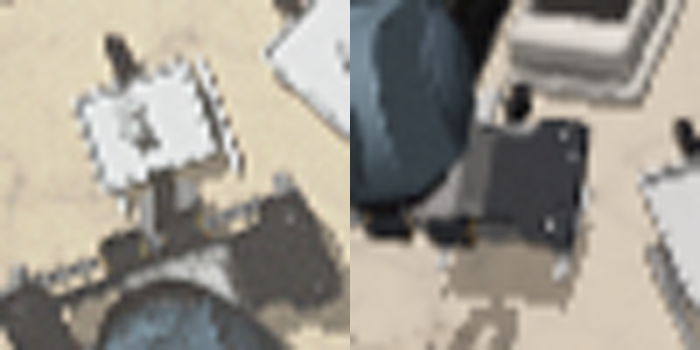

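```bash
python3 - <<'E'
from plan import *
a=sw([-160,0,322.6]); print(a)
rows([((484,381,300),20.8,30),((484,200,322),0,30),(a,-24.4,30)])
E
```

```text
[490.99061427  -9.80329123 322.6       ]
[-0.01,-0.02,0.01],[-4.21,-0.02,-7.27]
[2.06,-0.02,3.62],[-2.39,-6.93,-9.32]
[4.50,-0.01,7.85],[0.05,-15.00,-10.73]
```

```bash
python3 -m pendant '[[[0,0,0],[-0.8,0,-1.4],1],[[0,0,0],[-1.7,0,-2.9],1],[[0,0,0],[-2.5,0,-4.3],1],[[0,0,0],[-3.4,0,-5.8],1],[[0,0,0],[-4.2,0,-7.27],1]]'; python3 - <<'E'
from plan import *
st()
a=sw([-160,0,322.6])
rows([((484,200,322),0,30),(a,-24.4,30)])
E
```

```text
time_s: 28.28
tcp_pos: [492.5, 384.8, 284.8]
orientation: [[-0.81, -0.356, 0.467], [-0.309, 0.935, 0.176], [-0.499, -0.002, -0.867]]
force: [0.9, 0.8, -1.0]
width: 0.102
t 28.27 tcp [492.5 384.8 284.8] grasp [483.6 381.5 301.2] psi 20.8 tilt 29.9 yz -0.002 w 9.590 F [ 0.9  0.8 -1. ] q [ 30. -10. 109.  -6.  51. -79.]
[2.06,-0.01,3.62],[1.84,-6.93,-2.00]
[4.50,-0.01,7.85],[4.27,-15.00,-3.41]
```

```bash
python3 -m pendant '[[[0.4,0,0.7],[0.37,-1.4,-0.4],1],[[0.8,0,1.45],[0.74,-2.8,-0.8],1],[[1.24,0,2.2],[1.1,-4.2,-1.2],1],[[1.65,0,2.9],[1.5,-5.6,-1.6],1],[[2.06,0,3.62],[1.84,-6.93,-2],1]]'; python3 - <<'E'
from plan import *
st()
a=sw([-160,0,322.6])
rows([(a,-24.4,30)])
E
```

```text
time_s: 28.9
tcp_pos: [493.3, 198.8, 303.9]
orientation: [[-0.867, 0.002, 0.498], [0.002, 1.0, -0.001], [-0.498, 0.0, -0.867]]
force: [1.0, 0.2, -0.9]
width: 0.102
t 28.90 tcp [493.3 198.8 303.9] grasp [483.8 198.9 320.4] psi -0.1 tilt 29.9 yz 0.000 w 9.593 F [ 1.   0.2 -0.9] q [ 13. -24. 119.  -8.  57. -74.]
[2.43,-0.02,4.21],[-0.28,-8.50,0.06]
```

```bash
python3 -m pendant '[[[0.49,0,0.84],[-0.06,-1.7,0],1],[[0.97,0,1.7],[-0.11,-3.4,0],1],[[1.46,0,2.5],[-0.17,-5.1,0],1],[[1.95,0,3.4],[-0.22,-6.8,0],1],[[2.43,0,4.21],[-0.28,-8.5,0.06],1]]';  python3 -m pendant '[[[0,0,0],[0,0,0],1],[[0,0,0],[0,0,0],1],[[0,0,0],[0,0,0],1],[[0,0,0],[0,0,0],1],[[0,0,0],[0,0,0],1]]'; python3 - <<'E'
from plan import *
from trays import *
st()
a=sw([-160,0,322.6])
rows([(a,-24.4,30),(sw([-50,0,322.6]),-24.4,30)])
c=cams()
o=r.observe(); g=o["tcp_pos"]-19*o["orientation"][:,2]; org=g+R2(-24.4)@[50,0,-65.6]; print(org)
for n,x,y in(("top",225,150),("scene",225,130)):
    draw(c[n],(x,y),(100,80),7,[(wire(60,1),(org[0],org[1],-24.4,org[2]),(255,0,0)),([((0,-70,342),(0,70,342))],STAND,(0,0,255))],f"pics/h1{n}.png")
E
```

```text
time_s: 29.52
tcp_pos: [500.3, -13.7, 306.3]
orientation: [[-0.789, 0.414, 0.454], [0.359, 0.91, -0.206], [-0.499, 0.0, -0.867]]
force: [0.2, 0.8, -1.7]
width: 0.101
time_s: 30.15
tcp_pos: [500.6, -11.9, 306.7]
orientation: [[-0.79, 0.411, 0.455], [0.356, 0.912, -0.205], [-0.499, 0.0, -0.866]]
force: [0.6, -0.0, -0.2]
width: 0.107
t 30.15 tcp [500.6 -11.9 306.7] grasp [491.9  -8.  323.1] psi -24.2 tilt 30.0 yz 0.000 w 10.102 F [ 0.6 -0.  -0.2] q [-10. -30. 122.  -8.  59. -74.]
[0.02,-0.01,0.03],[0.01,-0.08,0.02]
[0.02,-0.01,0.03],[-3.80,-0.09,2.21]
[537.48605785 -28.90746648 257.56810159]
```

View pics/h1top.png

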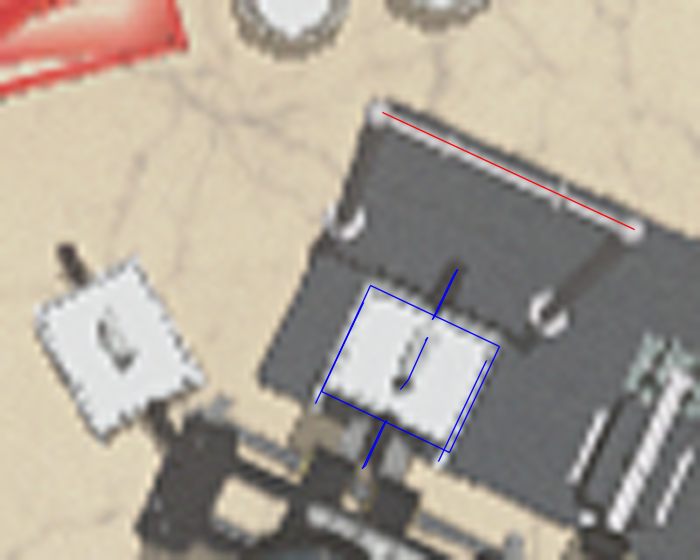

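View pics/h1scene.png

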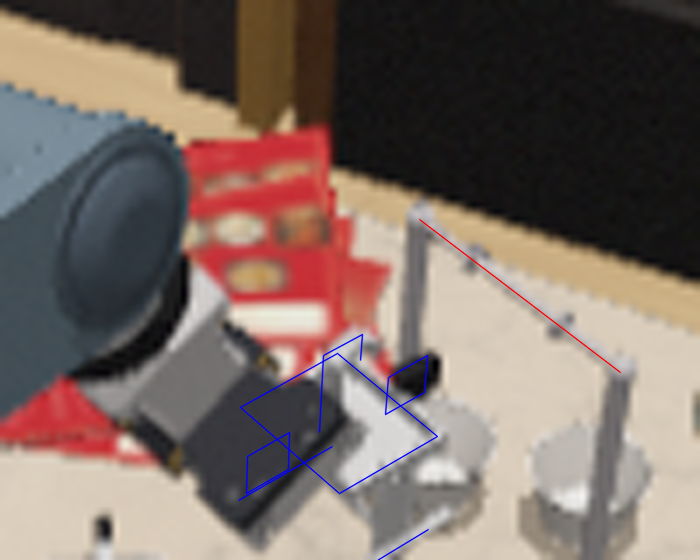

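```bash
python3 - <<'E'
from trays import *
c=cams()
o=r.observe(); g=o["tcp_pos"]-19*o["orientation"][:,2]; org=g+R2(-24.4)@[50,0,-65.6]
S=c["scene"]; draw(S,(262,165),(36,40),14,[],"pics/h2a.png"); draw(S,(262,165),(36,40),14,[(wire(60,1),(org[0],org[1],-24.4,org[2]),(255,0,0))],"pics/h2b.png")
a=np.hstack([cv2.imread("pics/h2a.png"),cv2.imread("pics/h2b.png")]);cv2.imwrite("pics/h2.png",cv2.resize(a,None,fx=.79,fy=.79))
E
```

```text
(no output)
```

View pics/h2.png

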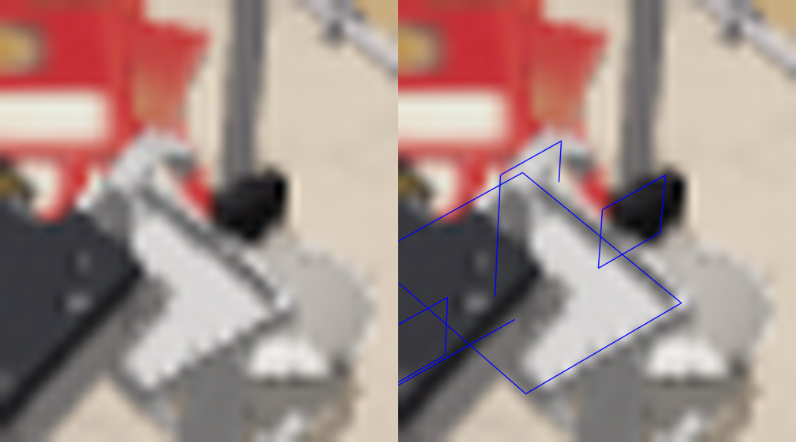

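```bash
python3 -m pendant '[[[0,0,0],[-0.9,-0.05,0.5],1],[[0,0,0],[-1.8,-0.05,1],1],[[0,0,0],[-2.7,-0.05,1.57],1],[[0,0,0],[-3.77,-0.05,2.18],1],[[0,0,0],[-3.77,-0.05,2.18],1]]'; python3 - <<'E'
from plan import *
from trays import *
st()
rows([(sw([-50,0,322.6]),-24.4,30),(sw([-50,0,301]),-24.4,30)])
c=cams()
draw(c["top"],(262,150),(50,45),8,[],"pics/a.png");draw(c["scene"],(272,155),(45,45),8,[],"pics/b.png")
cv2.imwrite("pics/h3.png",np.hstack([cv2.imread("pics/a.png"),cv2.imread("pics/b.png")]))
E
```

```text
time_s: 30.98
tcp_pos: [599.7, -58.9, 305.6]
orientation: [[-0.79, 0.412, 0.453], [0.357, 0.911, -0.205], [-0.498, -0.0, -0.867]]
force: [-0.2, -0.2, -0.3]
width: 0.103
t 30.98 tcp [599.7 -58.9 305.6] grasp [591.1 -55.  322.1] psi -24.3 tilt 29.8 yz -0.000 w 9.727 F [-0.2 -0.2 -0.3] q [-14. -13. 110.  -6.  54. -77.]
[0.00,-0.03,0.01],[-0.02,-0.01,-0.01]
[0.00,-0.03,0.01],[0.41,-0.01,0.73]
```

View pics/h3.png

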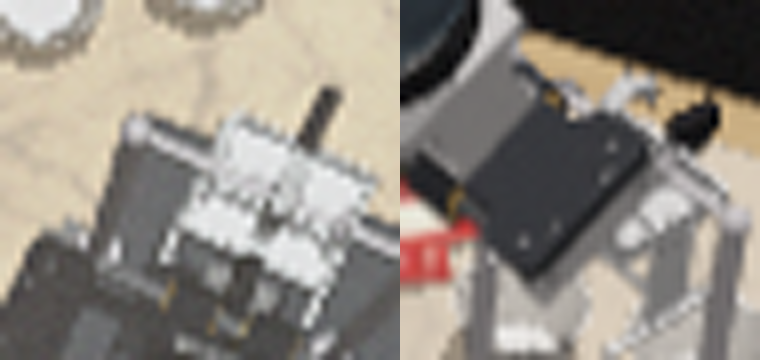

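```bash
python3 -m pendant '[[[0,0,0],[0.1,0,0.18],1],[[0,0,0],[0.2,0,0.36],1],[[0,0,0],[0.3,0,0.54],1],[[0,0,0],[0.38,0,0.68],1],[[0,0,0],[0.38,0,0.68],1]]'; python3 - <<'E'
from plan import *
from trays import *
st()
c=cams()
draw(c["top"],(262,150),(50,45),8,[],"pics/a.png");draw(c["scene"],(272,155),(45,45),8,[],"pics/b.png")
cv2.imwrite("pics/h4.png",np.hstack([cv2.imread("pics/a.png"),cv2.imread("pics/b.png")]))
E
```

```text
time_s: 31.7
tcp_pos: [599.4, -58.3, 287.0]
orientation: [[-0.79, 0.411, 0.455], [0.357, 0.911, -0.205], [-0.499, 0.0, -0.867]]
force: [-2.5, 0.9, -0.3]
width: 0.105
t 31.70 tcp [599.4 -58.3 287. ] grasp [590.7 -54.4 303.5] psi -24.3 tilt 29.9 yz 0.000 w 9.875 F [-2.5  0.9 -0.3] q [-14. -13. 112.  -7.  52. -77.]
```

View pics/h4.png

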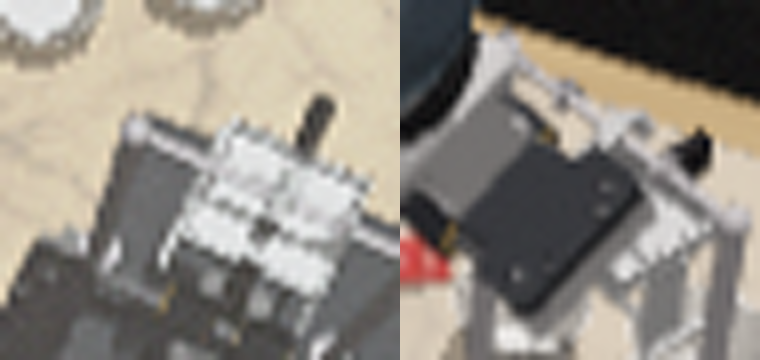

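```bash
python3 -m pendant '[[[0,0,0],[0.02,0,0.04],1],[[0,0,0],[0.04,0,0.08],1],[[0,0,0],[0.06,0,0.12],1],[[0,0,0],[0.06,0,0.12],1],[[0,0,0],[0.06,0,0.12],1]]'; python3 - <<'E'
from plan import *
st()
E
```

```text
time_s: 32.42
tcp_pos: [600.8, -58.9, 285.5]
orientation: [[-0.788, 0.411, 0.459], [0.356, 0.912, -0.206], [-0.503, 0.001, -0.864]]
force: [-2.0, 0.6, 5.0]
width: 0.109
t 32.42 tcp [600.8 -58.9 285.5] grasp [592.1 -55.  301.9] psi -24.3 tilt 30.2 yz 0.001 w 10.230 F [-2.   0.6  5. ] q [-14. -13. 112.  -7.  51. -77.]
```

```bash
python3 -m pendant '[[[0,0,0],[-0.02,0,-0.03],1],[[0,0,0],[-0.02,0,-0.03],0.6],[[0,0,0],[-0.02,0,-0.03],0.4],[[0,0,0],[-0.02,0,-0.03],0.3],[[0,0,0],[-0.02,0,-0.03],0.3]]'; python3 -m pendant '[[[0,0,0],[0,0,0],0.3],[[0,0,0],[0,0,-0.5],0.3],[[0,0,0],[0,0,-1.2],0.3],[[0,0,0],[0,0,-2.2],0.3],[[0,0,0],[0,0,-3.5],0.3]]'; python3 - <<'E'
from plan import *
from trays import *
st()
c=cams()
draw(c["top"],(262,150),(50,45),8,[],"pics/a.png");draw(c["scene"],(272,155),(45,45),8,[],"pics/b.png")
cv2.imwrite("pics/h5.png",np.hstack([cv2.imread("pics/a.png"),cv2.imread("pics/b.png")]))
E
```

```text
time_s: 33.05
tcp_pos: [599.6, -58.6, 284.2]
orientation: [[-0.79, 0.412, 0.455], [0.357, 0.911, -0.205], [-0.499, 0.0, -0.867]]
force: [0.2, -1.3, -0.5]
width: 0.353
time_s: 33.67
tcp_pos: [559.1, -40.3, 362.0]
orientation: [[-0.789, 0.411, 0.455], [0.357, 0.911, -0.205], [-0.5, 0.0, -0.866]]
force: [0.4, 0.7, 0.1]
width: 0.35
t 33.67 tcp [559.1 -40.3 362. ] grasp [550.4 -36.4 378.4] psi -24.3 tilt 30.0 yz 0.000 w 32.933 F [0.4 0.7 0.1] q [-13. -21. 111.  -6.  61. -77.]
```

View pics/h5.png

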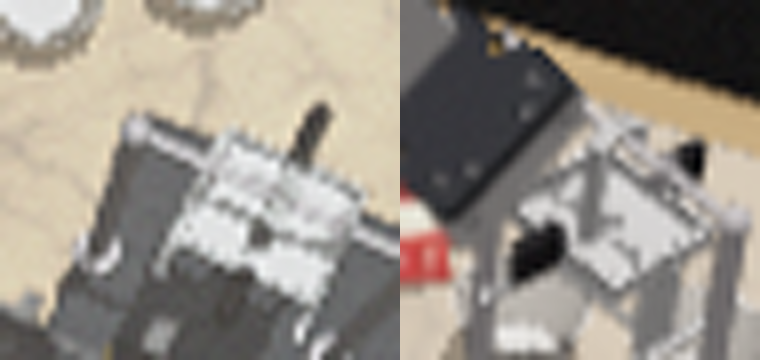

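```bash
python3 - <<'E'
from plan import *
p=np.array([575.4,125,0]);g=p+R2(28.7)@[-64,0,67]; R=rot(28.7,35); print(g)
rows([((470,20,330),0,25),(g-80*R[:,2],28.7,35)])
E
python3 -m pendant '[[[-0.4,0,-0.8],[0.9,0,-0.3],0],[[-0.8,0.3,-1.6],[1.8,0.3,-0.6],0],[[-1.2,0.6,-2.4],[2.5,0.8,-0.6],-0.1],[[-1.7,0.9,-3.2],[3,1.3,-0.6],-0.1],[[-2.2,1,-4.2],[3.2,1.9,-0.5],-0.1]]'; python3 - <<'E'
from plan import *
from trays import *
st()
p=np.array([575.4,125,0]);g=p+R2(28.7)@[-64,0,67]; R=rot(28.7,35)
rows([(g-80*R[:,2],28.7,35),(g,28.7,35)])
c=cams()
draw(c["top"],(160,150),(160,90),5,[(wire(86,1),(575.4,125,28.7),(255,0,0)),(wire(112,1),(568.1,269.3,49.3),(255,0,0))],"pics/a.png")
E
```

```text
[519.26264552  94.26569616  67.        ]
[-2.24,1.09,-4.30],[4.54,0.84,-0.17]
[-5.71,-0.83,-8.92],[9.00,3.09,6.30]
time_s: 34.4
tcp_pos: [510.4, 34.2, 330.7]
orientation: [[-0.907, 0.007, 0.421], [0.008, 1.0, -0.002], [-0.421, 0.002, -0.907]]
force: [0.2, 0.7, 0.3]
width: 0.551
t 34.40 tcp [510.4  34.2 330.7] grasp [502.4  34.3 347.9] psi -0.4 tilt 24.9 yz 0.002 w 51.775 F [0.2 0.7 0.3] q [ -12.  -27.  117.    5.   66. -102.]
[-2.89,-1.97,-5.06],[4.40,1.71,7.38]
[-2.89,-1.97,-5.06],[4.05,2.60,10.44]
```

View pics/a.png

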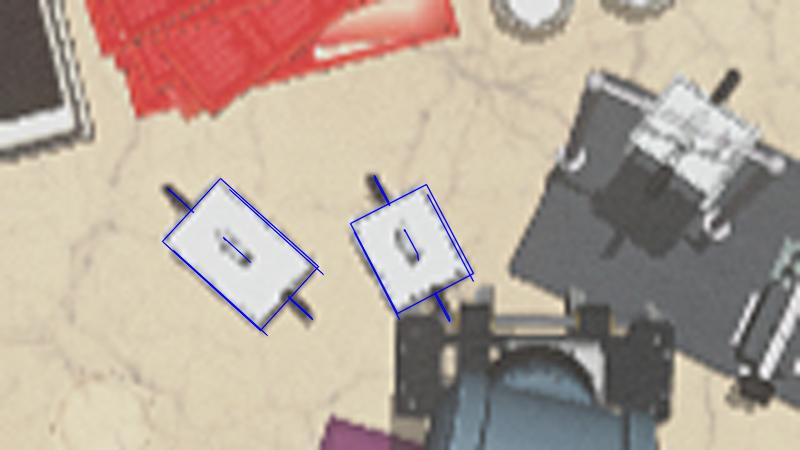

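```bash
python3 -m pendant '[[[-0.6,-0.4,-1],[0.9,0.35,1.5],-0.1],[[-1.2,-0.8,-2],[1.8,0.7,3],-0.1],[[-1.7,-1.2,-3],[2.6,1,4.5],-0.1],[[-2.3,-1.6,-4],[3.5,1.4,6],-0.1],[[-2.89,-1.97,-5.06],[4.4,1.71,7.38],-0.1]]'; python3 -m pendant '[[[0,0,0],[0,0,0],-0.1],[[0,0,0],[0,0,0],-0.1],[[0,0,0],[0,0,0],-0.1],[[0,0,0],[0,0,0],-0.1],[[0,0,0],[0,0,0],-0.1]]'; python3 - <<'E'
from plan import *
st()
p=np.array([575.4,125,0]);g=p+R2(28.7)@[-64,0,67]
rows([(g,28.7,35)])
E
```

```text
time_s: 35.12
tcp_pos: [488.1, 83.3, 120.8]
orientation: [[-0.73, -0.467, 0.5], [-0.385, 0.884, 0.264], [-0.565, -0.0, -0.825]]
force: [0.7, -1.6, 0.2]
width: 0.552
time_s: 35.75
tcp_pos: [489.4, 83.5, 123.4]
orientation: [[-0.727, -0.47, 0.501], [-0.389, 0.883, 0.263], [-0.566, -0.004, -0.824]]
force: [0.9, -0.4, 0.3]
width: 0.548
t 35.75 tcp [489.4  83.5 123.4] grasp [479.9  78.5 139.1] psi 28.0 tilt 34.5 yz -0.004 w 51.529 F [ 0.9 -0.4  0.3] q [ -17.  -21.  137.   35.   44. -157.]
[-0.11,-0.10,-0.09],[0.23,-0.17,3.33]
```

```bash
python3 -m pendant '[[[0,0,2.1],[0,0,-0.4],-0.1],[[0,0,4.2],[0,0,-0.8],-0.1],[[0,0,6.3],[0,0,-0.8],-0.1],[[0,0,8.4],[0,0,-0.8],-0.1],[[0,0,10.5],[0,0,-0.8],-0.1]]'; python3 -m pendant '[[[0,0,2.1],[0,0,0],-0.1],[[0,0,4.2],[0,0,0],-0.1],[[0,0,6.3],[0,0,0],-0.1],[[0,0,8.4],[0,0,0],-0.1],[[0,0,10.5],[0,0,0],-0.1]]';python3 -m pendant '[[[0,0,2.1],[0,0,0],-0.1],[[0,0,4.2],[0,0,0],-0.1],[[0,0,6.3],[0,0,0],-0.1],[[0,0,8.4],[0,0,0],-0.1],[[0,0,10.5],[0,0,0],-0.1]]'; cat >> plan.py <<'E'
def flip(R): return R@np.diag([-1,-1,1.])
def rowsf(grasps):
    o=r.observe(); R0=o["orientation"]; p0=o["tcp_pos"]
    for g,psi,th in grasps:
        R=flip(rot(psi,th)); tcp=np.array(g)+19*R[:,2]
        rv=Ro.from_matrix(R0.T@R).as_rotvec(degrees=True)/5; d=R0.T@(tcp-p0)/25
        print("[%s],[%s]"%(",".join("%.2f"%v for v in rv),",".join("%.2f"%v for v in d)))
E
python3 - <<'E'
from plan import *
st()
p=np.array([575.4,125,0]);g=p+R2(28.7)@[-64,0,67];R=rot(28.7,35)
rowsf([(g-80*R[:,2],28.7,35),(g,28.7,35)])
E
```

```text
time_s: 36.38
tcp_pos: [479.1, 78.2, 139.5]
orientation: [[-0.814, 0.296, 0.5], [0.469, 0.843, 0.263], [-0.344, 0.449, -0.825]]
force: [-0.4, 0.1, -0.3]
width: 0.548
time_s: 37.0
tcp_pos: [479.0, 78.3, 139.4]
orientation: [[-0.26, 0.826, 0.5], [0.954, 0.141, 0.264], [0.147, 0.546, -0.825]]
force: [-0.8, -0.3, 0.2]
width: 0.552
time_s: 37.62
tcp_pos: [479.0, 78.3, 139.4]
orientation: [[0.497, 0.709, 0.5], [0.693, -0.671, 0.264], [0.523, 0.216, -0.825]]
force: [-0.6, -0.1, 0.0]
width: 0.552
t 37.62 tcp [479.   78.3 139.4] grasp [469.5  73.3 155.1] psi -133.4 tilt -32.4 yz 0.216 w 51.923 F [-0.6 -0.1  0. ] q [-19. -25. 138.  34.  47.   2.]
[0.08,0.13,4.33],[-0.30,0.10,0.92]
[0.08,0.13,4.33],[-0.26,0.08,4.12]
```

```bash
python3 -m pendant '[[[0,0,2],[-0.3,0.1,0.5],-0.1],[[0.08,0.13,4.33],[-0.3,0.1,0.9],-0.1],[[0.08,0.13,4.33],[-0.3,0.1,1.7],-0.1],[[0.08,0.13,4.33],[-0.27,0.09,2.4],-0.1],[[0.08,0.13,4.33],[-0.27,0.09,2.4],-0.1]]'; python3 - <<'E'
from plan import *
from trays import *
st()
p=np.array([575.4,125,0]);g=p+R2(28.7)@[-64,0,67]
rowsf([(g,28.7,35)])
c=cams()
draw(c["top"],(220,180),(45,45),8,[],"pics/a.png");draw(c["scene"],(220,190),(45,45),8,[],"pics/b.png")
cv2.imwrite("pics/m1.png",np.hstack([cv2.imread("pics/a.png"),cv2.imread("pics/b.png")]))
E
```

```text
time_s: 38.25
tcp_pos: [506.7, 88.4, 85.7]
orientation: [[0.717, 0.485, 0.501], [0.399, -0.874, 0.276], [0.572, 0.002, -0.82]]
force: [0.9, 0.5, -0.3]
width: 0.548
t 38.25 tcp [506.7  88.4  85.7] grasp [497.2  83.1 101.3] psi -151.0 tilt -34.9 yz 0.002 w 51.524 F [ 0.9  0.5 -0.3] q [-16. -12. 136.  41.  38.  16.]
[-0.02,0.02,0.07],[0.03,0.04,1.69]
```

View pics/m1.png

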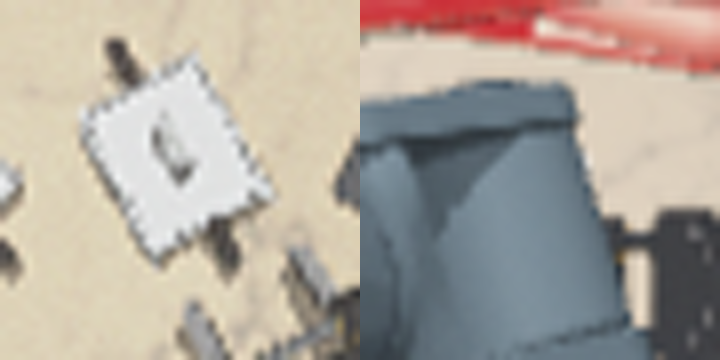

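```bash
python3 -m pendant '[[[0,0,0],[0.03,0.04,0.6],-0.1],[[0,0,0],[0.03,0.04,1.2],-0.1],[[0,0,0],[0.03,0.04,1.67],-0.1],[[0,0,0],[0.03,0.04,1.67],-0.1],[[0,0,0],[0.03,0.04,1.67],-0.1]]'; python3 - <<'E'
from plan import *
from trays import *
st()
c=cams()
draw(c["top"],(220,180),(45,45),8,[],"pics/a.png");draw(c["scene"],(220,190),(45,45),8,[],"pics/b.png")
cv2.imwrite("pics/m2.png",np.hstack([cv2.imread("pics/a.png"),cv2.imread("pics/b.png")]))
E
```

```text
time_s: 38.98
tcp_pos: [529.5, 98.6, 53.8]
orientation: [[0.715, 0.484, 0.504], [0.399, -0.875, 0.275], [0.574, 0.004, -0.819]]
force: [-0.6, -0.3, 0.7]
width: 0.547
t 38.98 tcp [529.5  98.6  53.8] grasp [520.   93.3  69.3] psi -151.0 tilt -35.0 yz 0.004 w 51.395 F [-0.6 -0.3  0.7] q [-14.  -4. 133.  46.  32.  11.]
```

View pics/m2.png

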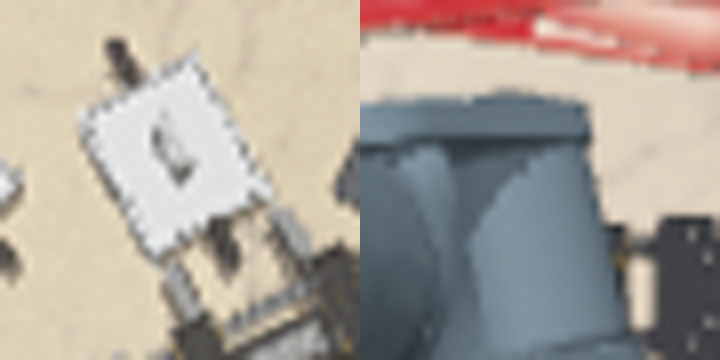

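```bash
python3 -m pendant '[[[0,0,0],[-0.06,0,0.07],-0.1],[[0,0,0],[-0.06,0,0.07],1],[[0,0,0],[-0.06,0,0.07],1],[[0,0,0],[-0.06,0,0.07],1],[[0,0,0],[-0.06,0,0.07],1]]'; python3 -m pendant '[[[0,0,0],[0,0,0],1],[[0,0,0],[0,0,0],1],[[0,0,0],[0,0,0],1],[[0,0,0],[0,0,0],1],[[0,0,0],[0,0,0],1]]'; python3 - <<'E'
from plan import *
st()
E
python3 -m pendant '[[[0,0,0],[0.28,0,-0.41],1],[[0,0,0],[0.57,0,-0.82],1],[[0,0,0],[0.86,0,-1.23],1],[[0,0,0],[0.86,0,-1.23],1],[[0,0,0],[0.86,0,-1.23],1]]'; python3 - <<'E'
from plan import *
from trays import *
st()
c=cams()
draw(c["top"],(220,180),(45,45),8,[],"pics/a.png");draw(c["scene"],(220,190),(45,45),8,[],"pics/b.png")
cv2.imwrite("pics/m3.png",np.hstack([cv2.imread("pics/a.png"),cv2.imread("pics/b.png")]))
E
```

```text
time_s: 39.7
tcp_pos: [529.1, 98.7, 50.6]
orientation: [[0.716, 0.485, 0.503], [0.399, -0.875, 0.275], [0.573, 0.003, -0.819]]
force: [0.1, -0.0, -0.5]
width: 0.166
time_s: 40.33
tcp_pos: [529.1, 98.8, 50.6]
orientation: [[0.716, 0.485, 0.503], [0.399, -0.875, 0.276], [0.573, 0.003, -0.819]]
force: [-1.2, 0.9, -0.1]
width: 0.104
t 40.33 tcp [529.1  98.8  50.6] grasp [519.5  93.5  66.2] psi -151.0 tilt -35.0 yz 0.003 w 9.809 F [-1.2  0.9 -0.1] q [-14.  -3. 133.  47.  32.  11.]
time_s: 40.95
tcp_pos: [528.5, 98.9, 87.4]
orientation: [[0.716, 0.485, 0.502], [0.399, -0.875, 0.276], [0.573, 0.003, -0.82]]
force: [-0.4, -0.1, -1.2]
width: 0.104
t 40.95 tcp [528.5  98.9  87.4] grasp [518.9  93.7 103. ] psi -151.0 tilt -34.9 yz 0.003 w 9.750 F [-0.4 -0.1 -1.2] q [-14.  -9. 133.  41.  36.  18.]
```

View pics/m3.png

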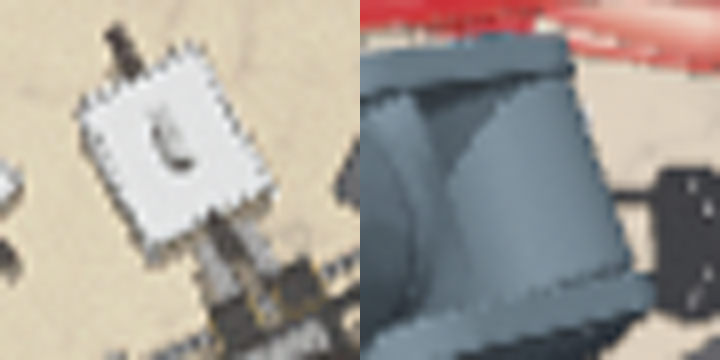

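```bash
python3 - <<'E'
from plan import *
from trays import *
st()
c=cams()
w=wire(60,1)+[((0,-36,10),(0,36,10))]
draw(c["top"],(262,150),(50,45),8,[(w,(*STAND,235.7),(255,0,0))],"pics/a.png");draw(c["scene"],(270,150),(50,62),8,[(w,(*STAND,235.7),(255,0,0))],"pics/b.png")
draw(c["scene"],(270,150),(50,62),8,[],"pics/b0.png")
cv2.imwrite("pics/m4.png",np.hstack([cv2.imread("pics/b0.png"),cv2.imread("pics/b.png")]))
E
```

```text
t 41.05 tcp [528.4  98.9  87.2] grasp [518.9  93.7 102.8] psi -151.0 tilt -34.9 yz 0.002 w 9.577 F [-0.7  0.7 -1.6] q [-14.  -9. 133.  41.  36.  18.]
```

View pics/a.png

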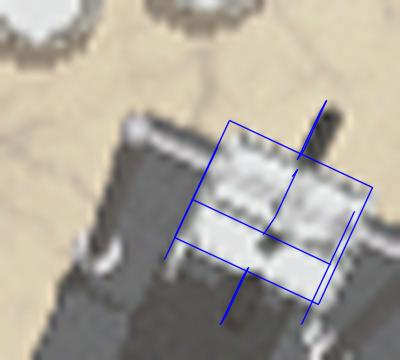

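View pics/m4.png

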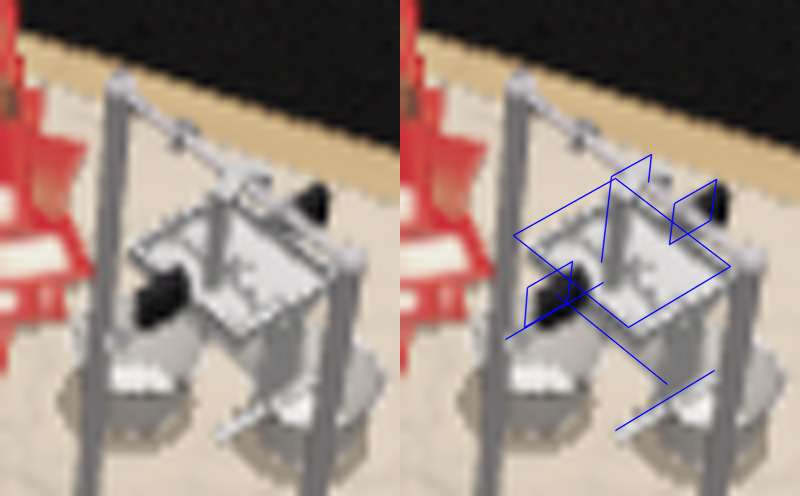

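```bash
python3 - <<'E'
from trays import *
c=cams()
draw(c["top"],(280,160),(32,32),16,[],"pics/a.png");draw(c["scene"],(282,168),(34,42),14,[],"pics/b.png")
E
```

```text
(no output)
```

View pics/a.png

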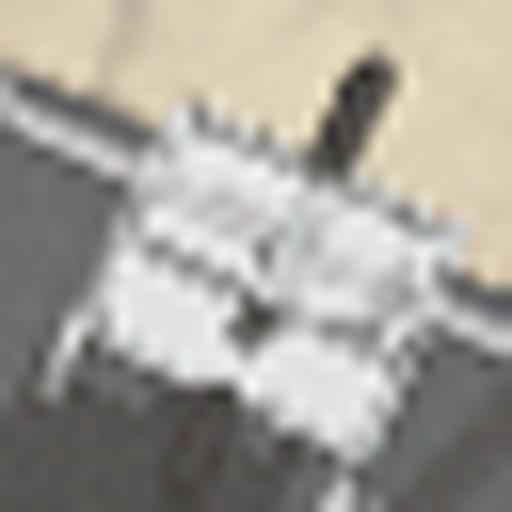

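View pics/b.png

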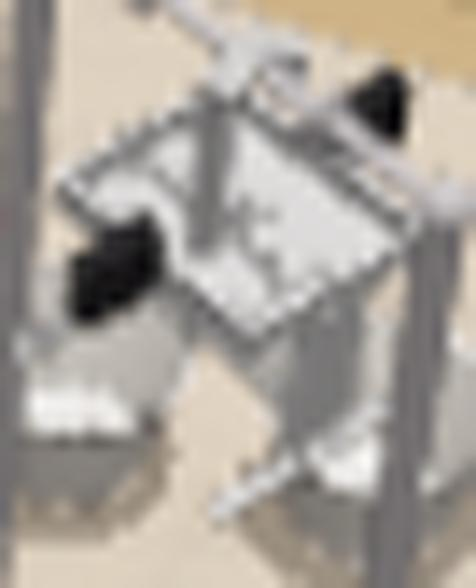

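```bash
python3 - <<'E'
from plan import *
from trays import *
c=cams();T,S=c["top"],c["scene"]
t=unz([(185,105),(455,235),(360,450),(100,335)],(280,160),16)
s=unz([(215,95),(408,225),(255,335),(65,185)],(282,168),14)
for i in range(4): 
    p,e=tri(T,t[i],S,s[i]); print((R2(-24.4).T@(p-[636.7,-75.9,0])).round(1),e.round(1))
# lower skid ends visible
print("expected",[(30,36,298.7)])
for q,z in (((205,512),235.7),((375,405),235.7)): print((R2(-24.4).T@(onz(S,unz(q,(282,168),14),z)-[636.7,-75.9,0])).round(1))
for q in ((375,65),): print((R2(-24.4).T@(onz(T,unz(q,(280,160),16),308)-[636.7,-75.9,0])).round(1))
cor=np.array([(30,36,63),(30,-36,63),(-30,-36,63),(-30,36,63)],float)-[0,0,106.3]
def res(p):
    R=R2(p[2])@Ro.from_euler('yx',[p[4],p[5]],degrees=True).as_matrix()
    w=cor@R.T+[p[0],p[1],p[3]]
    return np.r_[(proj(T,w)-t).ravel(),(proj(S,w)-s).ravel()]
f=least_squares(res,[636,-76,-24,342,0,0]);print(f.x.round(1),f.fun.round(1))
E
```

```text
[ 27.9  30.7 292. ] 0.2
[ 26.1 -38.  298.8] 1.7
[-27.  -39.6 294.5] 3.1
[-29.4  25.3 297.6] 2.0
expected [(30, 36, 298.7)]
[-33.  -38.2 235.7]
[ 26.4 -37.3 235.7]
[ 51.2  -4.3 308. ]
[637.9 -80.2 -22.6 338.2   4.2  -2.2] [-0.1 -0.2  1.1 -0.8  0.9  0.4 -1.1 -0.1 -0.1 -0.1  1.1  0.8 -0.3 -0.2
 -1.6 -0.1]
```

```bash
python3 - <<'E'
from plan import *
a=sw([-190,0,227]); print(a)
rowsf([((500,80,227),15,35),(a,-24.4,35)])
E
```

```text
[463.67010445   2.58984167 227.        ]
[-1.57,0.00,2.31],[2.05,0.22,-4.59]
[-6.09,-0.01,8.77],[-0.36,2.47,-6.27]
```

```bash
python3 -m pendant '[[[0,0,0],[0.5,0,-1.1],1],[[-0.3,0,0.4],[1,0,-2.2],1],[[-0.7,0,1],[1.5,0.1,-3.3],1],[[-1.1,0,1.6],[2,0.2,-4.4],1],[[-1.57,0,2.3],[2.05,0.22,-4.59],1]]'; python3 - <<'E'
from plan import *
st()
a=sw([-190,0,227])
rowsf([(a,-24.4,35)])
E
```

```text
time_s: 41.98
tcp_pos: [511.8, 82.3, 214.7]
orientation: [[0.789, 0.257, 0.559], [0.211, -0.966, 0.146], [0.577, 0.002, -0.816]]
force: [-0.8, 0.0, -1.6]
width: 0.106
t 41.98 tcp [511.8  82.3 214.7] grasp [501.1  79.5 230.2] psi -165.1 tilt -35.3 yz 0.002 w 9.945 F [-0.8  0.  -1.6] q [-12. -28. 132.  21.  46.  53.]
[-4.50,-0.06,6.44],[-1.99,2.86,-1.24]
```

```bash
python3 -m pendant '[[[-0.9,0,1.3],[-0.4,0.57,-0.25],1],[[-1.8,0,2.6],[-0.8,1.15,-0.5],1],[[-2.7,0,3.9],[-1.2,1.7,-0.75],1],[[-3.6,0,5.2],[-1.6,2.3,-1],1],[[-4.5,0,6.44],[-1.99,2.86,-1.24],1]]';python3 -m pendant '[[[0,0,0],[0,0,0],1],[[0,0,0],[0,0,0],1],[[0,0,0],[0,0,0],1],[[0,0,0],[0,0,0],1],[[0,0,0],[0,0,0],1]]'; python3 - <<'E'
from plan import *
from trays import *
st()
rowsf([(sw([-190,0,227]),-24.4,35),(sw([-64.2,0,227]),-24.4,35)])
c=cams()
o=r.observe(); g=o["tcp_pos"]-19*o["orientation"][:,2]; org=g+R2(-24.4)@[64.2,0.6,-66.2]
W=[(wire(86,1),(org[0],org[1],-24.4,org[2]),(255,0,0))]
draw(c["top"],(250,150),(65,65),6,W,"pics/a.png");draw(c["scene"],(250,160),(60,65),6,W,"pics/b.png")
cv2.imwrite("pics/m5.png",np.hstack([cv2.imread("pics/a.png"),cv2.imread("pics/b.png")]))
E
```

```text
time_s: 42.6
tcp_pos: [472.1, -1.8, 208.2]
orientation: [[0.745, -0.415, 0.522], [-0.34, -0.91, -0.237], [0.574, -0.001, -0.819]]
force: [-0.9, 0.1, -1.3]
width: 0.106
time_s: 43.22
tcp_pos: [472.7, -1.4, 208.4]
orientation: [[0.747, -0.41, 0.523], [-0.336, -0.912, -0.235], [0.574, -0.0, -0.819]]
force: [0.3, 0.0, -1.1]
width: 0.106
t 43.23 tcp [472.7  -1.4 208.4] grasp [462.8   3.  224. ] psi 155.8 tilt -35.0 yz -0.000 w 10.009 F [ 0.3  0.  -1.1] q [ -9. -33. 135. -13.  44. 112.]
[-0.03,-0.00,0.03],[0.10,0.00,-0.08]
[-0.03,-0.00,0.03],[4.22,0.02,2.81]
```

View pics/m5.png

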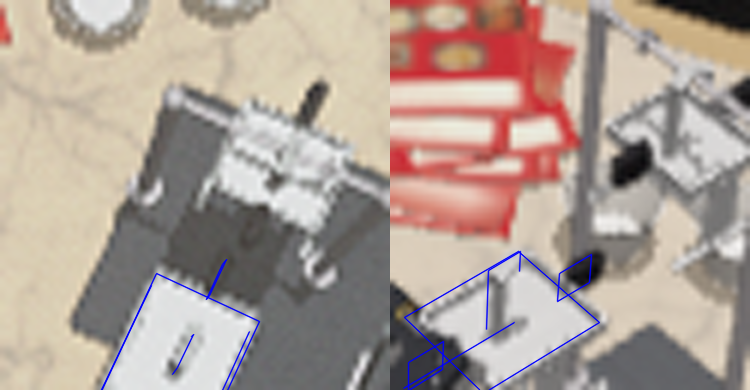

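```bash
python3 -m pendant '[[[0,0,0],[0.9,0,0.5],1],[[0,0,0],[1.7,0,1.03],1],[[0,0,0],[2.4,0,1.52],1],[[0,0,0],[3.0,0,1.95],1],[[0,0,0],[3.0,0,1.95],1]]'; python3 - <<'E'
from plan import *
from trays import *
st()
rowsf([(sw([-64.2,0,227]),-24.4,35)])
c=cams()
draw(c["top"],(265,150),(50,60),8,[],"pics/a.png");draw(c["scene"],(270,160),(45,60),8,[],"pics/b.png")
cv2.imwrite("pics/m6.png",np.hstack([cv2.imread("pics/a.png"),cv2.imread("pics/b.png")]))
E
```

```text
time_s: 43.95
tcp_pos: [554.6, -38.5, 211.4]
orientation: [[0.747, -0.411, 0.523], [-0.337, -0.912, -0.235], [0.573, -0.0, -0.819]]
force: [-0.6, 0.6, -1.5]
width: 0.101
t 43.95 tcp [554.6 -38.5 211.4] grasp [544.7 -34.1 227. ] psi 155.7 tilt -35.0 yz -0.000 w 9.501 F [-0.6  0.6 -1.5] q [-12. -18. 125. -11.  39. 109.]
[-0.02,0.01,0.02],[1.21,0.01,0.84]
```

View pics/m6.png

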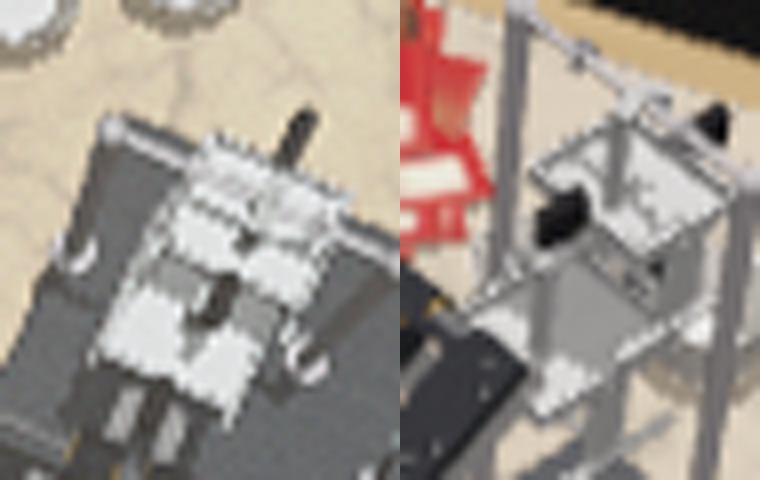

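Clear so far; complete the insertion.

```bash
python3 -m pendant '[[[0,0,0],[0.35,0,0.25],1],[[0,0,0],[0.7,0,0.5],1],[[0,0,0],[1.0,0,0.7],1],[[0,0,0],[1.22,0,0.85],1],[[0,0,0],[1.22,0,0.85],1]]'; python3 - <<'E'
from plan import *
from trays import *
st()
rowsf([(sw([-64.2,0,227]),-24.4,35),(sw([-64.2,0,207]),-24.4,35)])
c=cams()
draw(c["top"],(265,150),(50,60),8,[],"pics/a.png");draw(c["scene"],(270,160),(45,60),8,[],"pics/b.png")
cv2.imwrite("pics/m7.png",np.hstack([cv2.imread("pics/a.png"),cv2.imread("pics/b.png")]))
E
```

```text
time_s: 44.68
tcp_pos: [588.4, -53.6, 211.5]
orientation: [[0.747, -0.41, 0.523], [-0.336, -0.912, -0.235], [0.573, -0.0, -0.819]]
force: [-0.2, -0.3, -1.2]
width: 0.106
t 44.67 tcp [588.4 -53.6 211.5] grasp [578.5 -49.1 227.1] psi 155.8 tilt -35.0 yz -0.000 w 9.987 F [-0.2 -0.3 -1.2] q [-13. -13. 121. -10.  38. 107.]
[-0.02,0.00,0.03],[-0.01,0.02,-0.00]
[-0.02,0.00,0.03],[-0.46,0.02,0.65]
```

View pics/m7.png

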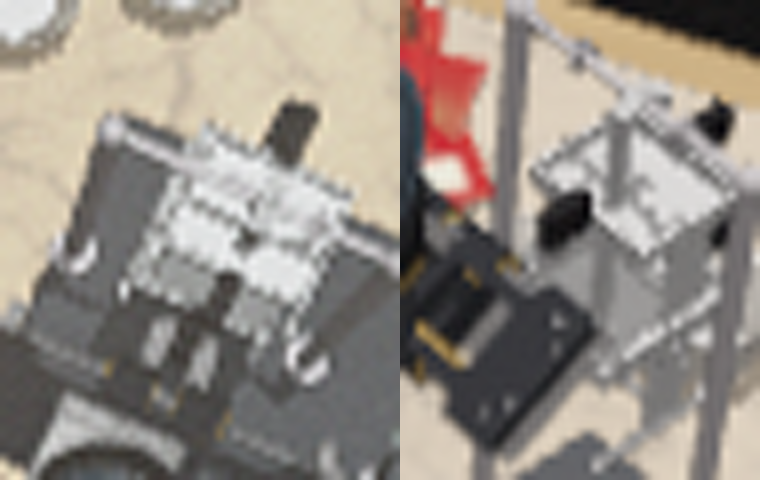

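```bash
python3 -m pendant '[[[0,0,0],[-0.11,0,0.16],1],[[0,0,0],[-0.22,0,0.32],1],[[0,0,0],[-0.33,0,0.48],1],[[0,0,0],[-0.44,0,0.63],1],[[0,0,0],[-0.44,0,0.63],1]]'; python3 - <<'E'
from plan import *
st()
E
python3 -m pendant '[[[0,0,0],[-0.02,0,0.03],1],[[0,0,0],[-0.05,0,0.07],1],[[0,0,0],[-0.07,0,0.1],1],[[0,0,0],[-0.07,0,0.1],1],[[0,0,0],[-0.07,0,0.1],1]]'; python3 - <<'E'
from plan import *
from trays import *
st()
c=cams()
draw(c["top"],(265,150),(50,60),8,[],"pics/a.png");draw(c["scene"],(270,160),(45,60),8,[],"pics/b.png")
cv2.imwrite("pics/m8.png",np.hstack([cv2.imread("pics/a.png"),cv2.imread("pics/b.png")]))
E
```

```text
time_s: 45.4
tcp_pos: [587.9, -53.3, 191.8]
orientation: [[0.747, -0.41, 0.523], [-0.336, -0.912, -0.235], [0.573, -0.0, -0.82]]
force: [-0.0, -0.2, -1.5]
width: 0.103
t 45.40 tcp [587.9 -53.3 191.8] grasp [578.  -48.8 207.4] psi 155.8 tilt -35.0 yz -0.000 w 9.692 F [-0.  -0.2 -1.5] q [-13. -11. 122. -11.  35. 108.]
time_s: 46.02
tcp_pos: [588.9, -53.5, 190.5]
orientation: [[0.746, -0.41, 0.525], [-0.336, -0.912, -0.236], [0.576, -0.001, -0.818]]
force: [-0.3, 0.1, 3.7]
width: 0.102
t 46.02 tcp [588.9 -53.5 190.5] grasp [578.9 -49.  206. ] psi 155.8 tilt -35.1 yz -0.001 w 9.627 F [-0.3  0.1  3.7] q [-13. -11. 122. -11.  35. 108.]
```

View pics/m8.png

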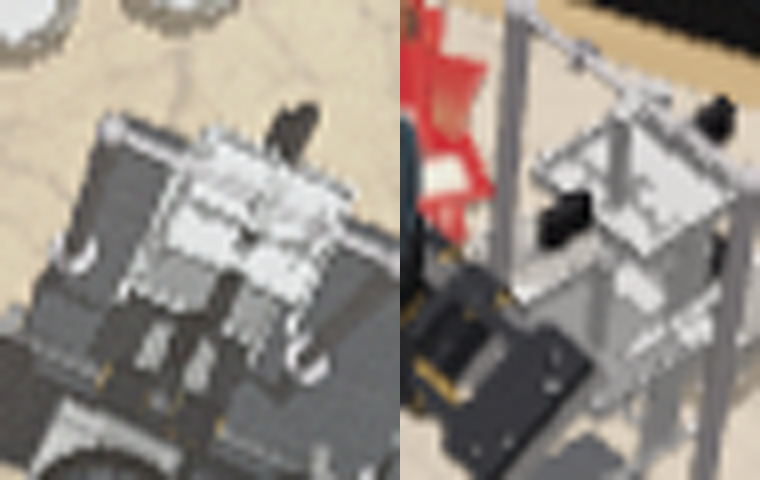

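```bash
python3 -m pendant '[[[0,0,0],[0.03,0,-0.04],1],[[0,0,0],[0.03,0,-0.04],0.6],[[0,0,0],[0.03,0,-0.04],0.4],[[0,0,0],[0.03,0,-0.04],0.3],[[0,0,0],[0.03,0,-0.04],0.3]]'; python3 -m pendant '[[[0,0,0],[0,0,0],0.3],[[0,0,0],[0,0,-0.5],0.3],[[0,0,0],[0,0,-1.2],0.3],[[0,0,0],[0,0,-2.2],0.3],[[0,0,0],[0,0,-3.5],0.3]]'; python3 - <<'E'
from plan import *
from trays import *
st()
c=cams()
draw(c["top"],(265,150),(50,60),8,[],"pics/a.png");draw(c["scene"],(270,160),(45,60),8,[],"pics/b.png")
cv2.imwrite("pics/m9.png",np.hstack([cv2.imread("pics/a.png"),cv2.imread("pics/b.png")]))
E
```

```text
time_s: 46.75
tcp_pos: [588.0, -53.3, 190.2]
orientation: [[0.747, -0.41, 0.523], [-0.336, -0.912, -0.235], [0.573, -0.0, -0.819]]
force: [0.0, -0.1, 0.4]
width: 0.35
time_s: 47.38
tcp_pos: [541.5, -32.5, 263.1]
orientation: [[0.747, -0.41, 0.523], [-0.336, -0.912, -0.235], [0.573, -0.0, -0.819]]
force: [0.1, -0.2, -0.1]
width: 0.352
t 47.38 tcp [541.5 -32.5 263.1] grasp [531.6 -28.  278.6] psi 155.8 tilt -35.0 yz -0.000 w 33.057 F [ 0.1 -0.2 -0.1] q [-12. -24. 124. -10.  46. 107.]
```

View pics/m9.png

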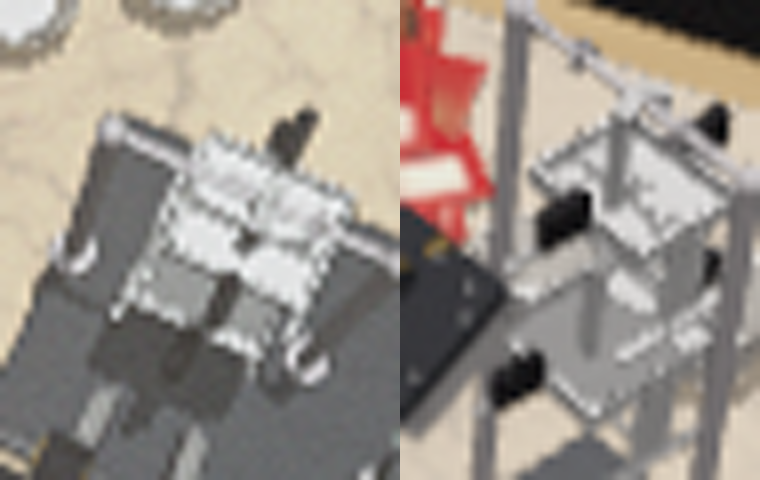

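```bash
python3 - <<'E'
from plan import *
from trays import *
c=cams()
draw(c["top"],(180,170),(60,60),8,[(wire(112,1),(568.1,269.3,49.3),(255,0,0))],"pics/a.png")
p=np.array([568.1,269.3,0]);g=p+R2(49.3)@[-77,0,67]; R=rot(49.3,32); print(g)
rowsf([((490,60,300),0,30),(g-90*R[:,2],49.3,32)])
E
```

```text
[517.88842291 210.92365611  67.        ]
[2.60,-1.01,-4.09],[-2.06,-2.68,-2.45]
[8.12,-0.54,-12.26],[-7.48,-7.04,1.39]
```

View pics/a.png

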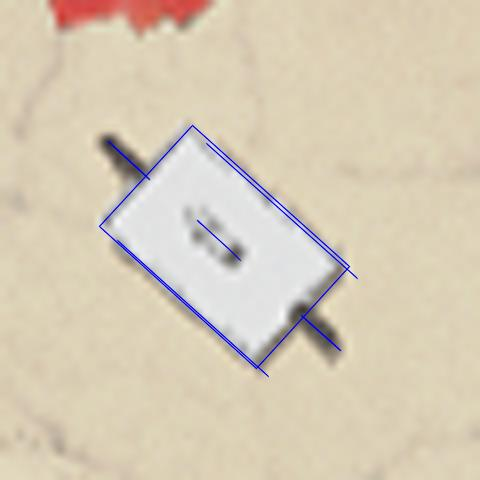

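```bash
python3 -m pendant '[[[0.5,-0.2,-0.8],[-0.5,-0.3,-0.6],-0.1],[[1,-0.4,-1.6],[-1,-0.9,-1.2],-0.1],[[1.5,-0.6,-2.4],[-1.5,-1.5,-1.8],-0.1],[[2,-0.8,-3.2],[-2,-2.1,-2.4],-0.1],[[2.6,-1,-4.1],[-2.06,-2.68,-2.45],-0.1]]'; python3 - <<'E'
from plan import *
st()
p=np.array([568.1,269.3,0]);g=p+R2(49.3)@[-77,0,67]; R=rot(49.3,32)
rowsf([(g-90*R[:,2],49.3,32)])
E
```

```text
time_s: 48.2
tcp_pos: [498.9, 60.8, 281.9]
orientation: [[0.867, 0.004, 0.498], [0.004, -1.0, 0.002], [0.498, 0.0, -0.867]]
force: [0.8, 0.1, -0.2]
width: 0.549
t 48.20 tcp [498.9  60.8 281.9] grasp [489.5  60.8 298.4] psi -179.8 tilt -29.8 yz 0.000 w 51.643 F [ 0.8  0.1 -0.2] q [ -8. -31. 125.   5.  56.  80.]
[5.04,0.40,-8.42],[-3.26,-4.86,5.27]
```

```bash
python3 -m pendant '[[[1,0.1,-1.7],[-0.65,-1,1],-0.1],[[2,0.2,-3.4],[-1.3,-2,2],-0.1],[[3,0.3,-5.1],[-2,-3,3],-0.1],[[4,0.35,-6.8],[-2.6,-3.9,4.2],-0.1],[[5.04,0.4,-8.42],[-3.26,-4.86,5.2],-0.1]]'; python3 -m pendant '[[[0,0,0],[0,0,0],-0.1],[[0,0,0],[0,0,0],-0.1],[[0,0,0],[0,0,0],-0.1],[[0,0,0],[0,0,0],-0.1],[[0,0,0],[0,0,0],-0.1]]'; python3 - <<'E'
from plan import *
from trays import *
st()
p=np.array([568.1,269.3,0]);g=p+R2(49.3)@[-77,0,67]; R=rot(49.3,32)
rowsf([(g-40*R[:,2],49.3,32),(g,49.3,32)])
E
```

```text
time_s: 48.82
tcp_pos: [492.7, 181.9, 126.9]
orientation: [[0.553, 0.759, 0.344], [0.644, -0.651, 0.402], [0.529, -0.0, -0.849]]
force: [-0.6, 0.7, 0.6]
width: 0.55
time_s: 49.45
tcp_pos: [493.8, 181.3, 130.3]
orientation: [[0.554, 0.756, 0.349], [0.641, -0.655, 0.4], [0.531, 0.003, -0.847]]
force: [1.1, -0.4, 0.2]
width: 0.553
t 49.45 tcp [493.8 181.3 130.3] grasp [487.2 173.7 146.4] psi -130.9 tilt -32.1 yz 0.003 w 51.958 F [ 1.1 -0.4  0.2] q [ -6. -13. 129.  35.  49.  14.]
[0.05,-0.01,-0.02],[-0.05,-0.05,2.12]
[0.05,-0.01,-0.02],[-0.05,-0.06,3.72]
```

```bash
python3 -m pendant '[[[0,0,0],[-0.05,-0.06,0.8],-0.1],[[0,0,0],[-0.05,-0.06,1.6],-0.1],[[0,0,0],[-0.05,-0.06,2.6],-0.1],[[0,0,0],[-0.05,-0.06,2.6],-0.1],[[0,0,0],[-0.05,-0.06,2.6],-0.1]]'; python3 - <<'E'
from plan import *
from trays import *
st()
p=np.array([568.1,269.3,0]);g=p+R2(49.3)@[-77,0,67]
rowsf([(g,49.3,32)])
c=cams()
draw(c["top"],(195,175),(50,50),8,[],"pics/a.png")
E
```

```text
time_s: 50.08
tcp_pos: [514.5, 207.5, 74.5]
orientation: [[0.554, 0.756, 0.349], [0.641, -0.655, 0.4], [0.531, 0.002, -0.848]]
force: [-0.2, 0.4, 0.9]
width: 0.552
t 50.08 tcp [514.5 207.5  74.5] grasp [507.9 199.9  90.6] psi -130.9 tilt -32.1 yz 0.002 w 51.868 F [-0.2  0.4  0.9] q [ -2.  -2. 127.  39.  41.  11.]
[0.04,-0.01,-0.02],[0.00,0.01,1.12]
```

View pics/a.png

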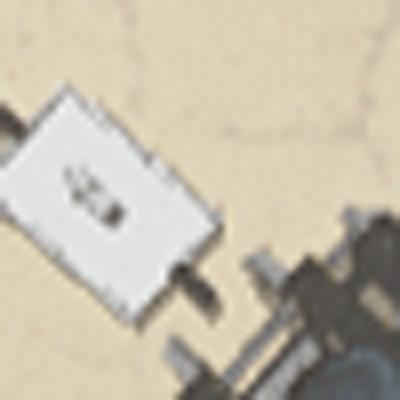

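```bash
python3 -m pendant '[[[0,0,0],[0,-0.08,0.4],-0.1],[[0,0,0],[0,-0.08,0.8],-0.1],[[0,0,0],[0,-0.08,1.1],-0.1],[[0,0,0],[0,-0.08,1.1],-0.1],[[0,0,0],[0,-0.08,1.1],-0.1]]'; python3 - <<'E'
from plan import *
from trays import *
st()
c=cams()
draw(c["top"],(195,175),(50,50),8,[],"pics/a.png")
E
```

```text
time_s: 50.8
tcp_pos: [522.4, 220.0, 50.4]
orientation: [[0.554, 0.756, 0.348], [0.642, -0.655, 0.4], [0.53, 0.001, -0.848]]
force: [-0.3, -0.3, 0.4]
width: 0.548
t 50.80 tcp [522.4 220.   50.4] grasp [515.8 212.4  66.5] psi -130.9 tilt -32.0 yz 0.001 w 51.556 F [-0.3 -0.3  0.4] q [ -1.   3. 126.  42.  37.  10.]
```

View pics/a.png

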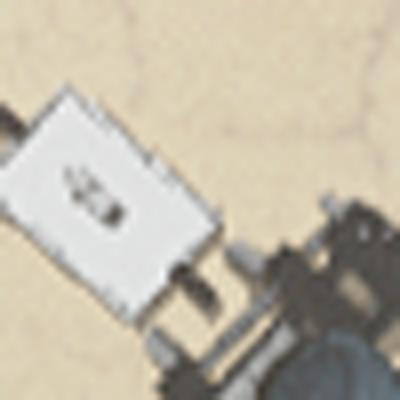

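Centred on the tab. Close and lift.

```bash
python3 -m pendant '[[[0,0,0],[0,0,0],1],[[0,0,0],[0,0,0],1],[[0,0,0],[0,0,0],1],[[0,0,0],[0,0,0],1],[[0,0,0],[0,0,0],1]]'; python3 - <<'E'
from plan import *
st()
E
python3 -m pendant '[[[0,0,0],[0,0,0],1],[[0,0,0],[0.27,0,-0.42],1],[[0,0,0],[0.53,0,-0.85],1],[[0,0,0],[0.8,0,-1.27],1],[[0,0,0],[0.8,0,-1.27],1]]'; python3 - <<'E'
from plan import *
from trays import *
st()
c=cams()
draw(c["top"],(190,165),(50,55),8,[],"pics/a.png");draw(c["scene"],(180,180),(50,55),8,[],"pics/b.png")
cv2.imwrite("pics/l1.png",np.hstack([cv2.imread("pics/a.png"),cv2.imread("pics/b.png")]))
E
```

```text
time_s: 51.52
tcp_pos: [522.5, 219.9, 50.5]
orientation: [[0.554, 0.756, 0.348], [0.641, -0.655, 0.4], [0.53, 0.002, -0.848]]
force: [0.2, -1.2, -0.2]
width: 0.102
t 51.52 tcp [522.5 219.9  50.5] grasp [515.8 212.3  66.6] psi -130.9 tilt -32.0 yz 0.002 w 9.602 F [ 0.2 -1.2 -0.2] q [ -1.   3. 126.  42.  37.  10.]
time_s: 52.15
tcp_pos: [523.5, 220.1, 89.9]
orientation: [[0.553, 0.756, 0.351], [0.642, -0.655, 0.4], [0.532, 0.004, -0.847]]
force: [-0.2, -0.4, -1.9]
width: 0.105
t 52.15 tcp [523.5 220.1  89.9] grasp [516.8 212.5 106. ] psi -130.9 tilt -32.1 yz 0.004 w 9.904 F [-0.2 -0.4 -1.9] q [ -1.  -2. 125.  38.  41.  15.]
```

View pics/l1.png

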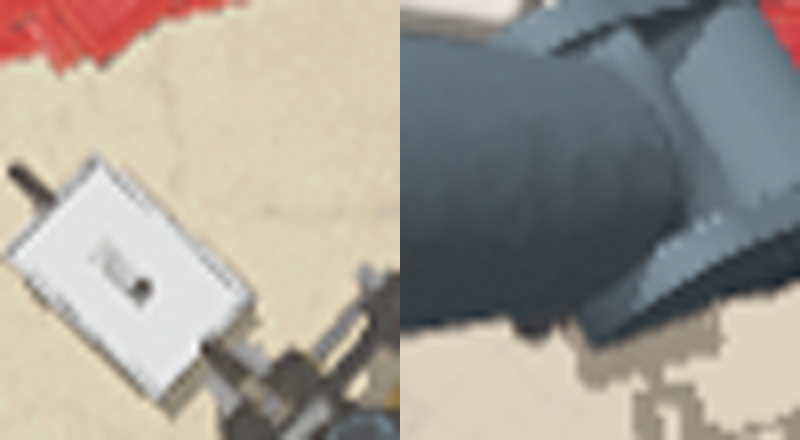

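```bash
python3 - <<'E'
from plan import *
a=sw([-200,0,131]); print(a)
rowsf([((470,120,140),15,32),(a,-24.4,32)])
E
```

```text
[454.56326784   6.72088596 131.        ]
[-3.60,-0.01,5.80],[-2.69,1.27,-3.36]
[-7.78,-0.02,12.48],[-6.32,3.92,-5.20]
```

```bash
python3 -m pendant '[[[0,0,0],[0,0,-0.7],1],[[-0.9,0,1.4],[-0.6,0.3,-1.4],1],[[-1.8,0,2.9],[-1.3,0.6,-2.1],1],[[-2.7,0,4.3],[-2,0.9,-2.8],1],[[-3.6,0,5.8],[-2.69,1.27,-3.36],1]]'; python3 - <<'E'
from plan import *
st()
a=sw([-200,0,131])
rowsf([(a,-24.4,32)])
E
```

```text
time_s: 52.88
tcp_pos: [478.8, 121.9, 122.9]
orientation: [[0.821, 0.254, 0.512], [0.214, -0.967, 0.135], [0.529, -0.002, -0.848]]
force: [0.2, -0.3, -1.5]
width: 0.105
t 52.88 tcp [478.8 121.9 122.9] grasp [469.1 119.3 139. ] psi -165.3 tilt -32.0 yz -0.002 w 9.891 F [ 0.2 -0.3 -1.5] q [ -5. -22. 138.  18.  36.  59.]
[-4.15,0.01,6.62],[-1.69,4.46,-0.68]
```

```bash
python3 -m pendant '[[[-0.8,0,1.3],[-0.34,0.9,-0.15],1],[[-1.65,0,2.6],[-0.7,1.8,-0.3],1],[[-2.5,0,4],[-1,2.7,-0.4],1],[[-3.3,0,5.3],[-1.35,3.6,-0.55],1],[[-4.15,0,6.62],[-1.69,4.46,-0.68],1]]';python3 -m pendant '[[[0,0,0],[0,0,0],1],[[0,0,0],[0,0,0],1],[[0,0,0],[0,0,0],1],[[0,0,0],[0,0,0],1],[[0,0,0],[0,0,0],1]]'; python3 - <<'E'
from plan import *
from trays import *
st()
rowsf([(sw([-200,0,131]),-24.4,32),(sw([-140,0,131]),-24.4,32)])
c=cams()
o=r.observe(); g=o["tcp_pos"]-19*o["orientation"][:,2]; org=g+R2(-24.4)@[77.3,0,-66.6]
W=[(wire(112,1),(org[0],org[1],-24.4,org[2]),(255,0,0)),(wire(86,1)+[((0,-36,10),(0,36,10))],(*STAND,139.4),(0,0,255))]
draw(c["top"],(250,150),(65,75),6,W,"pics/a.png");draw(c["scene"],(250,160),(60,75),6,W,"pics/b.png")
cv2.imwrite("pics/l2.png",np.hstack([cv2.imread("pics/a.png"),cv2.imread("pics/b.png")]))
E
```

```text
time_s: 53.5
tcp_pos: [464.4, 2.6, 114.6]
orientation: [[0.773, -0.413, 0.482], [-0.35, -0.911, -0.218], [0.529, 0.0, -0.849]]
force: [1.0, -0.7, -1.3]
width: 0.101
time_s: 54.12
tcp_pos: [465.4, 3.4, 115.5]
orientation: [[0.774, -0.408, 0.484], [-0.346, -0.913, -0.216], [0.53, -0.0, -0.848]]
force: [-0.7, -0.7, -1.5]
width: 0.106
t 54.12 tcp [465.4   3.4 115.5] grasp [456.2   7.5 131.7] psi 155.9 tilt -32.0 yz -0.000 w 9.979 F [-0.7 -0.7 -1.5] q [ -9. -24. 139. -15.  34. 115.]
[-0.04,-0.00,0.06],[-0.05,0.06,-0.00]
[-0.04,-0.00,0.06],[1.98,0.07,1.27]
```

View pics/l2.png

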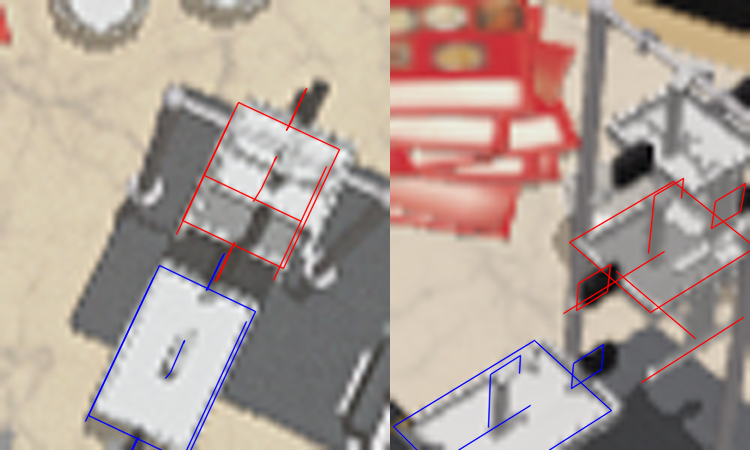

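```bash
python3 -m pendant '[[[0,0,0],[0.7,0.05,0.4],1],[[0,0,0],[1.4,0.06,0.87],1],[[0,0,0],[2,0.06,1.27],1],[[0,0,0],[2.3,0.06,1.47],1],[[0,0,0],[2.3,0.06,1.47],1]]'; python3 - <<'E'
from plan import *
from trays import *
st()
rowsf([(sw([-77,0,131]),-24.4,32)])
c=cams()
draw(c["top"],(255,155),(50,60),8,[],"pics/a.png");draw(c["scene"],(270,170),(45,60),8,[],"pics/b.png")
cv2.imwrite("pics/l3.png",np.hstack([cv2.imread("pics/a.png"),cv2.imread("pics/b.png")]))
E
```

```text
time_s: 54.85
tcp_pos: [527.1, -26.1, 114.7]
orientation: [[0.774, -0.408, 0.484], [-0.346, -0.913, -0.216], [0.53, 0.0, -0.848]]
force: [1.1, 0.9, -1.2]
width: 0.105
t 54.85 tcp [527.1 -26.1 114.7] grasp [517.9 -21.9 130.8] psi 155.9 tilt -32.0 yz 0.000 w 9.889 F [ 1.1  0.9 -1.2] q [-12. -12. 131. -13.  31. 112.]
[-0.03,0.00,0.05],[1.82,0.02,1.13]
```

View pics/l3.png

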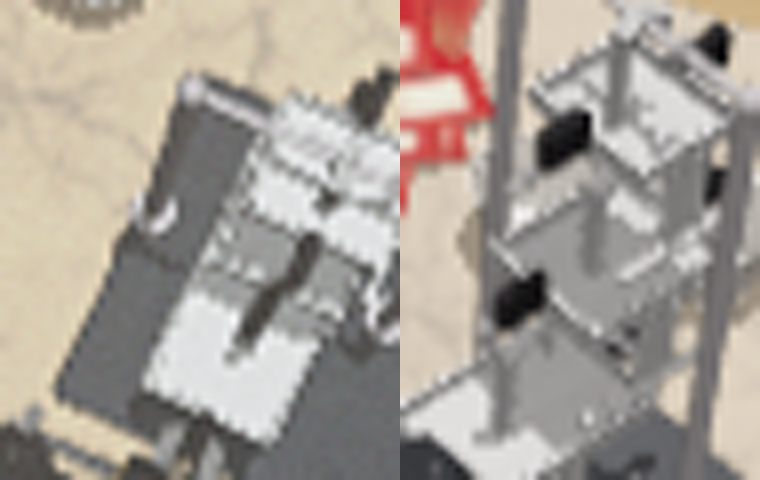

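```bash
python3 -m pendant '[[[0,0,0],[0.5,0,0.31],1],[[0,0,0],[1,0,0.62],1],[[0,0,0],[1.5,0,0.93],1],[[0,0,0],[1.82,0,1.13],1],[[0,0,0],[1.82,0,1.13],1]]'; python3 - <<'E'
from plan import *
from trays import *
st()
rowsf([(sw([-77,0,131]),-24.4,32),(sw([-77,0,110]),-24.4,32)])
c=cams()
draw(c["top"],(265,150),(50,60),8,[],"pics/a.png");draw(c["scene"],(270,170),(45,60),8,[],"pics/b.png")
cv2.imwrite("pics/l4.png",np.hstack([cv2.imread("pics/a.png"),cv2.imread("pics/b.png")]))
E
```

```text
time_s: 55.58
tcp_pos: [576.4, -48.1, 115.0]
orientation: [[0.774, -0.409, 0.484], [-0.346, -0.913, -0.217], [0.53, 0.0, -0.848]]
force: [-0.0, 0.1, -1.5]
width: 0.103
t 55.58 tcp [576.4 -48.1 115. ] grasp [567.2 -44.  131.1] psi 155.9 tilt -32.0 yz 0.000 w 9.666 F [-0.   0.1 -1.5] q [-13.  -5. 124. -12.  29. 110.]
[-0.03,-0.00,0.05],[-0.02,0.02,-0.01]
[-0.03,-0.00,0.05],[-0.47,0.02,0.70]
```

View pics/l4.png

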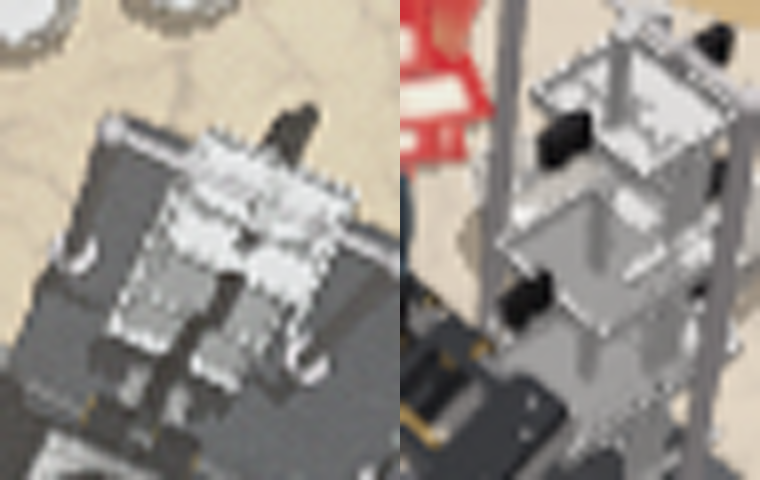

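```bash
python3 -m pendant '[[[0,0,0],[-0.11,0,0.17],1],[[0,0,0],[-0.22,0,0.34],1],[[0,0,0],[-0.33,0,0.5],1],[[0,0,0],[-0.43,0,0.66],1],[[0,0,0],[-0.43,0,0.66],1]]'; python3 - <<'E'
from plan import *
st()
E
python3 -m pendant '[[[0,0,0],[-0.02,0,0.04],1],[[0,0,0],[-0.05,0,0.07],1],[[0,0,0],[-0.07,0,0.11],1],[[0,0,0],[-0.09,0,0.14],1],[[0,0,0],[-0.09,0,0.14],1]]'; python3 - <<'E'
from plan import *
from trays import *
st()
c=cams()
draw(c["top"],(265,150),(50,60),8,[],"pics/a.png");draw(c["scene"],(270,170),(45,60),8,[],"pics/b.png")
cv2.imwrite("pics/l5.png",np.hstack([cv2.imread("pics/a.png"),cv2.imread("pics/b.png")]))
E
```

```text
time_s: 56.3
tcp_pos: [575.8, -47.7, 95.3]
orientation: [[0.774, -0.408, 0.484], [-0.346, -0.913, -0.216], [0.531, 0.0, -0.848]]
force: [-0.2, 0.0, -1.4]
width: 0.101
t 56.30 tcp [575.8 -47.7  95.3] grasp [566.6 -43.6 111.4] psi 155.9 tilt -32.0 yz 0.000 w 9.520 F [-0.2  0.  -1.4] q [-13.  -3. 125. -13.  27. 111.]
time_s: 56.92
tcp_pos: [576.1, -47.7, 91.7]
orientation: [[0.773, -0.408, 0.485], [-0.346, -0.913, -0.217], [0.531, -0.0, -0.847]]
force: [-0.4, -0.1, 5.4]
width: 0.103
t 56.92 tcp [576.1 -47.7  91.7] grasp [566.9 -43.6 107.8] psi 155.9 tilt -32.1 yz -0.000 w 9.713 F [-0.4 -0.1  5.4] q [-13.  -2. 125. -13.  26. 111.]
```

View pics/l5.png

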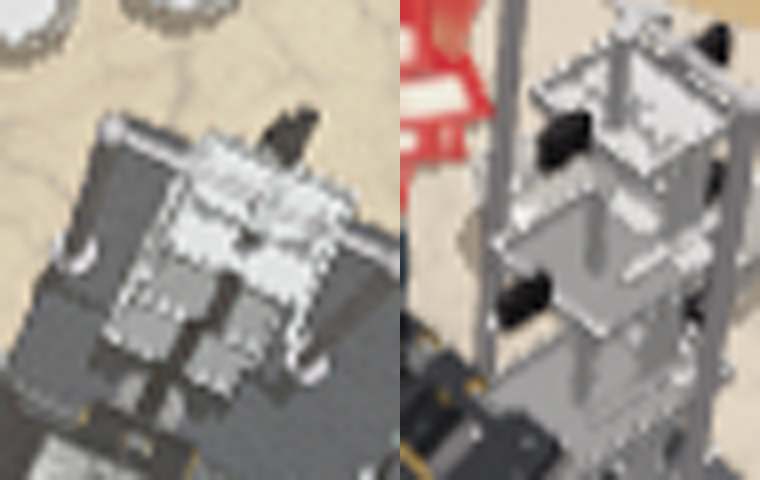

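```bash
python3 -m pendant '[[[0,0,0],[0.04,0,-0.06],1],[[0,0,0],[0.04,0,-0.06],0.6],[[0,0,0],[0.04,0,-0.06],0.4],[[0,0,0],[0.04,0,-0.06],0.3],[[0,0,0],[0.04,0,-0.06],0.3]]'; python3 -m pendant '[[[0,0,0],[0,0,0],0.3],[[0,0,0],[0,0,-0.5],0.3],[[0,0,0],[0,0,-1.2],0.3],[[0,0,0],[0,0,-2.2],0.3],[[0,0,0],[0,0,-3.5],0.3]]'; python3 - <<'E'
from plan import *
from trays import *
st()
c=cams()
draw(c["top"],(265,150),(50,60),8,[],"pics/a.png");draw(c["scene"],(270,170),(45,60),8,[],"pics/b.png")
cv2.imwrite("pics/l6.png",np.hstack([cv2.imread("pics/a.png"),cv2.imread("pics/b.png")]))
E
```

```text
time_s: 57.65
tcp_pos: [575.4, -47.6, 92.7]
orientation: [[0.774, -0.408, 0.484], [-0.346, -0.913, -0.216], [0.53, 0.0, -0.848]]
force: [0.5, 0.8, 0.7]
width: 0.351
time_s: 58.28
tcp_pos: [532.4, -28.4, 167.9]
orientation: [[0.774, -0.408, 0.484], [-0.346, -0.913, -0.216], [0.53, 0.0, -0.848]]
force: [0.1, -0.4, 0.7]
width: 0.35
t 58.27 tcp [532.4 -28.4 167.9] grasp [523.2 -24.3 184.1] psi 155.9 tilt -32.0 yz 0.000 w 32.866 F [ 0.1 -0.4  0.7] q [-12. -17. 129. -11.  38. 109.]
```

View pics/l6.png

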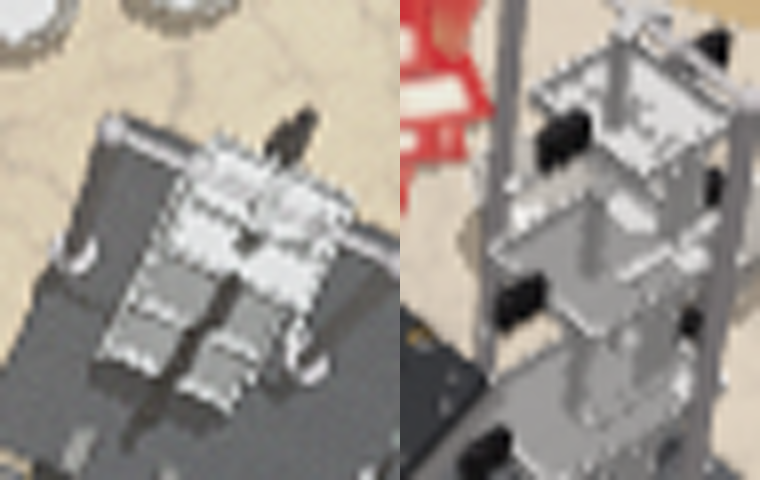

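All three hang. Back the arm well off and check overall.

```bash
python3 -m pendant '[[[0,0,0],[-0.2,-1,-1],0.3],[[0,0,0],[-0.4,-2.5,-2],0.3],[[0,0,0],[-0.6,-4,-3],0.3],[[0,0,0],[-0.6,-6,-4],0.3],[[0,0,0],[-0.6,-8,-4.5],0.3]]'; python3 -m pendant '[[[0,0,0],[0,-1.5,0],0.3],[[0,0,0],[0,-3,0],0.3],[[0,0,0],[0,-4.5,0],0.3],[[0,0,0],[0,-4.5,0],0.3],[[0,0,0],[0,-4.5,0],0.3]]'; python3 - <<'E'
from plan import *
from trays import *
st()
c=cams()
W=[(wire(60,1),(*STAND,235.7),(255,0,0)),(wire(86,1),(*STAND,139.4),(0,160,0)),(wire(112,1),(*STAND,43.1),(0,0,255))]
draw(c["scene"],(255,150),(80,130),4,[],"pics/a.png");draw(c["scene"],(255,150),(80,130),4,W,"pics/b.png")
cv2.imwrite("pics/e1.png",np.hstack([cv2.imread("pics/a.png"),cv2.imread("pics/b.png")]))
draw(c["top"],(250,150),(105,100),7,[],"pics/e2.png")
E
```

```text
time_s: 59.0
tcp_pos: [549.4, 185.4, 255.7]
orientation: [[0.773, -0.408, 0.486], [-0.346, -0.913, -0.216], [0.532, -0.001, -0.847]]
force: [0.9, -1.1, 0.4]
width: 0.353
time_s: 59.62
tcp_pos: [594.4, 285.6, 253.5]
orientation: [[0.775, -0.408, 0.483], [-0.346, -0.913, -0.217], [0.529, 0.001, -0.848]]
force: [-0.2, -0.9, 0.3]
width: 0.352
t 59.62 tcp [594.4 285.6 253.5] grasp [585.2 289.8 269.6] psi 155.9 tilt -32.0 yz 0.001 w 33.108 F [-0.2 -0.9  0.3] q [ 26.   4. 100. -29.  58. 151.]
```

View pics/e1.png

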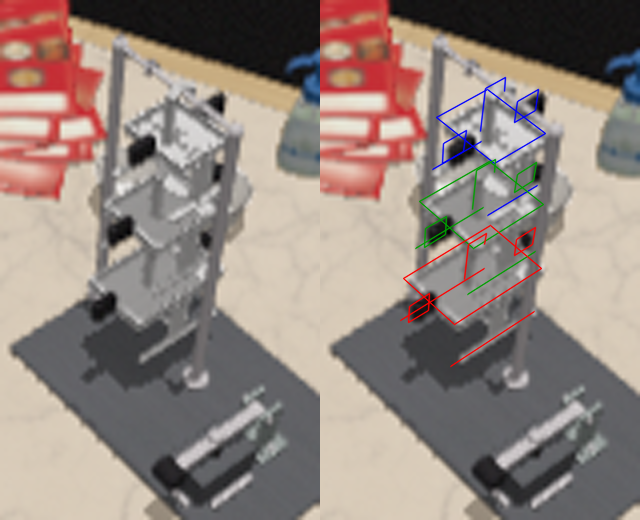

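View pics/e2.png

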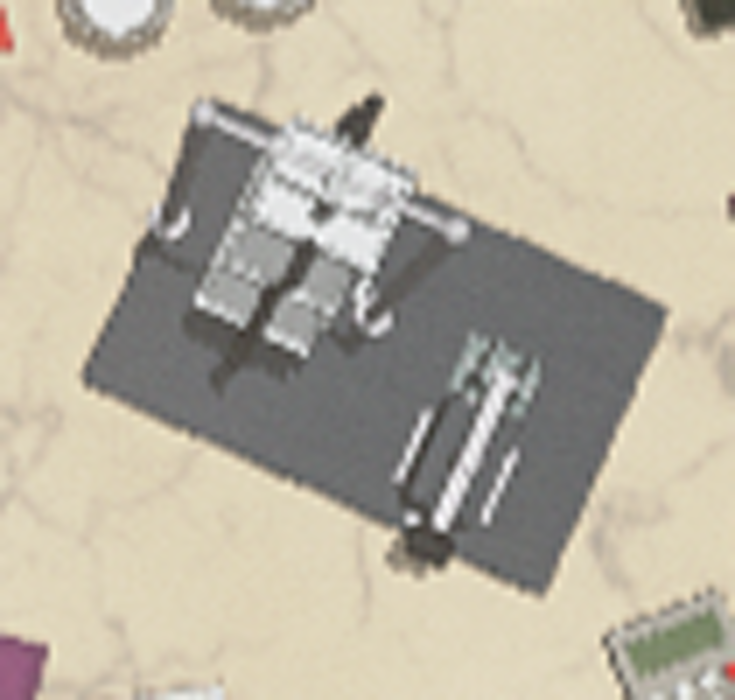

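```bash
python3 - <<'E'
from plan import *
from trays import *
c=cams()
p,e=tri(c["top"],unz((428,546),(250,150),7),c["scene"],unz((171,470),(255,150),4)); print(p,e,(R2(-24.4).T@(p-[636.7,-75.9,0])).round(1))
draw(c["scene"],(285,240),(45,45),14,[],"pics/e3.png")
cv2.imwrite("pics/e4.png",cv2.resize(c["scene"]["pixels"][:,:,::-1],(768,576)))
E
python3 -m pendant '[[[0,0,0],[0,0,0],0.3],[[0,0,0],[0,0,0],0.3],[[0,0,0],[0,0,0],0.3],[[0,0,0],[0,0,0],0.3],[[0,0,0],[0,0,0],0.3]]'; python3 -m pendant '[[[0,0,0],[0,0,0],0.3],[[0,0,0],[0,0,0],0.3],[[0,0,0],[0,0,0],0.3],[[0,0,0],[0,0,0],0.3],[[0,0,0],[0,0,0],0.3]]'; python3 - <<'E'
from trays import *
c=cams(); draw(c["scene"],(265,160),(60,80),7,[],"pics/e5.png")
E
```

```text
[ 462.76112054 -167.28753265   67.74295632] 6.137524723150077 [-120.7 -155.1   67.7]
time_s: 60.45
tcp_pos: [594.7, 286.2, 254.6]
orientation: [[0.774, -0.408, 0.484], [-0.346, -0.913, -0.216], [0.53, 0.0, -0.848]]
force: [-0.7, -0.4, 0.2]
width: 0.348
time_s: 61.08
tcp_pos: [594.7, 286.1, 254.6]
orientation: [[0.774, -0.408, 0.484], [-0.346, -0.913, -0.216], [0.53, 0.0, -0.848]]
force: [0.7, -0.2, -0.2]
width: 0.35
```

View pics/e3.png

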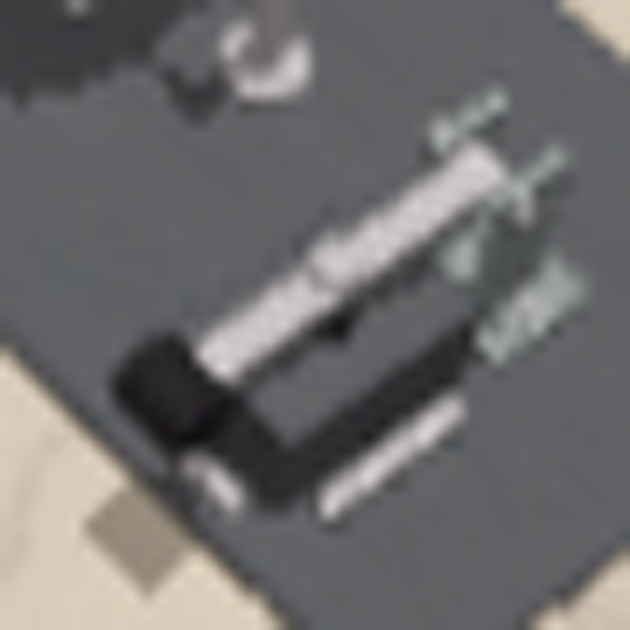

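View pics/e4.png

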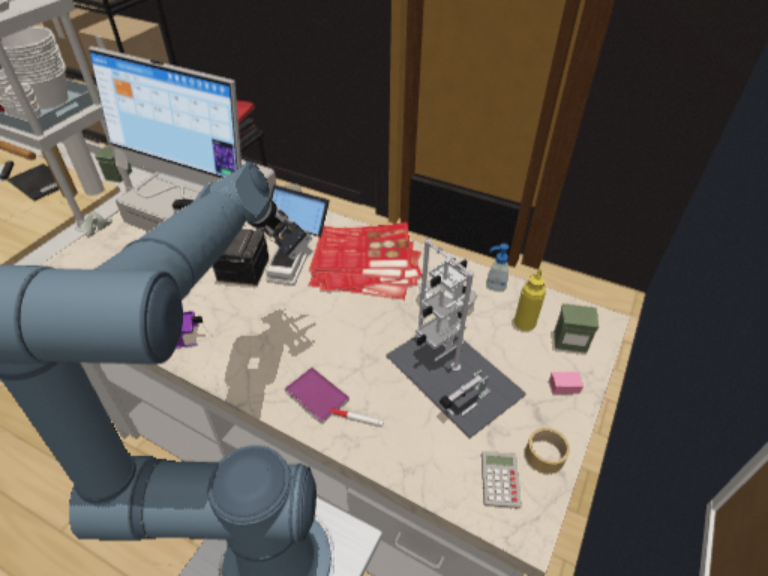

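View pics/e5.png

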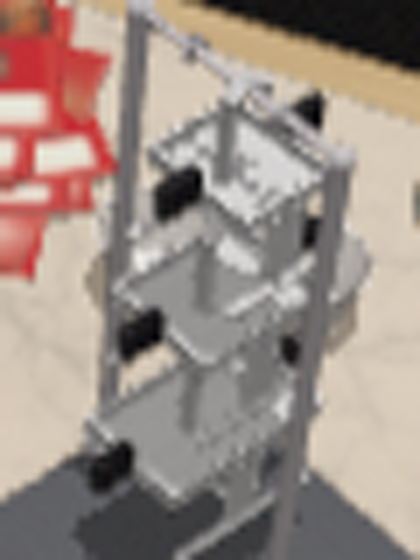

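```bash
python3 -c "
from bench import r
print(r.sign_off())"
```

```text
the job is handed in; nothing more can be done
None
```

The hanger is set up as asked and the job is handed in, at about 61 s on the robot's clock of the 210 s allowed.

**What was done:** I swung the clamp arm up, set the steel block in the nest, and lowered the arm onto it. Then I hung the short tray on the stand's bar, the middle tray from the short one, and the long tray from the middle one. Each tray was held by its near tab. The tape roll, dip cups and look-alikes were never touched.

**Last checks:**
- **Trays:** the final pictures show all three hanging level and still between the posts. Each hook took an upward load as it was lowered.
- **Ballast and clamp:** the block sits inside the nest lips, with the arm level across it and its black pad over the block.
- **Clearance:** the gripper was parked well clear, touching nothing, with no force on it.

**Checks that disagreed:**
- **Camera and robot positions:** they differed by about 2–4 mm, mostly along the stand's y. This was inside every fit's tolerance.
- **Final knob height:** the two camera views missed each other by 6 mm, giving 68 mm against the 62 mm expected for a level arm. The gripper had let go of the knob at about 62–63 mm, so I took the arm as resting on the block.
- **Raised clamp arm:** the cameras put it about 15 mm nearer straight up than the gripper reading did. I re-gripped the knob at the position the cameras gave.

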